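# Load and jog the abrasive-block fixture

### The arm

A 6-joint arm with a two-finger parallel gripper is mounted at the origin on a cart in front of the work surface, level with it; the furniture and walls round the work are solid. World frame = base frame: x ahead of the robot, y to its left, z up, the work surface at z = 0. Lengths are in m, angles in rad, forces in N, time in s.
With the tool pointing down it reaches from about 0.225 to 0.875 m from the base axis. Payload 3.4 kg.
Tool frame: the origin (TCP) lies midway between the tips of the shut fingers; the grasp point (between the pads) lies 19 mm behind it (manip.tcp_to_grasp is the distance from the TCP to the grasp point, in m); x points along the fingers, y is the direction in which the jaws open and shut, and the axes are right-handed (so a half turn about x gives the same grasp; the last joint's range is limited). The gripper opens to 85 mm and grips with 20 to 120 N. Pads are 22 mm wide; open, the fingers measure 114 mm over their backs; the gripper's body (76 mm by 85 mm) begins 54 mm behind the grasp point. The pads swing forward as they close: fully open they stand 13 mm farther back than shut.
Start: joints at [-1.435, 0.276, 1.505, -0, 1.361, -0.121], TCP at [0.146, -0.556, 0.231] pointing down, gripper open.
Joint ranges: [-2.89, 2.89], [-0.75, 2.08], [0.22, 2.7], [-1.18, 4.32], [0.11, 2.71], [-2.7, 2.7]. Speed limits (rad/s): [2.57, 2.57, 3.14, 3.14, 3.14, 3.14].

### API

Orientations are given as a unit quaternion [w, x, y, z].
In Python, from rig import readout, eyes, job, manip gives the robot as it stands. The module is installed in compiled form; this text tells all that it offers.
- The arm moves only by the tool carry_out, never from a script. Its argument "deltas" is one flat list of numbers, 7 for each row, row after row: the shift along the tool's x, y, z scaled (see below), then the turn, a rotation vector about the tool's x, y, z scaled (see below), then the opening, from -1 (shut) to 1 (fully open). In form: [dx, dy, dz, ax, ay, az, grip, dx, dy, dz, ax, ay, az, grip, ...]. A call has 1 to 10 rows; each row shifts and turns the commanded pose from where the row before left it, along the tool's axes as they then stand; what a row does not reach is not made up. The controller multiplies each number of a shift by 60 mm and each number of a turn by 4 degrees. A row lasts 1/8 s, in which the tool goes at most 62.5 mm and 10.7 degrees, less where a joint would pass 70% of its speed; a pose out of reach is approached as far as the arm can. A call with a number of a shift or a turn outside -1 to 1 is refused whole. A call with a gripper value outside its range is refused whole. The fingers move at their own pace and stop on an object; "newtons" is the grip in N (left out, the last holds). Time passes only in rows, so rows that do not move let the fingers close. It gives the time, the measured TCP pose, the force and the opening at its end, in the units of the state.
- readout.get_state(): the state, without advancing time (a new reading comes with each control period).
- eyes.get_image(name): name is "scene" or "top" or "wrist"; returns a dict with "color" (400x640x3 uint8, red, green, blue), "z_map" (400x640 float32, m along the optical axis (not along the pixel's ray), 0 where there is no reading), "mtx" (3x3 intrinsics, pixels), "distortion" ([k1, k2, p1, p2, k3] as OpenCV has them; the pictures are not rectified), "origin" and "orientation" of the camera in the world. Camera axes: x right, y down, z forward; pixel columns grow to the right and rows downward; lengths in m; the calibration is good to about 2 mm. A picture is of the moment at which its call begins.
- job.sign_off(): hands the job in, once; it reports no verdict.
The state is a dict: "clock": time; "qpos": joint angles; "qd": joint speeds; "effort": joint torques, N m; "position": TCP position; "ee_rot": TCP orientation; "contact_force": force on the tool from outside, world axes, zero at the start; "moment": the same for the moment, N m; "width": finger opening in m.
Only numpy, scipy, OpenCV 4.12 (cv2) and the standard library are available. Lean on these libraries where they do the work, as an engineer would, in place of code of your own. Each camera call takes 0.05 s, during which the arm holds its last target.

### The job

Swing the fixture's clear guard up and over until it stands open on its own, then drop every abrasive block that is on the table flat into a pocket of its own (any pocket) and swing that pocket's locking lever fully shut over it. Then close the guard fully, and only after that tilt the jog lever on the control box well over to the right, hold it there for about two seconds and let it spring back upright. Leave the pot, the tile and the white stick where they are.

Things in the scene. Friction and masses are not known exactly. Their poses are not given: they have to be found in the camera images.
- block_a_mid (a point): a brown cork block wrapped in abrasive paper, 48 x 85 x 25 mm, lies flat on the table at the start; this point is its centre, half-way up (12.5 mm over its underside); its y axis runs along the 85 mm length, its x axis along the 48 mm width (the side to grasp across), z up. All blocks are alike; two or three are there (None: absent)
- block_b_mid (a point): a brown cork block wrapped in abrasive paper, 48 x 85 x 25 mm, lies flat on the table at the start; this point is its centre, half-way up (12.5 mm over its underside); its y axis runs along the 85 mm length, its x axis along the 48 mm width (the side to grasp across), z up. All blocks are alike; two or three are there (None: absent)
- block_c_mid (a point): a brown cork block wrapped in abrasive paper, 48 x 85 x 25 mm, lies flat on the table at the start; this point is its centre, half-way up (12.5 mm over its underside); its y axis runs along the 85 mm length, its x axis along the 48 mm width (the side to grasp across), z up. All blocks are alike; two or three are there (None: absent)
- pocket0 (a point): centre of the floor of the left pocket of the loading fixture (seen from the robot); the pockets are 84 mm apart, 52 x 89 mm inside, the 89 mm along this frame's x axis (away from the robot), y to the left, z up; floor 12 mm over the table. Two end walls and four 12 mm corner lips stand 14 mm over the floor; the long sides between the lips are open (65 mm) for fingers. A seated block lies flat on the floor, its long side along the pocket's x axis, either way round
- lever0 (a joint): locking lever of the left pocket, a flat steel bar that swings level on a post at the robot's end of the pocket: 0 shut (pointing away from the robot, lying 3 mm over the top of the seated block), starts at 1.15 to 1.5 (open, pointing to the right), stops at 0 and 1.7 rad; stiff enough (0.03 N m) to stay where it is left
- knob0 (a point): middle of the upright round black knob (14 mm diameter, 26 mm tall, its foot 45 mm and top 71 mm over the table) at the end of the left pocket's locking lever, 50 mm from the lever's pivot
- pivot0 (a point): the upright pivot axis of the left pocket's locking lever, at lever height, 60 mm from the pocket's centre towards the robot; fixed to the fixture, frame as the pocket's
- pocket1 (a point): centre of the floor of the middle pocket of the loading fixture (seen from the robot); the pockets are 84 mm apart, 52 x 89 mm inside, the 89 mm along this frame's x axis (away from the robot), y to the left, z up; floor 12 mm over the table. Two end walls and four 12 mm corner lips stand 14 mm over the floor; the long sides between the lips are open (65 mm) for fingers. A seated block lies flat on the floor, its long side along the pocket's x axis, either way round
- lever1 (a joint): locking lever of the middle pocket, a flat steel bar that swings level on a post at the robot's end of the pocket: 0 shut (pointing away from the robot, lying 3 mm over the top of the seated block), starts at 1.15 to 1.5 (open, pointing to the right), stops at 0 and 1.7 rad; stiff enough (0.03 N m) to stay where it is left
- knob1 (a point): middle of the upright round black knob (14 mm diameter, 26 mm tall, its foot 45 mm and top 71 mm over the table) at the end of the middle pocket's locking lever, 50 mm from the lever's pivot
- pivot1 (a point): the upright pivot axis of the middle pocket's locking lever, at lever height, 60 mm from the pocket's centre towards the robot; fixed to the fixture, frame as the pocket's
- pocket2 (a point): centre of the floor of the right pocket of the loading fixture (seen from the robot); the pockets are 84 mm apart, 52 x 89 mm inside, the 89 mm along this frame's x axis (away from the robot), y to the left, z up; floor 12 mm over the table. Two end walls and four 12 mm corner lips stand 14 mm over the floor; the long sides between the lips are open (65 mm) for fingers. A seated block lies flat on the floor, its long side along the pocket's x axis, either way round
- lever2 (a joint): locking lever of the right pocket, a flat steel bar that swings level on a post at the robot's end of the pocket: 0 shut (pointing away from the robot, lying 3 mm over the top of the seated block), starts at 1.15 to 1.5 (open, pointing to the right), stops at 0 and 1.7 rad; stiff enough (0.03 N m) to stay where it is left
- knob2 (a point): middle of the upright round black knob (14 mm diameter, 26 mm tall, its foot 45 mm and top 71 mm over the table) at the end of the right pocket's locking lever, 50 mm from the lever's pivot
- pivot2 (a point): the upright pivot axis of the right pocket's locking lever, at lever height, 60 mm from the pocket's centre towards the robot; fixed to the fixture, frame as the pocket's
- guard (a joint): hinged guard over the pockets, a clear panel in an aluminium frame (228 mm wide, 107 mm deep, 0.25 kg) hinged along its far edge 82 mm over the table: 0 shut (level), grows as its near edge swings up and over away from the robot, stops at 1.8 rad. Free hinge: below a balance point at about 1.5 it falls shut, beyond it falls open and stays against its stop
- guard_bar (a point): middle of the guard's handle, a round bar 12 mm thick and 96 mm long, parallel to the hinge (left-right), on two struts in front of and over the near edge of the guard; it is on the left half of the guard. Shut, the bar is 107 mm over the table, 25 mm higher than the panel; its underside is clear for fingers from above, in front of and behind it
- guard_hinge (a point): point on the guard's hinge axis straight behind the middle of the handle bar; fixed to the fixture, x away from the robot, y to the left along the hinge. From it the bar lies 117 mm towards the robot and 25 mm up when the guard is shut, and turns with the guard about y
- jog (a joint): jog lever, spring-centred (0.6 N m per rad): 0 upright, positive tilted to the right, negative to the left, stops at 0.5 rad either way; springs back upright when let go
- jog_ball (a point): centre of the black ball (24 mm diameter) on top of the jog lever, 100 mm over the table when upright; the lever stands on a grey control box (64 x 64 x 40 mm) to the left of the fixture
- jog_pivot (a point): pivot of the jog lever, 60 mm below the ball, 40 mm over the table; fixed to the control box; the lever tilts about this frame's x axis, so the ball goes towards -y (right) for positive values
- pot: bystander: white pot with a green lid, 45 mm diameter, 43 mm tall; origin under its centre
- tile: bystander: black tile in a frame, 62 x 88 x 13 mm; origin under its centre
- stick: bystander: white rubber stick, 8 x 82 x 8 mm; origin under its centre
Things that resemble listed ones, but are neither listed nor needed, are in the scene too. What is shaped like the part that bears block_a_mid but blue is not meant.

How it is judged:
By the outcome, as a careful person would: the job done as asked, in the order asked, and still so for the second after the job is handed in, with the robot touching nothing.
Of block_a, block_b, block_c only 2 to 3 are there at a start; the rules pass over those that are not, and their reading is None.
At some moment in a run one of block_a, block_b, block_c may be knocked a few centimetres aside while the robot is not near it.
Once in a run the grip may slacken for a moment while it holds something.
It also fails if it takes over 210 s, if anything falls off the work surface, if the arm or the gripper's body presses on something with over 40 N, if the wrist force passes 120 N, or if a joint passes its speed limit or range.

## Working session

There is one attempt and no reset: what is moved stays moved. The work goes in short steps, Python scripts to look and compute and a tool call to move; the robot and the scene stay as the last step left them, time stands still between calls to the robot, and variables do not carry over. Pictures are saved under pics/ and viewed, and the job is handed in when it is done.

Besides the shell and the picture viewer there is one more tool, called after ">>>" in YAML: its name, and indented under it one key for each argument. carry_out: Moves the arm, as the interface text tells. Its arguments: {"type":"object","properties":{"deltas":{"type":"array"},"newtons":{"type":"number"}},"required":["deltas"]}

```bash
mkdir -p pics; ls; cat > h.py <<'E'
import numpy as np, cv2
from rig import readout, eyes, job, manip
from scipy.spatial.transform import Rotation as R
def rot(q): return R.from_quat([q[1],q[2],q[3],q[0]])
def shot(name,tag):
    im=eyes.get_image(name); cv2.imwrite(f'pics/{tag}.png',im['color'][:,:,::-1]); 
    import pickle; pickle.dump(im,open(f'pics/{tag}.pkl','wb')); return im
def load(tag):
    import pickle; return pickle.load(open(f'pics/{tag}.pkl','rb'))
def ray(im,uv):
    uv=np.array(uv,float).reshape(-1,1,2)
    n=cv2.undistortPoints(uv,im['mtx'],np.array(im['distortion']))[:,0]
    d=np.c_[n,np.ones(len(n))]@rot(im['orientation']).as_matrix().T
    return np.array(im['origin']),d
def onplane(im,uv,z):
    o,d=ray(im,uv); t=(z-o[2])/d[:,2]; return o+d*t[:,None]
def cloud(im):
    h,w=im['z_map'].shape
    u,v=np.meshgrid(np.arange(w),np.arange(h))
    o,d=ray(im,np.c_[u.ravel(),v.ravel()])
    P=o+d*im['z_map'].ravel()[:,None]; P[im['z_map'].ravel()==0]=np.nan
    return P.reshape(h,w,3)
def proj(im,P):
    Rm=rot(im['orientation']).as_matrix().T
    r,_=cv2.Rodrigues(Rm); t=-Rm@np.array(im['origin'])
    return cv2.projectPoints(np.array(P,float).reshape(-1,3),r,t,im['mtx'],np.array(im['distortion']))[0][:,0]
E
python3 - <<'E'
from h import *
for n in ['scene','top','wrist']:
    im=shot(n,n+'0'); print(n,im['origin'],im['orientation'],im['mtx'][0,0],im['distortion'])
s=readout.get_state(); print(s, manip.tcp_to_grasp)
E
```

```text
pics
scene [0.0511066  0.92680172 1.19552068] [ 0.09018354 -0.21974415  0.9055475  -0.35151551] 368.1807088913504 [-0.08379734  0.          0.          0.          0.        ]
top [0.45751108 0.03706659 1.41108378] [-0.01970075  0.71473633 -0.69864211  0.02574993] 409.16188773625856 [0.02529293 0.         0.         0.         0.        ]
wrist [ 0.21150049 -0.53904479  0.3728016 ] [ 0.10622665  0.78463656 -0.60514528 -0.08282849] 331.9347828695059 [-0.04939369  0.          0.          0.          0.        ]
{'clock': 0.15, 'qpos': array([-1.43498852e+00,  2.76513221e-01,  1.50579814e+00,  4.43300511e-05,
        1.36072373e+00, -1.20987357e-01]), 'qd': array([-0.00016343, -0.00311365, -0.00552941,  0.00182011, -0.00107512,
       -0.00124112]), 'effort': array([ 2.63712878e-03, -4.17143726e+01, -2.46032006e+01,  1.02859212e-04,
        7.67607184e-03, -6.85034067e-06]), 'position': array([ 0.1460061 , -0.55576859,  0.23061983]), 'ee_rot': array([ 0.09002819,  0.70129791,  0.09104835, -0.70127482]), 'contact_force': array([-0.79271316, -0.5894837 ,  0.91638966]), 'moment': array([-0.01650354,  0.02676722, -0.0088757 ]), 'width': 0.08516929569840187} 0.0187
```

View pics/scene0.png

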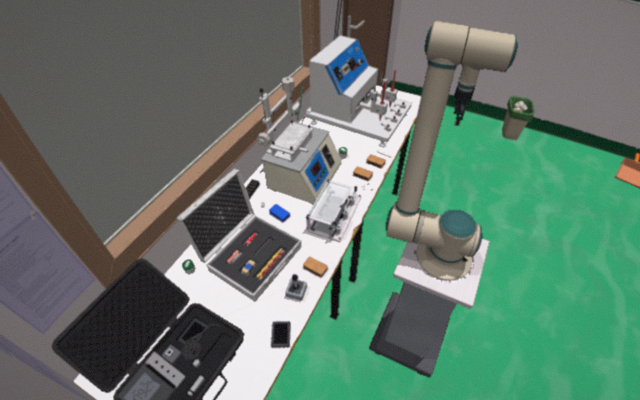

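View pics/top0.png

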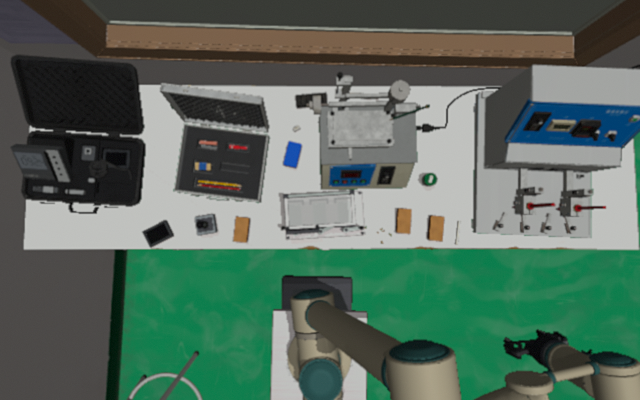

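View pics/wrist0.png

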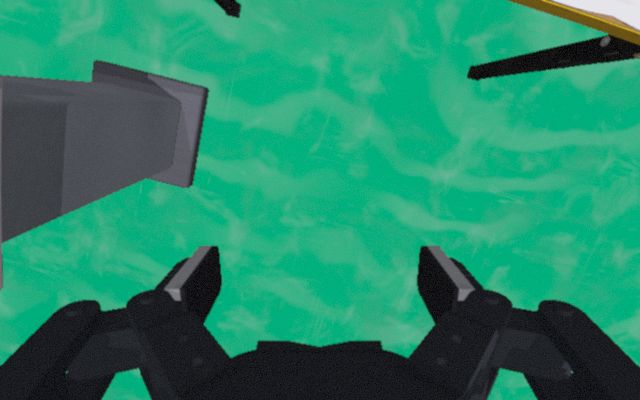

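Candidates (top view): brown blocks at (242,230), (403,221) and (435,228). The blue block at (292,154) is a decoy. I'll check them in close crops.

```bash
python3 - <<'E'
from h import *
im=load('top0'); c=im['color'][:,:,::-1]
cv2.imwrite('pics/crop1.png',cv2.resize(c[170:260,265:465],None,fx=4,fy=4,interpolation=cv2.INTER_CUBIC))
cv2.imwrite('pics/crop2.png',cv2.resize(c[130:260,130:310],None,fx=4,fy=4,interpolation=cv2.INTER_CUBIC))
im2=load('scene0'); c=im2['color'][:,:,::-1]
cv2.imwrite('pics/crop3.png',cv2.resize(c[140:350,240:400],None,fx=2.8,fy=2.8,interpolation=cv2.INTER_CUBIC))
hsv=cv2.cvtColor(im['color'],cv2.COLOR_RGB2HSV)
print(hsv[221,403],hsv[228,435],hsv[230,242])
m=cv2.inRange(hsv,(5,90,80),(22,255,255)); m[:190]=0;m[246:]=0
n,l,st,ce=cv2.connectedComponentsWithStats(m)
for i in range(1,n):
    if st[i,4]>60:
        cs,_=cv2.findContours((l==i).astype('uint8'),0,2)
        p=cs[0][:,0]; W=onplane(im,p,0.025)[:,:2].astype('float32'); r=cv2.minAreaRect(W*1000)
        print(st[i],ce[i],np.array(r[0]),r[1],r[2], im['z_map'][int(ce[i][1]),int(ce[i][0])], cloud(im)[int(ce[i][1]),int(ce[i][0])])
for n,uv in [('jog',(206,224)),('bar',(300,232)),('panel',(320,210))]:
    print(n,cloud(im)[uv[1],uv[0]])
E
```

```text
[ 15 151 154] [ 16 150 153] [ 16 149 156]
[396 209  15  25 323] [403.30650155 220.47678019] [ 460.89373779 -274.08740234] (45.54155731201172, 81.0991439819336) 87.3324203491211 1.3919494 [ 0.46295472 -0.2745026   0.01899386]
[234 217  15  25 326] [240.98773006 229.16871166] [419.82427979 272.91174316] (45.25233840942383, 81.29634857177734) 85.58052062988281 1.3809768 [0.42026848 0.27659775 0.02291979]
[429 216  15  25 327] [435.85015291 227.84097859] [ 439.03967285 -384.21069336] (45.321937561035156, 81.197509765625) 85.43944549560547 1.3903598 [ 0.44179943 -0.38282807  0.02007165]
jog [0.43492364 0.38642177 0.04191669]
bar [0.41746194 0.07170717 0.11602905]
panel [0.48890313 0.00953019 0.08376184]
```

```bash
ls pics
```

```text
crop1.png
crop2.png
crop3.png
scene0.pkl
scene0.png
top0.pkl
top0.png
wrist0.pkl
wrist0.png
```

View pics/crop1.png

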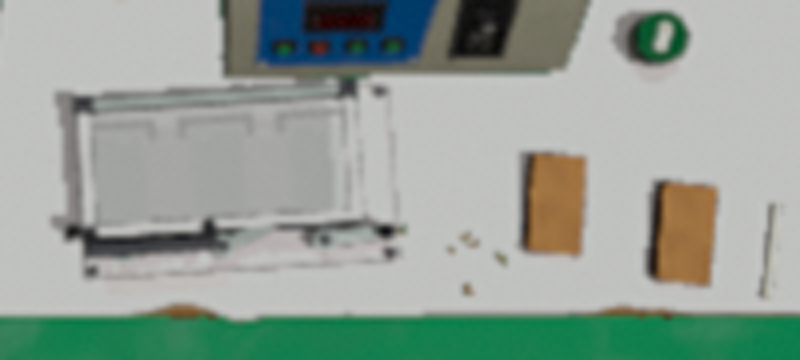

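View pics/crop2.png

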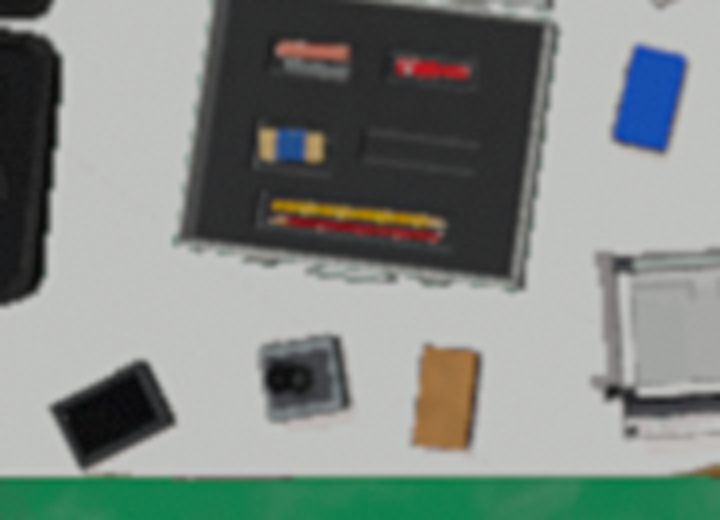

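View pics/crop3.png

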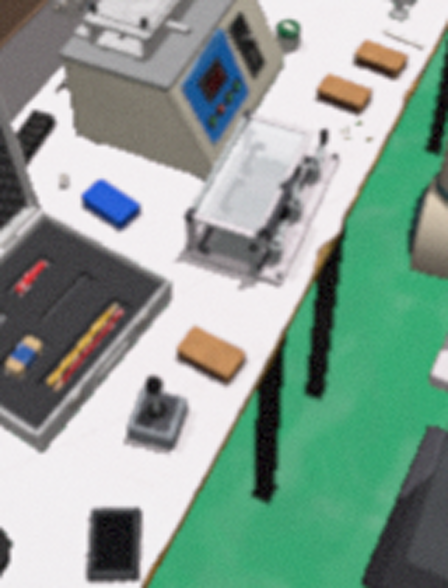

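```bash
cat >> h.py <<'E'
def pose():
    s=readout.get_state(); return np.array(s['position']),rot(s['ee_rot'])
def plan(p,Rm=None,n=None,grip=1,show=True):
    """straight line from present measured pose to p (TCP), orientation Rm; prints total shift in tool axes (units) and turn units"""
    p0,R0=pose(); 
    d=R0.inv().apply(np.array(p)-p0)/0.06
    a=np.zeros(3) if Rm is None else (R0.inv()*Rm).as_rotvec()*180/np.pi/4
    k=max(np.linalg.norm(d)/1.0,np.linalg.norm(a)/2.6,np.abs(a).max(),np.abs(d).max(),.01); k=int(np.ceil(k)) if n is None else n
    print('total shift',d.round(2),'turn',a.round(2),'rows',k)
    print('per row shift (if no turn)',(d/k).round(3),'turn',(a/k).round(3))
    if Rm is not None and np.linalg.norm(a)>.05:
        out=[];
        for i in range(k):
            Ri=R0*R.from_rotvec(a*np.pi/45*i/k); out.append((Ri.inv().apply(np.array(p)-p0)/0.06/k).round(3).tolist()+(a/k).round(2).tolist())
        for o in out: print(o)
def down(yaw):
    """tool pointing down, tool y at world angle yaw"""
    y=np.array([np.cos(yaw),np.sin(yaw),0]); x=np.array([0,0,-1.]); z=np.cross(x,y)
    return R.from_matrix(np.c_[x,y,z])
def st():
    s=readout.get_state(); print('t',round(s['clock'],2),'p',np.round(s['position'],4),'F',np.round(s['contact_force'],1),'w',round(s['width'],4),'q',np.round(s['qpos'],2))
    print(rot(s['ee_rot']).as_matrix().round(3).tolist())
E
python3 - <<'E'
from h import *
st(); p,r=pose()
im=load('wrist0')
print('cam in tool',r.inv().apply(np.array(im['origin'])-p), (r.inv()*rot(im['orientation'])).as_matrix().round(3))
im=load('top0');P=cloud(im)
# height along columns through the machine
for u in (300,330,360,390):
    for v in range(80,236,6): 
        print(u,v,P[v,u].round(3),end=' ; ') if v%12==8 else 0
    print()
E
```

```text
t 0.15 p [ 0.146  -0.5558  0.2306] F [-0.8 -0.6  0.9] w 0.0852 q [-1.43  0.28  1.51  0.    1.36 -0.12]
[[-0.0, 0.254, -0.967], [0.001, -0.967, -0.254], [-1.0, -0.001, -0.0]]
cam in tool [-0.1421676   0.00025553 -0.06762518] [[-0.    -0.267  0.964]
 [ 1.    -0.    -0.   ]
 [ 0.     0.964  0.267]]
300 80 [ 0.98   0.092 -0.101] ; 300 92 [ 0.903  0.087 -0.002] ; 300 104 [0.854 0.085 0.02 ] ; 300 116 [ 0.819  0.085 -0.004] ; 300 128 [0.774 0.084 0.004] ; 300 140 [ 0.734  0.083 -0.008] ; 300 152 [0.687 0.081 0.02 ] ; 300 164 [ 0.649  0.081 -0.   ] ; 300 176 [ 0.607  0.08  -0.   ] ; 300 188 [0.565 0.079 0.002] ; 300 200 [0.52  0.075 0.08 ] ; 300 212 [0.481 0.074 0.08 ] ; 300 224 [0.442 0.073 0.08 ] ; 
330 80 [ 0.982 -0.021 -0.097] ; 330 92 [ 0.904 -0.018  0.004] ; 330 104 [ 0.769 -0.006  0.327] ; 330 116 [ 0.754 -0.01   0.258] ; 330 128 [ 0.72  -0.01   0.257] ; 330 140 [ 0.685 -0.011  0.257] ; 330 152 [ 0.661 -0.014  0.194] ; 330 164 [ 0.624 -0.015  0.199] ; 330 176 [ 0.596 -0.019  0.129] ; 330 188 [ 0.563 -0.023  0.058] ; 330 200 [ 0.522 -0.022  0.082] ; 330 212 [ 0.483 -0.023  0.082] ; 33
[... 186 characters left out ...]
0.257] ; 360 140 [ 0.686 -0.096  0.26 ] ; 360 152 [ 0.663 -0.104  0.194] ; 360 164 [ 0.629 -0.107  0.18 ] ; 360 176 [ 0.597 -0.113  0.135] ; 360 188 [ 0.566 -0.123  0.054] ; 360 200 [ 0.528 -0.128  0.011] ; 360 212 [ 0.487 -0.129  0.008] ; 360 224 [ 0.446 -0.13   0.005] ; 
390 80 [ 0.981 -0.243 -0.078] ; 390 92 [ 0.762 -0.142  0.463] ; 390 104 [ 0.757 -0.158  0.379] ; 390 116 [ 0.758 -0.181  0.259] ; 390 128 [ 0.724 -0.182  0.254] ; 390 140 [ 0.685 -0.178  0.277] ; 390 152 [ 0.665 -0.194  0.196] ; 390 164 [ 0.631 -0.198  0.175] ; 390 176 [ 0.6   -0.207  0.132] ; 390 188 [ 0.57  -0.227  0.03 ] ; 390 200 [ 0.531 -0.233  0.   ] ; 390 212 [ 0.49  -0.235 -0.004] ; 390 224 [ 0.448 -0.234 -0.001] ;
```

```bash
python3 - <<'E'
from h import *
plan([0.40,0.03,0.32],down(0),n=20)
E
```

```text
total shift [-1.48 -8.37 -6.57] turn [-18.82  -0.02   0.02] rows 20
per row shift (if no turn) [-0.074 -0.418 -0.329] turn [-0.941 -0.001  0.001]
[-0.074, -0.418, -0.329, -0.94, -0.0, 0.0]
[-0.074, -0.396, -0.355, -0.94, -0.0, 0.0]
[-0.074, -0.372, -0.381, -0.94, -0.0, 0.0]
[-0.074, -0.346, -0.404, -0.94, -0.0, 0.0]
[-0.074, -0.319, -0.426, -0.94, -0.0, 0.0]
[-0.074, -0.29, -0.446, -0.94, -0.0, 0.0]
[-0.074, -0.26, -0.464, -0.94, -0.0, 0.0]
[-0.074, -0.229, -0.48, -0.94, -0.0, 0.0]
[-0.074, -0.197, -0.494, -0.94, -0.0, 0.0]
[-0.074, -0.164, -0.506, -0.94, -0.0, 0.0]
[-0.074, -0.131, -0.516, -0.94, -0.0, 0.0]
[-0.074, -0.096, -0.523, -0.94, -0.0, 0.0]
[-0.074, -0.062, -0.528, -0.94, -0.0, 0.0]
[-0.074, -0.027, -0.531, -0.94, -0.0, 0.0]
[-0.074, 0.008, -0.532, -0.94, -0.0, 0.0]
[-0.074, 0.043, -0.53, -0.94, -0.0, 0.0]
[-0.074, 0.078, -0.526, -0.94, -0.0, 0.0]
[-0.074, 0.112, -0.52, -0.94, -0.0, 0.0]
[-0.074, 0.146, -0.512, -0.94, -0.0, 0.0]
[-0.074, 0.179, -0.501, -0.94, -0.0, 0.0]
```

>>> carry_out:
  deltas: [-0.07,-0.42,-0.33,-0.94,0,0,1,-0.07,-0.4,-0.36,-0.94,0,0,1,-0.07,-0.37,-0.38,-0.94,0,0,1,-0.07,-0.35,-0.4,-0.94,0,0,1,-0.07,-0.32,-0.43,-0.94,0,0,1,-0.07,-0.29,-0.45,-0.94,0,0,1,-0.07,-0.26,-0.46,-0.94,0,0,1,-0.07,-0.23,-0.48,-0.94,0,0,1,-0.07,-0.2,-0.49,-0.94,0,0,1,-0.07,-0.16,-0.51,-0.94,0,0,1]

```text
clock: 1.4
position: [0.2734, -0.2611, 0.2735]
ee_rot: [0.313, 0.634, 0.313, -0.634]
contact_force: [0.4, 0.0, 0.5]
width: 0.0856
```

>>> carry_out:
  deltas: [-0.07,-0.13,-0.52,-0.94,0,0,1,-0.07,-0.1,-0.52,-0.94,0,0,1,-0.07,-0.06,-0.53,-0.94,0,0,1,-0.07,-0.03,-0.53,-0.94,0,0,1,-0.07,0.01,-0.53,-0.94,0,0,1,-0.07,0.04,-0.53,-0.94,0,0,1,-0.07,0.08,-0.53,-0.94,0,0,1,-0.07,0.11,-0.52,-0.94,0,0,1,-0.07,0.15,-0.51,-0.94,0,0,1,-0.07,0.18,-0.5,-0.94,0,0,1]

```text
clock: 2.65
position: [0.4003, 0.0315, 0.3155]
ee_rot: [0.501, 0.5, 0.5, -0.499]
contact_force: [0.1, -0.2, 0.1]
width: 0.0853
```

```bash
python3 - <<'E'
from h import *
st(); shot('wrist','w1')
E
```

```text
t 2.65 p [0.4003 0.0315 0.3155] F [ 0.1 -0.2  0.1] w 0.0853 q [-0.09 -0.03  1.67 -0.    1.51 -0.1 ]
[[0.0, 1.0, 0.002], [-0.0, 0.002, -1.0], [-1.0, 0.0, 0.0]]
```

View pics/w1.png

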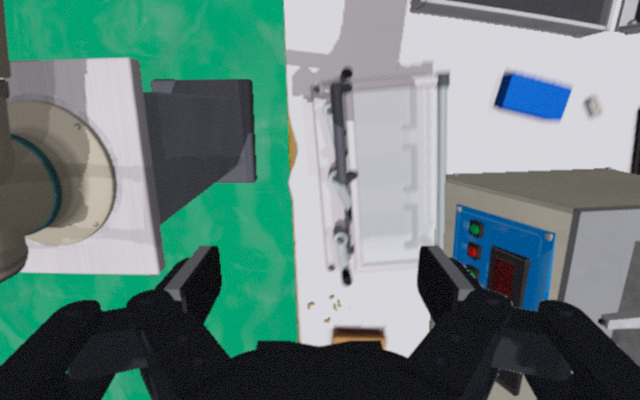

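```bash
python3 - <<'E'
from h import *
im=load('w1'); c=im['color'][:,:,::-1]
cv2.imwrite('pics/w1c.png',cv2.resize(c[60:300,290:460],None,fx=3,fy=2.5,interpolation=cv2.INTER_CUBIC)[:600])
P=cloud(im)
for u,v in [(336,100),(339,130),(341,160),(342,178),(347,75),(346,278),(340,240),(342,215),(442,80),(425,160),(440,262),(330,120),(330,267),(317,90),(400,250),(380,120)]:
    print(u,v,P[v,u].round(3), end=' | ')
E
```

```text
336 100 [0.418 0.101 0.112] | 339 130 [0.421 0.072 0.112] | 341 160 [0.424 0.041 0.112] | 342 178 [0.425 0.021 0.113] | 347 75 [0.431 0.128 0.078] | 346 278 [ 0.436 -0.123  0.068] | 340 240 [ 0.429 -0.077  0.05 ] | 342 215 [ 0.433 -0.055  0.012] | 442 80 [0.531 0.123 0.089] | 425 160 [0.522 0.036 0.083] | 440 262 [0.445 0.043 0.348] | 330 120 [0.414 0.078 0.045] | 330 267 [ 0.417 -0.135  0.015] | 317 90 [0.398 0.115 0.015] | 400 250 [ 0.501 -0.076  0.084] | 380 120 [0.468 0.081 0.084] |
```

View pics/w1c.png

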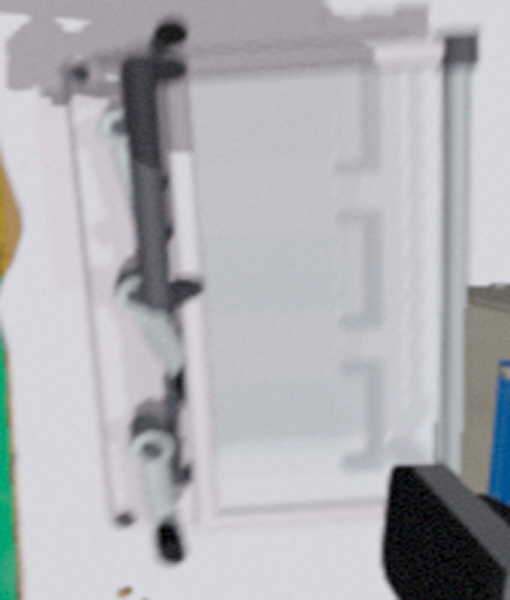

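```bash
python3 - <<'E'
from h import *
im=load('w1'); P=cloud(im); c=im['color'].astype(int)
m=(c.max(2)<110)&(P[...,2]>.10)&(P[...,2]<.125)&(P[...,0]>.38)&(P[...,0]<.46)&(P[...,1]>-.02)&(P[...,1]<.14)
v,u=np.nonzero(m); print(m.sum(),u.min(),u.max(),v.min(),v.max())
W=onplane(im,np.c_[u,v],.107)[:,:2]
r=cv2.minAreaRect((W*1000).astype('float32')); print(r)
vx,vy,x0,y0=cv2.fitLine((W).astype('float32'),2,0,.01,.01).ravel(); print(vx,vy,x0,y0,np.arctan2(-vx,vy), W[:,1].min(),W[:,1].max())
print(P[m].mean(0))
# glass panel edges/hinge
m=(P[...,2]>.06)&(P[...,2]<.098)&(P[...,0]>.38)&(P[...,0]<.58)&(P[...,1]>-.15)&(P[...,1]<.16)
v,u=np.nonzero(m); Q=P[m]; r=cv2.minAreaRect((Q[:,:2]*1000).astype('float32')); print('panel',r, np.median(Q[:,2]))
E
```

```text
981 330 349 85 184
((421.82098388671875, 64.76407623291016), (16.38321304321289, 103.81072998046875), 3.94909930229187)
0.08411133 -0.9964564 0.4208617 0.069218285 -3.0573819 0.013368276435216542 0.11625835958500866
[0.42064645 0.06955859 0.11092441]
panel ((502.8898620605469, 1.0318450927734375), (154.29510498046875, 269.66693115234375), 1.2644069194793701) 0.08383016415671918
```

```bash
python3 - <<'E'
from h import *
plan([0.4215,0.0648,0.13],down(0.078))
E
```

```text
total shift [ 3.1   0.32 -0.49] turn [-1.04 -0.06 -0.05] rows 4
per row shift (if no turn) [ 0.776  0.079 -0.122] turn [-0.26  -0.014 -0.011]
[0.776, 0.079, -0.122, -0.26, -0.01, -0.01]
[0.775, 0.082, -0.121, -0.26, -0.01, -0.01]
[0.775, 0.085, -0.121, -0.26, -0.01, -0.01]
[0.775, 0.088, -0.12, -0.26, -0.01, -0.01]
```

>>> carry_out:
  deltas: [0.77,0.08,-0.12,-0.26,-0.01,-0.01,1,0.77,0.08,-0.12,-0.26,-0.01,-0.01,1,0.77,0.085,-0.12,-0.26,-0.01,-0.01,1,0.77,0.09,-0.12,-0.26,-0.01,-0.01,1,0,0,0,0,0,0,1]

```text
clock: 3.32
position: [0.4166, 0.0596, 0.128]
ee_rot: [0.516, 0.478, 0.52, -0.485]
contact_force: [0.4, -0.7, 0.5]
width: 0.0857
```

```bash
python3 - <<'E'
from h import *
st(); shot('wrist','w2'); plan([0.4215,0.0648,0.094],down(0.078))
E
```

```text
t 3.33 p [0.4166 0.0596 0.128 ] F [ 0.4 -0.7  0.5] w 0.0857 q [-0.02  0.14  1.97 -0.    1.04 -0.09]
[[-0.011, 0.997, 0.072], [-0.003, 0.072, -0.997], [-1.0, -0.011, 0.002]]
total shift [ 0.6   0.06 -0.09] turn [-0.09  0.04  0.08] rows 1
per row shift (if no turn) [ 0.6    0.058 -0.089] turn [-0.086  0.039  0.084]
[0.6, 0.058, -0.089, -0.09, 0.04, 0.08]
```

View pics/w2.png

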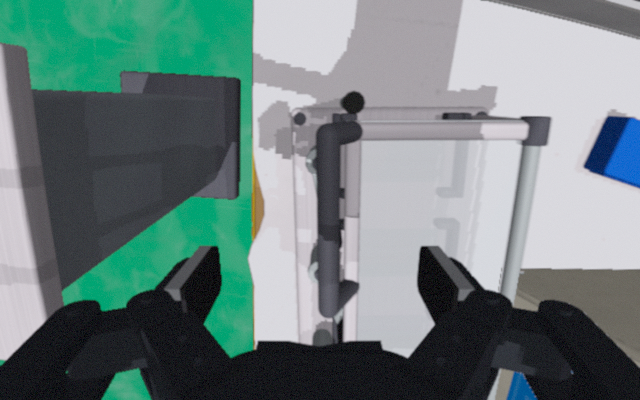

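>>> carry_out:
  deltas: [0.3,0.04,-0.06,-0.05,0.02,0.04,1,0.3,0.04,-0.06,-0.04,0.02,0.04,1,0,0,0,0,0,0,1]

```text
clock: 3.75
position: [0.4245, 0.0665, 0.0957]
ee_rot: [0.52, 0.481, 0.518, -0.479]
contact_force: [0.7, 1.1, 0.3]
width: 0.0854
```

```bash
python3 - <<'E'
from h import *
st(); shot('wrist','w3'); plan([0.4215,0.0648,0.094],down(0.078))
E
```

```text
t 3.75 p [0.4245 0.0665 0.0957] F [0.7 1.1 0.3] w 0.0854 q [-0.01  0.19  2.01  0.    0.94 -0.08]
[[0.004, 0.997, 0.077], [0.0, 0.077, -0.997], [-1.0, 0.004, 0.0]]
total shift [ 0.03 -0.06  0.02] turn [-0.01  0.01 -0.07] rows 1
per row shift (if no turn) [ 0.034 -0.059  0.022] turn [-0.008  0.006 -0.074]
[0.034, -0.059, 0.022, -0.01, 0.01, -0.07]
```

View pics/w3.png

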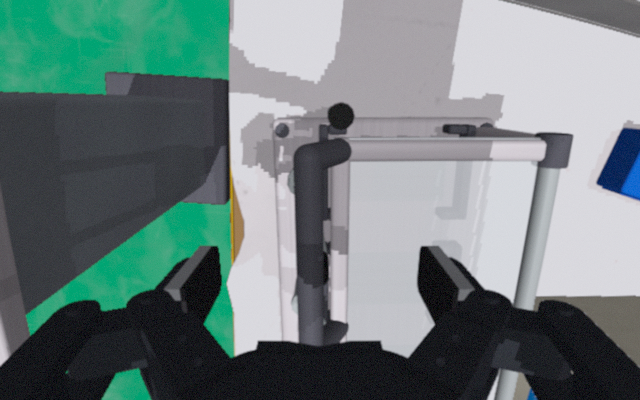

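>>> carry_out:
  deltas: [0.03,-0.06,0.02,0,0,0,0,0,0,0,0,0,0,-1,0,0,0,0,0,0,-1,0,0,0,0,0,0,-1,0,0,0,0,0,0,-1,0,0,0,0,0,0,-1]
  newtons: 40

```text
clock: 4.55
position: [0.4204, 0.0651, 0.0928]
ee_rot: [0.52, 0.481, 0.518, -0.48]
contact_force: [-1.9, 0.7, 5.6]
width: 0.0101
```

```bash
python3 - <<'E'
from h import *
st()
# arc plan: bar about hinge; fixture frame phi
phi=.078; f=np.array([np.cos(phi),np.sin(phi),0]); z=np.array([0,0,1.])
p0,R0=pose()
th=np.linspace(0,1.62,28)
def bar(t): return (-.117*np.cos(t)+.025*np.sin(t))*f+(.117*np.sin(t)+.025*np.cos(t))*z
# no tool rotation: shift in tool coords
prev=bar(0)
for t in th[1:]:
    b=bar(t); print(round(t,2),(R0.inv().apply(b-prev)/.06).round(2).tolist(),b.round(3)); prev=b
E
```

```text
t 4.55 p [0.4204 0.0651 0.0928] F [-1.9  0.7  5.6] w 0.0101 q [-0.01  0.18  2.02  0.    0.93 -0.09]
[[0.003, 0.997, 0.078], [0.0, 0.078, -0.997], [-1.0, 0.003, 0.0]]
0.06 [-0.12, 0.03, 0.0] [-0.115 -0.009  0.032]
0.12 [-0.11, 0.04, 0.0] [-0.113 -0.009  0.039]
0.18 [-0.11, 0.04, 0.0] [-0.11  -0.009  0.046]
0.24 [-0.11, 0.05, 0.0] [-0.107 -0.008  0.052]
0.3 [-0.11, 0.06, -0.0] [-0.104 -0.008  0.058]
0.36 [-0.1, 0.06, -0.0] [-0.1   -0.008  0.065]
0.42 [-0.1, 0.07, -0.0] [-0.096 -0.008  0.071]
0.48 [-0.09, 0.07, -0.0] [-0.092 -0.007  0.076]
0.54 [-0.09, 0.08, -0.0] [-0.087 -0.007  0.082]
0.6 [-0.08, 0.08, -0.0] [-0.082 -0.006  0.087]
0.66 [-0.08, 0.09, -0.0] [-0.077 -0.006  0.091]
0.72 [-0.07, 0.09, -0.0] [-0.071 -0.006  0.096]
0.78 [-0.07, 0.1, -0.0] [-0.065 -0.005  0.1  ]
0.84 [-0.06, 0.1, -0.0] [-0.059 -0.005  0.104]
0.9 [-0.06, 0.11, -0.0] [-0.053 -0.004  0.107]
0.96 [-0.05, 0.11, -0.0] [-0.046 -0.004  0.11 ]
1.02 [-0.04, 0.11, -0.0] [-0.04  -0.003  0.113]
1.08 [-0.04, 0.11, -0.0] [-0.033 -0.003  0.115]
1.14 [-0.03, 0.12, -0.0] [-0.026 -0.002  0.117]
1.2 [-0.02, 0.12, -0.0] [-0.019 -0.001  0.118]
1.26 [-0.02, 0.12, -0.0] [-0.012 -0.001  0.119]
1.32 [-0.01, 0.12, -0.0] [-0.005 -0.     0.12 ]
1.38 [-0.0, 0.12, -0.0] [0.002 0.    0.12 ]
1.44 [0.01, 0.12, -0.0] [0.009 0.001 0.119]
1.5 [0.01, 0.12, -0.0] [0.017 0.001 0.118]
1.56 [0.02, 0.12, -0.0] [0.024 0.002 0.117]
1.62 [0.03, 0.12, -0.0] [0.031 0.002 0.116]
```

```bash
cat >> h.py <<'E'
phi=.078; FX=np.array([np.cos(phi),np.sin(phi),0]); FY=np.array([-np.sin(phi),np.cos(phi),0]); ZZ=np.array([0,0,1.])
def bar(t): return (-.117*np.cos(t)+.025*np.sin(t))*FX+(.117*np.sin(t)+.025*np.cos(t))*ZZ
def arc(t0,t1,n,a0,a1,L=.014):
    """rows: guard angle t0->t1, tool tilt a0->a1 (about fixture y), from nominal down(phi)"""
    T=np.linspace(t0,t1,n+1);A=np.linspace(a0,a1,n+1)
    def tp(t,a):
        Rm=R.from_rotvec(FY*a)*down(phi); return bar(t)+L*Rm.apply([1,0,0]),Rm
    for i in range(n):
        p,Rm=tp(T[i],A[i]); q,Rn=tp(T[i+1],A[i+1])
        print((Rm.inv().apply(q-p)/.06).round(2).tolist()+((Rm.inv()*Rn).as_rotvec()*45/np.pi).round(2).tolist())
E
python3 - <<'E'
from h import *
arc(0,1.65,20,0,.6)
E
```

```text
[-0.16, 0.03, 0.0, 0.0, 0.0, -0.43]
[-0.16, 0.04, -0.0, -0.0, 0.0, -0.43]
[-0.15, 0.05, 0.0, 0.0, 0.0, -0.43]
[-0.15, 0.06, -0.0, -0.0, 0.0, -0.43]
[-0.15, 0.07, -0.0, 0.0, 0.0, -0.43]
[-0.14, 0.07, 0.0, -0.0, -0.0, -0.43]
[-0.14, 0.08, 0.0, 0.0, -0.0, -0.43]
[-0.13, 0.09, 0.0, 0.0, -0.0, -0.43]
[-0.13, 0.1, -0.0, 0.0, 0.0, -0.43]
[-0.12, 0.1, 0.0, -0.0, 0.0, -0.43]
[-0.12, 0.11, 0.0, 0.0, 0.0, -0.43]
[-0.11, 0.11, -0.0, -0.0, 0.0, -0.43]
[-0.1, 0.12, -0.0, -0.0, 0.0, -0.43]
[-0.1, 0.13, 0.0, 0.0, -0.0, -0.43]
[-0.09, 0.13, -0.0, 0.0, 0.0, -0.43]
[-0.08, 0.13, 0.0, 0.0, -0.0, -0.43]
[-0.08, 0.14, -0.0, 0.0, 0.0, -0.43]
[-0.07, 0.14, 0.0, 0.0, 0.0, -0.43]
[-0.06, 0.15, -0.0, -0.0, 0.0, -0.43]
[-0.05, 0.15, -0.0, 0.0, 0.0, -0.43]
```

>>> carry_out:
  deltas: [-0.16,0.03,0,0,0,-0.43,-1,-0.16,0.04,0,0,0,-0.43,-1,-0.15,0.05,0,0,0,-0.43,-1,-0.15,0.06,0,0,0,-0.43,-1,-0.15,0.07,0,0,0,-0.43,-1]

```text
clock: 5.18
position: [0.4365, 0.0665, 0.1368]
ee_rot: [0.481, 0.439, 0.554, -0.518]
contact_force: [-0.7, -1.9, -5.8]
width: 0.0103
```

```bash
python3 - <<'E'
from h import *
st(); shot('scene','s1'); c=load('s1')['color'][:,:,::-1]
cv2.imwrite('pics/s1c.png',cv2.resize(c[140:350,240:480],None,fx=2.8,fy=2.8,interpolation=cv2.INTER_CUBIC))
E
```

```text
t 5.17 p [0.4365 0.0665 0.1368] F [-0.7 -1.9 -5.8] w 0.0103 q [ 0.    0.24  1.82 -0.01  1.23 -0.07]
[[-0.151, 0.985, 0.078], [-0.012, 0.077, -0.997], [-0.988, -0.152, -0.0]]
```

View pics/s1c.png

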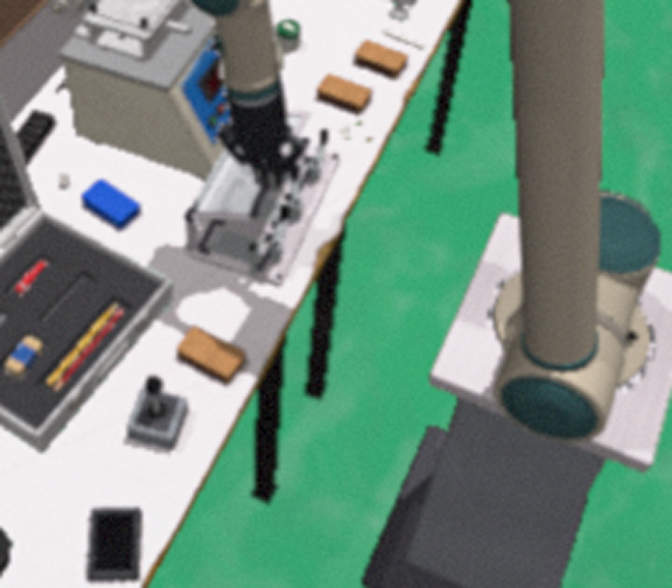

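>>> carry_out:
  deltas: [-0.14,0.07,0,0,0,-0.43,-1,-0.14,0.08,0,0,0,-0.43,-1,-0.13,0.09,0,0,0,-0.43,-1,-0.13,0.1,0,0,0,-0.43,-1,-0.12,0.1,0,0,0,-0.43,-1,-0.12,0.11,0,0,0,-0.43,-1,-0.11,0.11,0,0,0,-0.43,-1,-0.1,0.12,0,0,0,-0.43,-1]

```text
clock: 6.22
position: [0.4929, 0.0712, 0.1847]
ee_rot: [0.413, 0.368, 0.604, -0.573]
contact_force: [-8.7, -0.7, 10.8]
width: 0.0105
```

>>> carry_out:
  deltas: [-0.1,0.13,0,0,0,-0.43,-1,-0.09,0.13,0,0,0,-0.43,-1,-0.08,0.13,0,0,0,-0.43,-1]

```text
clock: 6.6
position: [0.5221, 0.0737, 0.1919]
ee_rot: [0.388, 0.342, 0.619, -0.591]
contact_force: [-4.1, 0.3, 18.1]
width: 0.0104
```

```bash
python3 - <<'E'
from h import *
st(); shot('scene','s2'); c=load('s2')['color'][:,:,::-1]
cv2.imwrite('pics/s2c.png',cv2.resize(c[140:350,240:480],None,fx=2.8,fy=2.8,interpolation=cv2.INTER_CUBIC))
shot('wrist','w4')
H=np.array([.4215,.0648,.107])-bar(0); p,r=pose(); b=p-r.apply([.014,0,0])-H
print(b, np.arctan2(b[2],-b@FX)-np.arctan2(.025,.117))
E
```

```text
t 6.6 p [0.5221 0.0737 0.1919] F [-4.1  0.3 18.1] w 0.0104 q [ 0.02  0.51  1.34 -0.02  1.78 -0.05]
[[-0.465, 0.882, 0.077], [-0.035, 0.069, -0.997], [-0.885, -0.466, -0.001]]
[-0.00715416  0.00040586  0.12201568] 1.302156688180362
```

View pics/s2c.png

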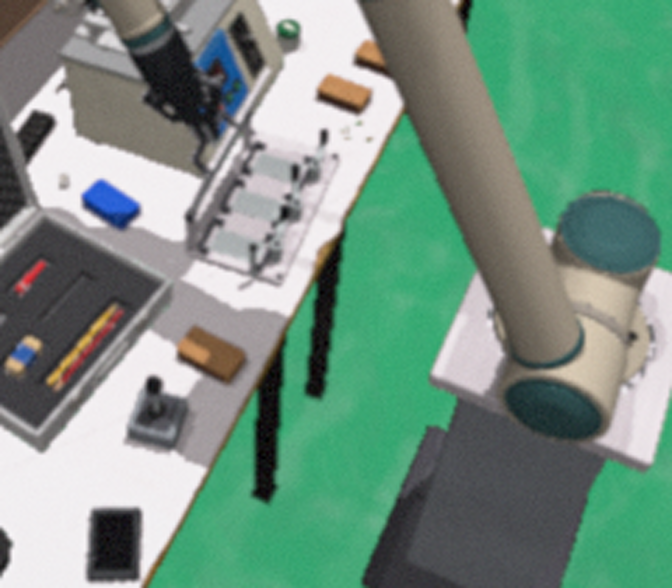

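View pics/w4.png

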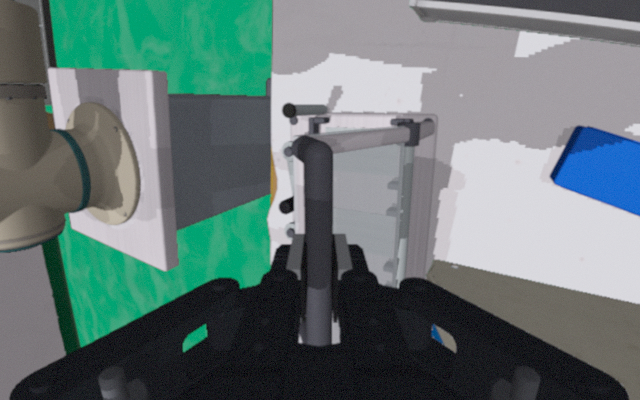

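>>> carry_out:
  deltas: [-0.1,0.14,0,0,0,-0.5,-1,-0.08,0.15,0,0,0,-0.5,-1]

```text
clock: 6.95
position: [0.5441, 0.0754, 0.1919]
ee_rot: [0.369, 0.321, 0.63, -0.603]
contact_force: [-2.6, 1.9, 9.1]
width: 0.0102
```

>>> carry_out:
  deltas: [-0.06,0.15,0,0,0,-0.5,-1,-0.04,0.16,0,0,0,-0.5,-1]

```text
clock: 7.2
position: [0.5641, 0.0771, 0.1875]
ee_rot: [0.348, 0.3, 0.641, -0.615]
contact_force: [2.0, 3.0, 15.6]
width: 0.0103
```

```bash
python3 - <<'E'
from h import *
st(); shot('scene','s3'); c=load('s3')['color'][:,:,::-1]
cv2.imwrite('pics/s3c.png',cv2.resize(c[140:260,240:400],None,fx=4,fy=4,interpolation=cv2.INTER_CUBIC))
H=np.array([.4215,.0648,.107])-bar(0); p,r=pose(); b=p-r.apply([.014,0,0])-H
print(b, np.arctan2(b[2],-b@FX)-np.arctan2(.025,.117))
E
```

```text
t 7.2 p [0.5641 0.0771 0.1875] F [ 2.   3.  15.6] w 0.0103 q [ 0.03  0.65  1.15 -0.03  1.96 -0.05]
[[-0.578, 0.812, 0.077], [-0.044, 0.064, -0.997], [-0.815, -0.58, -0.002]]
[0.03604966 0.00395888 0.11575879] 1.6637532461105655
```

View pics/s3c.png

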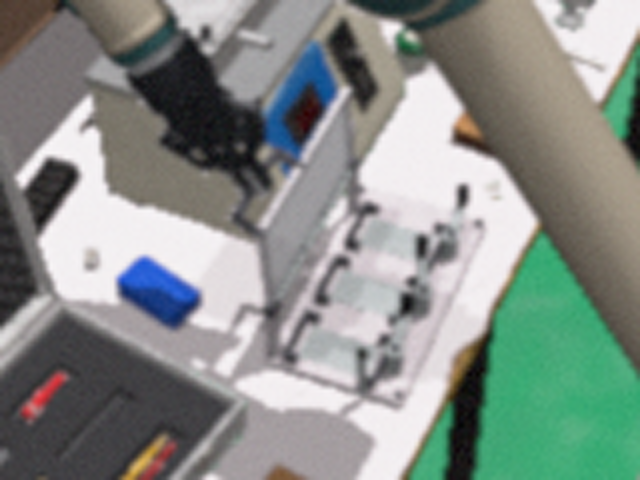

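>>> carry_out:
  deltas: [-0.03,0.16,0,0,0,-0.3,-1,0,0,0,0,0,0,-0.5,0,0,0,0,0,0,-0.5,-0.2,0,0,0,0,0,-0.5,-0.3,0,0,0,0,0,-0.5,-0.4,0,0,0,0,0,-0.5,-0.5,0,0,0,0,0,-0.5,0,0,0,0,0,0,-0.5]

```text
clock: 8.25
position: [0.6244, 0.0808, 0.2494]
ee_rot: [0.344, 0.295, 0.643, -0.618]
contact_force: [-0.5, -0.1, 0.0]
width: 0.0212
```

```bash
python3 - <<'E'
from h import *
st(); shot('wrist','w5')
E
```

```text
t 8.25 p [0.6244 0.0808 0.2494] F [-0.5 -0.1  0. ] w 0.0212 q [ 0.03  0.73  0.84 -0.03  2.2  -0.05]
[[-0.59, 0.803, 0.077], [-0.046, 0.062, -0.997], [-0.806, -0.592, 0.0]]
```

View pics/w5.png

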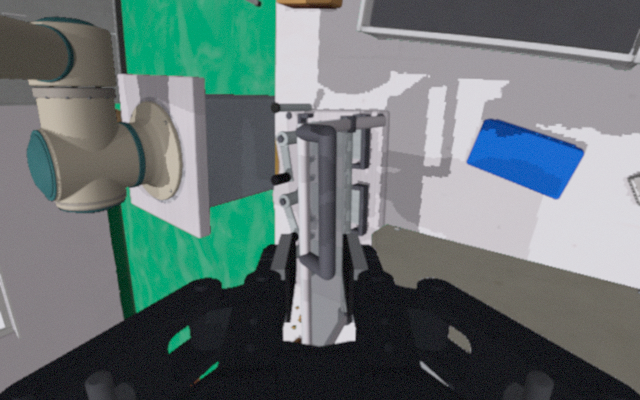

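```bash
python3 - <<'E'
from h import *
plan([0.36,0.0,0.38],down(phi+np.pi/2))
E
```

```text
total shift [ 0.9  -4.91  1.  ] turn [-21.68  -7.14   7.14] rows 22
per row shift (if no turn) [ 0.041 -0.223  0.046] turn [-0.985 -0.324  0.324]
[0.041, -0.223, 0.046, -0.99, -0.32, 0.32]
[0.037, -0.227, 0.029, -0.99, -0.32, 0.32]
[0.032, -0.229, 0.013, -0.99, -0.32, 0.32]
[0.027, -0.23, -0.004, -0.99, -0.32, 0.32]
[0.021, -0.23, -0.02, -0.99, -0.32, 0.32]
[0.016, -0.228, -0.036, -0.99, -0.32, 0.32]
[0.009, -0.225, -0.052, -0.99, -0.32, 0.32]
[0.003, -0.221, -0.068, -0.99, -0.32, 0.32]
[-0.004, -0.216, -0.083, -0.99, -0.32, 0.32]
[-0.011, -0.21, -0.097, -0.99, -0.32, 0.32]
[-0.018, -0.202, -0.111, -0.99, -0.32, 0.32]
[-0.025, -0.194, -0.124, -0.99, -0.32, 0.32]
[-0.032, -0.184, -0.136, -0.99, -0.32, 0.32]
[-0.039, -0.174, -0.148, -0.99, -0.32, 0.32]
[-0.046, -0.162, -0.159, -0.99, -0.32, 0.32]
[-0.054, -0.15, -0.168, -0.99, -0.32, 0.32]
[-0.061, -0.136, -0.177, -0.99, -0.32, 0.32]
[-0.068, -0.123, -0.184, -0.99, -0.32, 0.32]
[-0.075, -0.108, -0.19, -0.99, -0.32, 0.32]
[-0.081, -0.093, -0.196, -0.99, -0.32, 0.32]
[-0.088, -0.078, -0.2, -0.99, -0.32, 0.32]
[-0.094, -0.062, -0.202, -0.99, -0.32, 0.32]
```

>>> carry_out:
  deltas: [0.04,-0.22,0.05,-0.99,-0.32,0.32,-0.5,0.04,-0.23,0.03,-0.99,-0.32,0.32,-0.5,0.03,-0.23,0.01,-0.99,-0.32,0.32,-0.5,0.03,-0.23,0,-0.99,-0.32,0.32,-0.5,0.02,-0.23,-0.02,-0.99,-0.32,0.32,-0.5,0.02,-0.23,-0.04,-0.99,-0.32,0.32,-0.5,0.01,-0.22,-0.05,-0.99,-0.32,0.32,-0.5,0,-0.22,-0.07,-0.99,-0.32,0.32,-0.5,0,-0.22,-0.08,-0.99,-0.32,0.32,-0.5,-0.01,-0.21,-0.1,-0.99,-0.32,0.32,-0.5]

```text
clock: 9.55
position: [0.5013, 0.0436, 0.3072]
ee_rot: [0.554, 0.159, 0.738, -0.351]
contact_force: [-0.1, -0.2, 0.1]
width: 0.0217
```

>>> carry_out:
  deltas: [-0.02,-0.2,-0.11,-0.99,-0.32,0.32,1,-0.03,-0.19,-0.12,-0.99,-0.32,0.32,1,-0.03,-0.18,-0.14,-0.99,-0.32,0.32,1,-0.04,-0.17,-0.15,-0.99,-0.32,0.32,1,-0.05,-0.16,-0.16,-0.99,-0.32,0.32,1,-0.05,-0.15,-0.17,-0.99,-0.32,0.32,1,-0.06,-0.14,-0.18,-0.99,-0.32,0.32,1,-0.07,-0.12,-0.18,-0.99,-0.32,0.32,1,-0.08,-0.11,-0.19,-0.99,-0.32,0.32,1,-0.08,-0.09,-0.2,-0.99,-0.32,0.32,1]

```text
clock: 10.8
position: [0.3822, 0.0076, 0.3681]
ee_rot: [0.687, 0.003, 0.726, -0.034]
contact_force: [-0.1, -0.1, 0.1]
width: 0.0852
```

>>> carry_out:
  deltas: [-0.09,-0.08,-0.2,-0.99,-0.32,0.32,1,-0.09,-0.06,-0.2,-0.99,-0.32,0.32,1,0,0,0,0,0,0,1]

```text
clock: 11.18
position: [0.3587, -0.0002, 0.3809]
ee_rot: [0.703, -0.028, 0.711, 0.029]
contact_force: [-0.1, 0.3, -0.8]
width: 0.0854
```

```bash
python3 - <<'E'
from h import *
st(); im=shot('wrist','w6'); shot('top','t1')
E
```

```text
t 11.18 p [ 3.587e-01 -2.000e-04  3.809e-01] F [-0.1  0.3 -0.8] w 0.0854 q [-0.19 -0.11  1.58 -0.    1.68 -1.85]
[[-0.011, -0.081, 0.997], [0.001, 0.997, 0.081], [-1.0, 0.002, -0.011]]
```

View pics/w6.png

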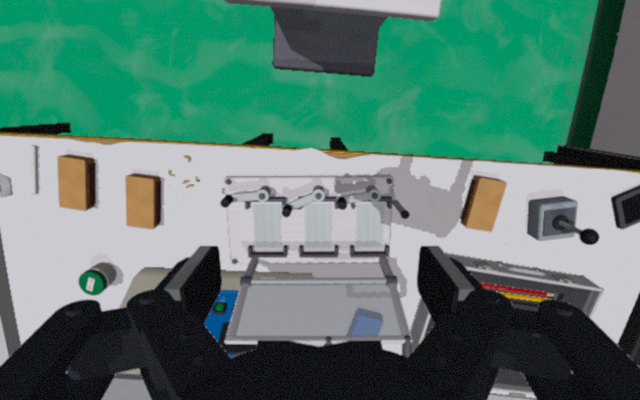

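View pics/t1.png

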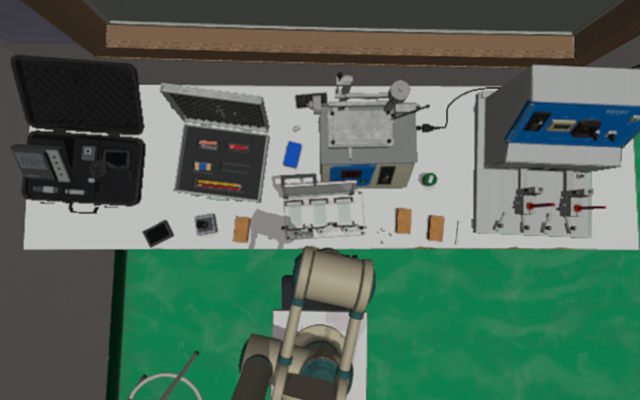

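```bash
python3 - <<'E'
from h import *
im=load('w6'); c=im['color'][:,:,::-1]
cv2.imwrite('pics/w6c.png',cv2.resize(c[165:275,215:415],None,fx=4,fy=4,interpolation=cv2.INTER_CUBIC))
P=cloud(im)
# hole: pocket floor plates
for u,v in [(267,222),(316,222),(366,222),(227,201),(288,211),(342,203),(404,213),(263,194),(320,194),(375,194)]: print(u,v,P[v,u].round(3))
E
```

```text
267 222 [ 0.48  -0.075  0.013]
316 222 [0.474 0.005 0.013]
366 222 [0.468 0.086 0.013]
227 201 [ 0.433 -0.126  0.07 ]
288 211 [ 0.44  -0.038  0.07 ]
342 203 [0.422 0.038 0.07 ]
404 213 [0.428 0.126 0.079]
263 194 [ 0.424 -0.078  0.049]
320 194 [0.417 0.006 0.048]
375 194 [0.411 0.088 0.049]
```

View pics/w6c.png

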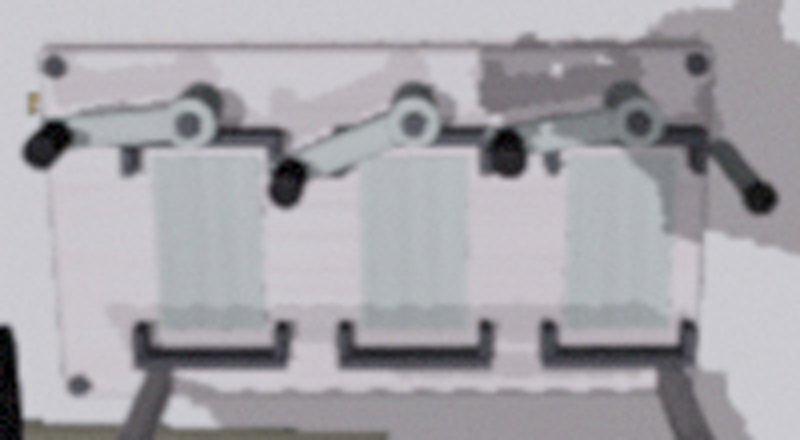

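```bash
python3 - <<'E'
from h import *
im=load('w6')
f=lambda p:(215+p[0]/4-.4,165+p[1]/4-.4)
piv=onplane(im,[f((638,122)),f((414,123)),f((190,123))],.049)
print('piv',piv.round(4).tolist()); d=piv[0]-piv[2]; print(np.hypot(*d[:2]),np.arctan2(-d[0],d[1]))
wf=onplane(im,[f((618,352)),f((416,352)),f((212,354))],.026)
print('farwall',wf.round(4).tolist()); d=wf[0]-wf[2]; print(np.hypot(*d[:2]),np.arctan2(-d[0],d[1]))
wn=onplane(im,[f((416,142))],.026);print(wn)
fl=onplane(im,[f((620,240)),f((415,240)),f((211,242))],.012); print('floor',fl.round(4).tolist()); d=fl[0]-fl[2]; print(np.hypot(*d[:2]),np.arctan2(-d[0],d[1]))
a=.075
for i in range(3): print('pocket',piv[i]+.06*np.array([np.cos(a),np.sin(a),0]))
kn=onplane(im,[f((512,145)),f((288,183)),f((42,147))],.071); print('knob',kn.round(4).tolist())
for i in range(3):
    d=kn[i]-piv[i]; print(np.hypot(*d[:2]), a-np.arctan2(d[1],d[0]))
# blocks
hsv=cv2.cvtColor(im['color'],cv2.COLOR_RGB2HSV)
m=cv2.inRange(hsv,(8,100,80),(22,255,255)); m[:162]=0;m[240:]=0
n,l,s_,ce=cv2.connectedComponentsWithStats(m)
for i in range(1,n):
    if s_[i,4]>200:
        cs,_=cv2.findContours((l==i).astype('uint8'),0,2)
        W=onplane(im,cs[0][:,0],0.025)[:,:2].astype('float32'); r=cv2.minAreaRect(W*1000); print(s_[i],r)
E
```

```text
piv [[0.4124, 0.0864, 0.049], [0.4195, 0.0037, 0.049], [0.4261, -0.079, 0.049]]
0.1660173535592051 0.08249343631740136
farwall [[0.5152, 0.0948, 0.026], [0.5217, 0.0127, 0.026], [0.5293, -0.0701, 0.026]]
0.16553003187632373 0.08529166122135694
[[0.43314011 0.00556737 0.026     ]]
floor [[0.4719, 0.0924, 0.012], [0.4786, 0.0088, 0.012], [0.4862, -0.0743, 0.012]]
0.16734296037082988 0.08524013769150987
pocket [0.47227346 0.09092437 0.049     ]
pocket [0.47930321 0.00820549 0.049     ]
pocket [ 0.48595327 -0.07452841  0.049     ]
knob [[0.4189, 0.0385, 0.071], [0.4394, -0.0398, 0.071], [0.4331, -0.128, 0.071]]
0.04831586533249765 1.5116723819148599
0.047884993789934396 1.217452143564478
0.04947521123801768 1.505100909654439
[  59  162   28   48 1257] ((438.9418029785156, -385.6241149902344), (44.956024169921875, 79.45061492919922), 84.38037872314453)
[ 126  175   29   53 1410] ((457.8022766113281, -276.10186767578125), (44.655357360839844, 85.65360260009766), 87.3714599609375)
[ 465  176   41   55 1447] ((418.66571044921875, 267.27362060546875), (49.75255584716797, 83.09925842285156), 85.5311508178711)
```

```bash
sed -i 's/^phi=.078/phi=.083/' h.py; python3 - <<'E'
from h import *
plan([.460,-.275,.17],down(1.525),n=8)
E
```

```text
total shift [ 3.48 -4.71  1.33] turn [ 1.83 -0.17 -0.02] rows 8
per row shift (if no turn) [ 0.435 -0.589  0.166] turn [ 0.228 -0.021 -0.002]
[0.435, -0.589, 0.166, 0.23, -0.02, -0.0]
[0.436, -0.586, 0.175, 0.23, -0.02, -0.0]
[0.436, -0.583, 0.184, 0.23, -0.02, -0.0]
[0.436, -0.58, 0.192, 0.23, -0.02, -0.0]
[0.437, -0.577, 0.201, 0.23, -0.02, -0.0]
[0.437, -0.574, 0.209, 0.23, -0.02, -0.0]
[0.438, -0.57, 0.218, 0.23, -0.02, -0.0]
[0.438, -0.567, 0.226, 0.23, -0.02, -0.0]
```

>>> carry_out:
  deltas: [0.43,-0.59,0.17,0.23,-0.02,0,1,0.43,-0.59,0.18,0.23,-0.02,0,1,0.44,-0.58,0.18,0.23,-0.02,0,1,0.44,-0.58,0.19,0.23,-0.02,0,1,0.44,-0.58,0.2,0.23,-0.02,0,1,0.44,-0.57,0.21,0.23,-0.02,0,1,0.44,-0.57,0.22,0.23,-0.02,0,1,0.44,-0.57,0.23,0.23,-0.02,0,1,0,0,0,0,0,0,1]

```text
clock: 12.4
position: [0.4613, -0.2759, 0.1665]
ee_rot: [0.705, 0.018, 0.709, -0.015]
contact_force: [0.2, -0.5, -0.1]
width: 0.0857
```

```bash
cat >> h.py <<'E'
def blocks(tag,z=.025,amin=300):
    im=load(tag); hsv=cv2.cvtColor(im['color'],cv2.COLOR_RGB2HSV)
    m=cv2.inRange(hsv,(8,95,110),(22,255,255)); P=cloud(im)
    # keep top faces by depth
    zz=P[...,2]; m[~(np.abs(zz-z)<.006)]=0
    m=cv2.morphologyEx(m,cv2.MORPH_CLOSE,np.ones((5,5)))
    n,l,s_,ce=cv2.connectedComponentsWithStats(m); out=[]
    for i in range(1,n):
        if s_[i,4]>amin:
            cs,_=cv2.findContours((l==i).astype('uint8'),0,2)
            W=onplane(im,max(cs,key=len)[:,0],z)[:,:2].astype('float32'); r=cv2.minAreaRect(W*1000); print(s_[i][:4],ce[i].round(),np.round(r[0],1),np.round(r[1],1),round(r[2],1)); out.append(r)
    return out
E
python3 - <<'E'
from h import *
st(); shot('wrist','w7'); blocks('w7')
E
```

```text
t 12.4 p [ 0.4613 -0.2759  0.1665] F [ 0.2 -0.5 -0.1] w 0.0857 q [-0.67  0.27  1.68  0.    1.2  -2.19]
[[-0.005, 0.047, 0.999], [0.005, 0.999, -0.047], [-1.0, 0.004, -0.005]]
[161 115  56  95] [190. 161.] [ 438.3 -387.3] [44.4 83.1] 85.5
[290 135  52  92] [315. 178.] [ 460.4 -278.5] [44.6 81.9] 87.2
```

View pics/w7.png

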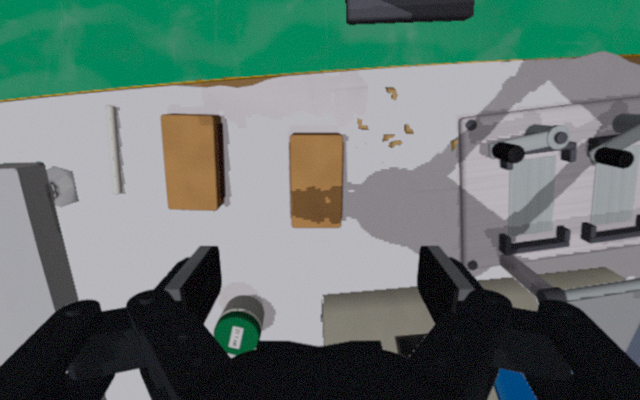

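```bash
python3 - <<'E'
from h import *
plan([.4605,-.277,.003],down(1.522),n=4)
E
```

```text
total shift [ 2.75 -0.05  0.  ] turn [ 0.03 -0.06 -0.06] rows 4
per row shift (if no turn) [ 0.687 -0.012  0.   ] turn [ 0.008 -0.014 -0.015]
[0.687, -0.012, 0.0, 0.01, -0.01, -0.02]
[0.687, -0.011, -0.0, 0.01, -0.01, -0.02]
[0.687, -0.011, -0.001, 0.01, -0.01, -0.02]
[0.687, -0.01, -0.002, 0.01, -0.01, -0.02]
```

>>> carry_out:
  deltas: [0.68,-0.01,0,0.01,-0.01,-0.02,1,0.68,-0.01,0,0.01,-0.01,-0.02,1,0.68,-0.01,0,0.01,-0.01,-0.02,1,0.5,-0.01,0,0,-0.01,0,1,0.18,0,0,0,0,0,1,0,0,0,0,0,0,1]

```text
clock: 13.2
position: [0.4617, -0.277, 0.0073]
ee_rot: [0.708, 0.016, 0.706, -0.018]
contact_force: [-0.2, 0.0, 1.0]
width: 0.0858
```

```bash
python3 - <<'E'
from h import *
st(); shot('wrist','w8')
E
```

```text
t 13.2 p [ 0.4617 -0.277   0.0073] F [-0.2  0.   1. ] w 0.0858 q [-0.67  0.44  1.89 -0.    0.81 -2.19]
[[0.002, 0.047, 0.999], [-0.003, 0.999, -0.047], [-1.0, -0.003, 0.002]]
```

View pics/w8.png

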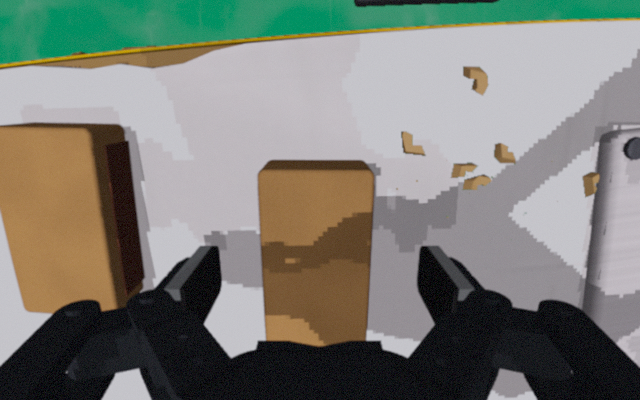

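>>> carry_out:
  deltas: [0.06,0,0,0,0,0,0.6,0,0,0,0,0,0,-1,0,0,0,0,0,0,-1,0,0,0,0,0,0,-1,0,0,0,0,0,0,-1,-0.3,0,0,0,0,0,-1,-0.6,0,0,0,0,0,-1,-0.6,0,0,0,0,0,-1]
  newtons: 60

```text
clock: 14.25
position: [0.4609, -0.2771, 0.094]
ee_rot: [0.708, 0.016, 0.706, -0.018]
contact_force: [0.4, -0.7, -0.8]
width: 0.0447
```

```bash
python3 - <<'E'
from h import *
st(); shot('wrist','w9'); plan([.486,-.0745,.14],down(phi+np.pi/2),n=8)
E
```

```text
t 14.25 p [ 0.4609 -0.2771  0.094 ] F [ 0.4 -0.7 -0.8] w 0.0447 q [-0.67  0.33  1.79 -0.    1.01 -2.19]
[[0.002, 0.048, 0.999], [-0.002, 0.999, -0.048], [-1.0, -0.002, 0.002]]
total shift [-0.71  3.42  0.22] turn [-1.87  0.13  0.12] rows 8
per row shift (if no turn) [-0.089  0.427  0.027] turn [-0.234  0.016  0.015]
[-0.089, 0.427, 0.027, -0.23, 0.02, 0.01]
[-0.088, 0.427, 0.034, -0.23, 0.02, 0.01]
[-0.088, 0.426, 0.041, -0.23, 0.02, 0.01]
[-0.088, 0.426, 0.048, -0.23, 0.02, 0.01]
[-0.087, 0.425, 0.055, -0.23, 0.02, 0.01]
[-0.087, 0.424, 0.062, -0.23, 0.02, 0.01]
[-0.086, 0.423, 0.068, -0.23, 0.02, 0.01]
[-0.086, 0.422, 0.075, -0.23, 0.02, 0.01]
```

View pics/w9.png

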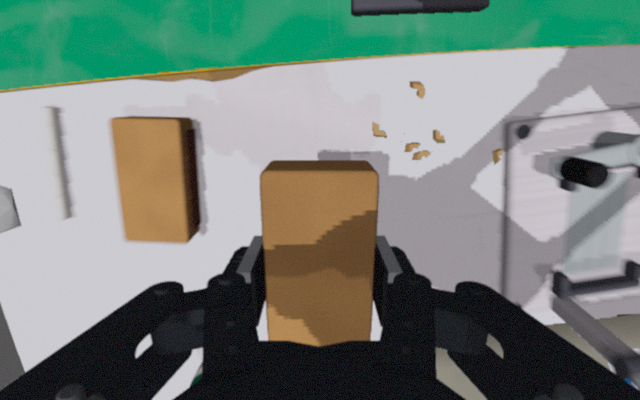

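>>> carry_out:
  deltas: [-0.09,0.43,0.03,-0.23,0.02,0.01,-1,-0.09,0.43,0.03,-0.23,0.02,0.01,-1,-0.09,0.43,0.04,-0.23,0.02,0.01,-1,-0.09,0.43,0.05,-0.23,0.02,0.01,-1,-0.09,0.42,0.06,-0.23,0.02,0.01,-1,-0.09,0.42,0.06,-0.23,0.02,0.01,-1,-0.09,0.42,0.07,-0.23,0.02,0.01,-1,-0.09,0.42,0.07,-0.23,0.02,0.01,-1,0,0,0,0,0,0,-1]

```text
clock: 15.42
position: [0.4842, -0.0719, 0.1366]
ee_rot: [0.704, -0.028, 0.709, 0.03]
contact_force: [0.2, 0.1, -0.1]
width: 0.0447
```

```bash
python3 - <<'E'
from h import *
st(); im=shot('wrist','w10'); c=im['color'][:,:,::-1]; P=cloud(im)
p,r=pose()
# block near top edge
print('piv',P[150:160,:][0,0])
plan([.486,-.0745,.07],down(phi+np.pi/2),n=2)
E
```

```text
t 15.43 p [ 0.4842 -0.0719  0.1366] F [ 0.2  0.1 -0.1] w 0.0447 q [-0.29  0.23  1.82 -0.    1.1  -1.94]
[[-0.008, -0.083, 0.997], [0.002, 0.997, 0.083], [-1.0, 0.003, -0.008]]
piv [ 0.47559229 -0.35568745 -0.000647  ]
total shift [ 1.11 -0.03  0.04] turn [-0.01 -0.12 -0.04] rows 2
per row shift (if no turn) [ 0.553 -0.017  0.019] turn [-0.004 -0.061 -0.018]
[0.553, -0.017, 0.019, -0.0, -0.06, -0.02]
[0.553, -0.016, 0.017, -0.0, -0.06, -0.02]
```

View pics/w10.png

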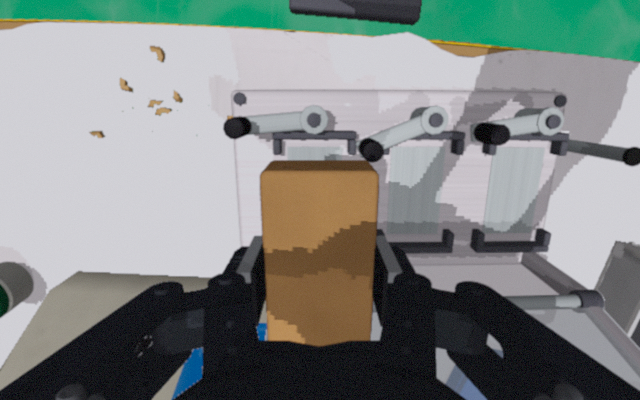

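```bash
python3 - <<'E'
from h import *
im=load('w10'); c=im['color'][:,:,::-1]
cv2.imwrite('pics/w10c.png',cv2.resize(c[80:260,220:440],None,fx=3.6,fy=3.3,interpolation=cv2.INTER_CUBIC))
piv=onplane(im,[(550,121.5),(434,121),(315,119.5)],.049); print(piv.round(4).tolist())
d=piv[0]-piv[2]; print(np.hypot(*d[:2]),np.arctan2(-d[0],d[1]))
e=onplane(im,[(262.5,172),(376,172)],.158); print('block near top corners',e.round(4), e.mean(0)+.0425*FX)
E
```

```text
[[0.4139, 0.0841, 0.049], [0.4214, 0.0019, 0.049], [0.4275, -0.0793, 0.049]]
0.16399047356598495 0.08267875891894487
block near top corners [[ 0.444  -0.0967  0.158 ]
 [ 0.4405 -0.0545  0.158 ]] [ 0.48456083 -0.07208145  0.158     ]
```

View pics/w10c.png

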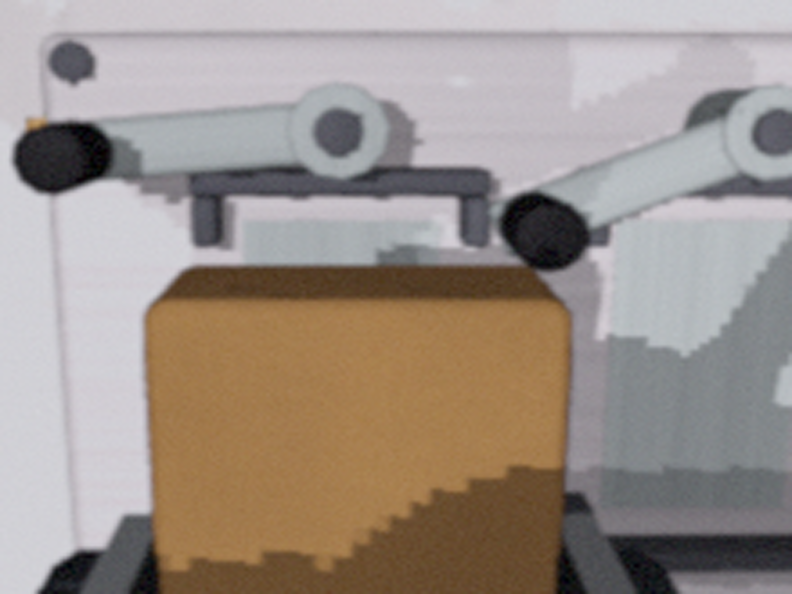

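>>> carry_out:
  deltas: [0.5,-0.02,0.02,0,-0.06,-0.02,-1,0.5,-0.02,0.02,0,-0.06,-0.02,-1,0.2,0,0,0,0,0,-1,0,0,0,0,0,0,-1]

```text
clock: 15.98
position: [0.4859, -0.0756, 0.0637]
ee_rot: [0.706, -0.028, 0.707, 0.029]
contact_force: [0.5, -0.6, -0.3]
width: 0.045
```

```bash
python3 - <<'E'
from h import *
st(); im=shot('wrist','w11'); plan([.4865,-.0743,.016],down(phi+np.pi/2),n=3)
E
```

```text
t 15.97 p [ 0.4859 -0.0756  0.0637] F [ 0.5 -0.6 -0.3] w 0.045 q [-0.3   0.31  1.92 -0.    0.91 -1.95]
[[-0.002, -0.08, 0.997], [0.001, 0.997, 0.08], [-1.0, 0.001, -0.002]]
total shift [ 0.81  0.02 -0.  ] turn [-0.04 -0.   -0.  ] rows 3
per row shift (if no turn) [ 0.27   0.008 -0.   ] turn [-0.013 -0.001 -0.   ]
```

View pics/w11.png

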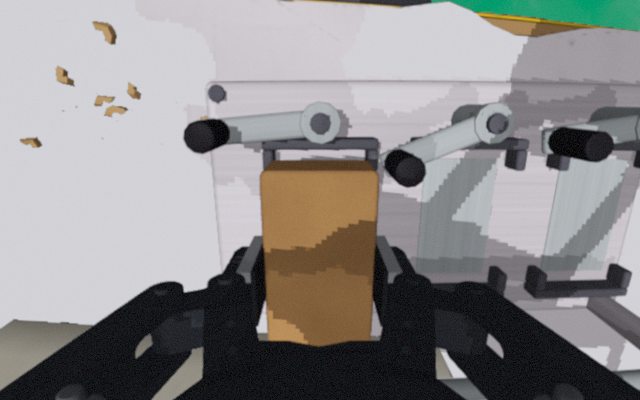

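```bash
python3 - <<'E'
from h import *
im=load('w11'); c=im['color'][:,:,::-1]
cv2.imwrite('pics/w11c.png',cv2.resize(c[90:200,240:410],None,fx=4.6,fy=4.6,interpolation=cv2.INTER_CUBIC))
w=onplane(im,[(264,145),(378.5,144.5)],.026); print('wall ends',w, w.mean(0))
e=onplane(im,[(262.5,172),(376.5,172)],.085); print('block near top corners',e.round(4), e.mean(0)+.0425*FX)
piv=onplane(im,[(320.5,123)],.049); print(piv, piv+.06*FX)
E
```

```text
wall ends [[ 0.44310133 -0.10918373  0.026     ]
 [ 0.43786416 -0.04736546  0.026     ]] [ 0.44048275 -0.07827459  0.026     ]
block near top corners [[ 0.4454 -0.1002  0.085 ]
 [ 0.442  -0.0579  0.085 ]] [ 0.48606583 -0.07556609  0.085     ]
[[ 0.42780017 -0.07983311  0.049     ]] [[ 0.48759362 -0.07485883  0.049     ]]
```

View pics/w11c.png

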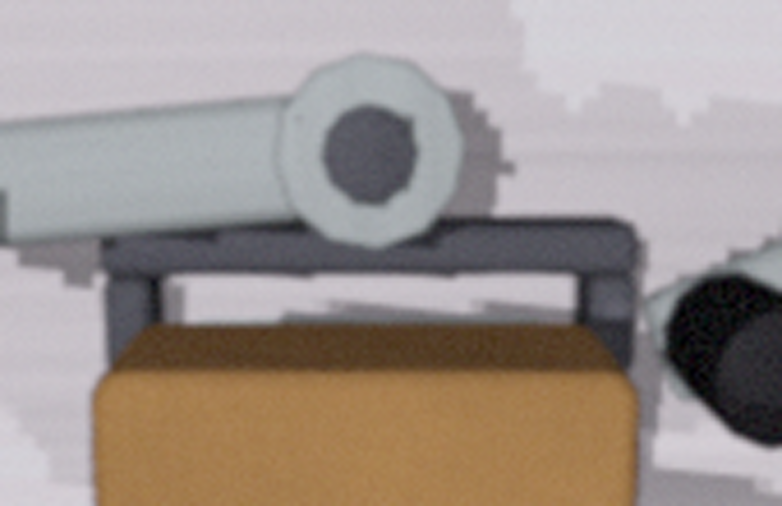

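>>> carry_out:
  deltas: [0.25,0.01,0.01,-0.02,0,0,-1,0.25,0.01,0.01,-0.02,0,0,-1,0,0,0,0,0,0,-1]

```text
clock: 16.4
position: [0.4877, -0.074, 0.0347]
ee_rot: [0.706, -0.03, 0.707, 0.03]
contact_force: [-0.4, 0.3, -0.5]
width: 0.0446
```

```bash
python3 - <<'E'
from h import *
st(); im=shot('wrist','w12'); plan([.487,-.0745,.016],down(phi+np.pi/2),n=1); c=im['color'][:,:,::-1]
cv2.imwrite('pics/w12c.png',cv2.resize(c[90:260,200:440],None,fx=3.3,fy=3.3,interpolation=cv2.INTER_CUBIC))
E
```

```text
t 16.4 p [ 0.4877 -0.074   0.0347] F [-0.4  0.3 -0.5] w 0.0446 q [-0.29  0.35  1.96  0.    0.83 -1.95]
[[-0.0, -0.084, 0.996], [0.0, 0.996, 0.084], [-1.0, 0.0, -0.0]]
total shift [ 0.32 -0.01 -0.02] turn [0.01 0.01 0.  ] rows 1
per row shift (if no turn) [ 0.319 -0.005 -0.019] turn [0.011 0.013 0.004]
```

View pics/w12c.png

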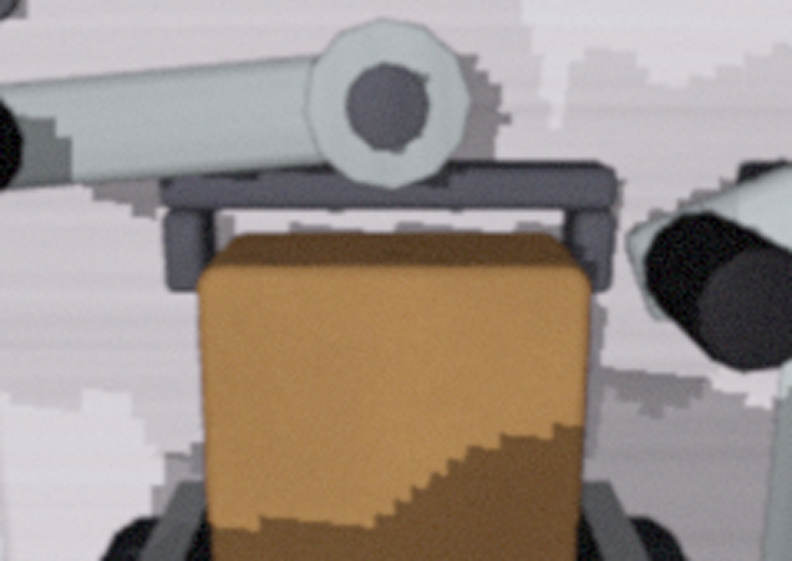

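>>> carry_out:
  deltas: [0.12,-0.01,-0.025,0,0,0,-1,0.1,0,0,0,0,0,-1,0.08,0,0,0,0,0,-1,0,0,0,0,0,0,-1]

```text
clock: 16.95
position: [0.486, -0.0746, 0.0165]
ee_rot: [0.706, -0.03, 0.707, 0.03]
contact_force: [-1.2, 0.4, 2.0]
width: 0.0448
```

```bash
python3 - <<'E'
from h import *
st(); im=shot('wrist','w13'); c=im['color'][:,:,::-1]
cv2.imwrite('pics/w13c.png',cv2.resize(c[90:260,200:440],None,fx=3.3,fy=3.3,interpolation=cv2.INTER_CUBIC))
E
```

```text
t 16.95 p [ 0.486  -0.0746  0.0165] F [-1.2  0.4  2. ] w 0.0448 q [-0.29  0.38  1.98  0.    0.78 -1.95]
[[-0.0, -0.084, 0.996], [0.0, 0.996, 0.084], [-1.0, 0.0, -0.0]]
```

View pics/w13c.png

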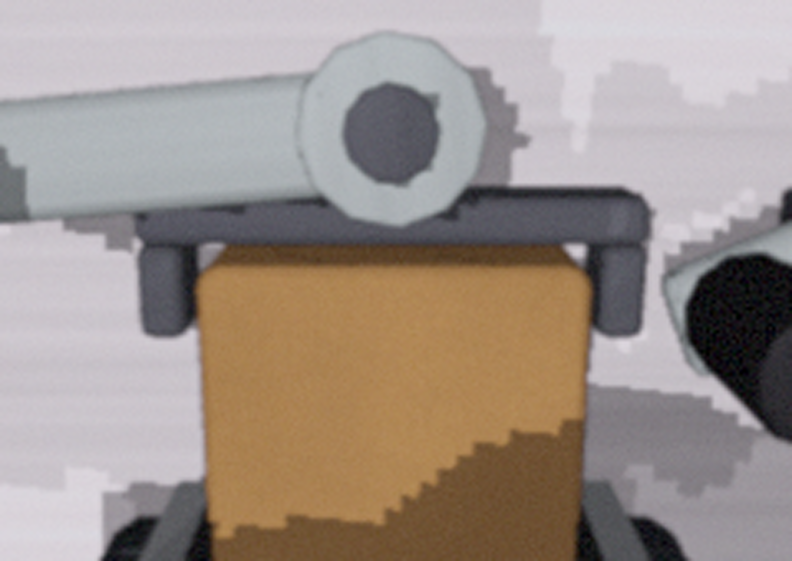

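>>> carry_out:
  deltas: [0.02,0,0,0,0,0,-1,0,0,0,0,0,0,0.45,0,0,0,0,0,0,0.45,0,0,0,0,0,0,0.45,-0.2,0,0,0,0,0,0.45,-0.5,0,0,0,0,0,0.45,-0.6,0,0,0,0,0,0,-0.5,0,0,0,0,0,-0.2,0,0,0,0,0,0,-0.2]

```text
clock: 18.12
position: [0.4881, -0.0751, 0.1262]
ee_rot: [0.709, -0.03, 0.704, 0.029]
contact_force: [0.7, -0.3, 0.1]
width: 0.0339
```

```bash
python3 - <<'E'
from h import *
st(); im=shot('wrist','w14'); c=im['color'][:,:,::-1]
blocks('w14',.037)
blocks('w14',.025)
E
```

```text
t 18.12 p [ 0.4881 -0.0751  0.1262] F [ 0.7 -0.3  0.1] w 0.0339 q [-0.29  0.24  1.84  0.    1.05 -1.95]
[[0.006, -0.084, 0.996], [-0.002, 0.996, 0.084], [-1.0, -0.002, 0.006]]
[288 135  65 113] [320. 190.] [484.7 -75.1] [84.  44.9] 4.7
```

View pics/w14.png

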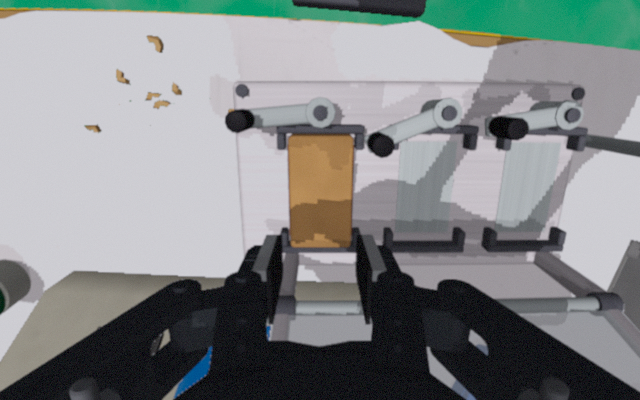

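```bash
cat >> h.py <<'E'
def knobs(tag,zt=.071):
    im=load(tag); P=cloud(im); c=im['color'].astype(int)
    m=((c.max(2)<75)&(np.abs(P[...,2]-zt)<.008)&(P[...,0]>.38)&(P[...,0]<.52)&(P[...,1]>-.16)&(P[...,1]<.12)).astype('uint8')
    n,l,s_,ce=cv2.connectedComponentsWithStats(m)
    for i in range(1,n):
        if s_[i,4]>25: print(s_[i],ce[i].round(1),onplane(im,[ce[i]],zt).round(4), P[l==i].mean(0).round(4))
E
python3 - <<'E'
from h import *
knobs('w14')
k=onplane(load('w14'),[(238,121)],.071)[0]; print(k)
plan([k[0],k[1],.10],down(phi+np.pi/2),n=3)
E
```

```text
[226 110  24  22 413] [237.5 120.4] [[ 0.4351 -0.1277  0.071 ]] [ 0.4351 -0.1279  0.07  ]
[501 118  27  22 464] [514.  128.4] [[0.4254 0.0355 0.071 ]] [0.4254 0.0365 0.0692]
[370 134  24  23 405] [381.7 145.3] [[ 0.4424 -0.0421  0.071 ]] [ 0.4425 -0.0419  0.0701]
[ 0.43536381 -0.12740335  0.071     ]
total shift [ 0.41 -0.8  -0.93] turn [0.01 0.04 0.01] rows 3
per row shift (if no turn) [ 0.136 -0.267 -0.309] turn [0.004 0.013 0.004]
```

>>> carry_out:
  deltas: [0.13,-0.27,-0.31,0,0.02,0,-0.2,0.13,-0.27,-0.31,0,0.02,0,-0.2,0.13,-0.27,-0.31,0,0,0,-0.2,0,0,0,0,0,0,-0.2]

```text
clock: 18.68
position: [0.4322, -0.1275, 0.0983]
ee_rot: [0.704, -0.028, 0.709, 0.03]
contact_force: [0.1, 1.3, 0.0]
width: 0.034
```

```bash
python3 - <<'E'
from h import *
st(); im=shot('wrist','w15'); plan([.4345,-.128,.055],down(phi+np.pi/2),n=2)
knobs('w15')
E
```

```text
t 18.68 p [ 0.4322 -0.1275  0.0983] F [0.1 1.3 0. ] w 0.034 q [-0.44  0.22  1.96 -0.    0.97 -2.09]
[[-0.007, -0.081, 0.997], [0.002, 0.997, 0.082], [-1.0, 0.002, -0.007]]
total shift [ 0.73 -0.01  0.02] turn [-0.01 -0.07 -0.03] rows 2
per row shift (if no turn) [ 0.366 -0.006  0.009] turn [-0.006 -0.035 -0.013]
[0.366, -0.006, 0.009, -0.01, -0.03, -0.01]
[0.366, -0.006, 0.008, -0.01, -0.03, -0.01]
[304 220  24  27 494] [315.5 233.4] [[ 0.4339 -0.1295  0.071 ]] [ 0.4344 -0.1295  0.0698]
[587 225  29  25 540] [600.8 237.5] [[0.4241 0.0338 0.071 ]] [0.4249 0.036  0.0687]
[453 243  27  27 530] [466.1 256.6] [[ 0.4413 -0.0435  0.071 ]] [ 0.4421 -0.0426  0.0691]
```

View pics/w15.png

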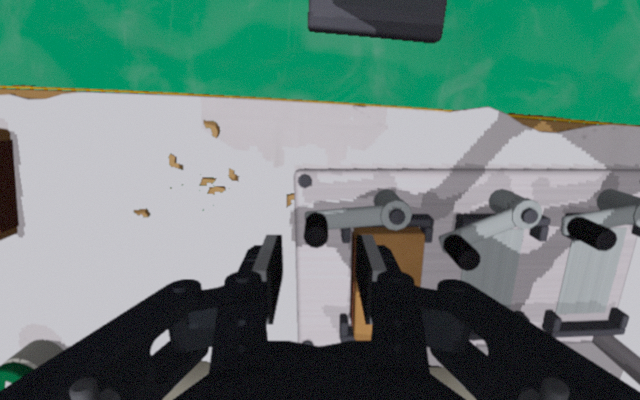

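>>> carry_out:
  deltas: [0.36,-0.01,0.01,0,-0.03,-0.01,-0.2,0.34,-0.01,0.01,0,-0.03,-0.01,-0.2,0,0,0,0,0,0,-1,0,0,0,0,0,0,-1,0,0,0,0,0,0,-1]
  newtons: 25

```text
clock: 19.35
position: [0.4358, -0.1288, 0.0575]
ee_rot: [0.707, -0.03, 0.706, 0.029]
contact_force: [1.4, -3.4, -14.8]
width: 0.0125
```

```bash
cat >> h.py <<'E'
def lever(th0,n,over=.03,r=.05):
    T=np.linspace(th0,-over,n+1)
    k=lambda t: r*(np.cos(t)*FX-np.sin(t)*FY)
    Rm=down(phi+np.pi/2)
    for i in range(n): print(round(T[i+1],2),(Rm.inv().apply(k(T[i+1])-k(T[i]))/.06).round(3).tolist())
E
python3 - <<'E'
from h import *
st(); lever(1.5,10)
E
```

```text
t 19.35 p [ 0.4358 -0.1288  0.0575] F [  1.4  -3.4 -14.8] w 0.0125 q [-0.44  0.27  2.01 -0.    0.86 -2.09]
[[0.001, -0.084, 0.996], [-0.001, 0.996, 0.084], [-1.0, -0.001, 0.001]]
1.35 [0.0, 0.019, 0.126]
1.19 [0.0, 0.038, 0.122]
1.04 [0.0, 0.056, 0.115]
0.89 [0.0, 0.073, 0.105]
0.74 [0.0, 0.088, 0.092]
0.58 [0.0, 0.101, 0.078]
0.43 [0.0, 0.111, 0.062]
0.28 [0.0, 0.12, 0.044]
0.12 [0.0, 0.125, 0.025]
-0.03 [0.0, 0.127, 0.006]
```

>>> carry_out:
  deltas: [0,0.02,0.126,0,0,0,-1,0,0.04,0.122,0,0,0,-1,0,0.056,0.115,0,0,0,-1,0,0.073,0.105,0,0,0,-1,0,0.088,0.092,0,0,0,-1]

```text
clock: 19.98
position: [0.4696, -0.1114, 0.0577]
ee_rot: [0.708, -0.032, 0.705, 0.028]
contact_force: [2.6, -7.9, -17.9]
width: 0.0125
```

>>> carry_out:
  deltas: [0,0.1,0.078,0,0,0,-1,0,0.11,0.062,0,0,0,-1,0,0.12,0.044,0,0,0,-1,0,0.125,0.025,0,0,0,-1,0,0.127,0.006,0,0,0,-1,0,0,0,0,0,0,-1]

```text
clock: 20.72
position: [0.4814, -0.075, 0.0591]
ee_rot: [0.709, -0.032, 0.703, 0.028]
contact_force: [4.2, -5.8, -8.5]
width: 0.0122
```

```bash
python3 - <<'E'
from h import *
st(); im=shot('wrist','w16')
E
```

```text
t 20.73 p [ 0.4814 -0.075   0.0591] F [ 4.2 -5.8 -8.5] w 0.0122 q [-0.3   0.31  1.95 -0.    0.88 -1.95]
[[0.009, -0.085, 0.996], [-0.005, 0.996, 0.085], [-1.0, -0.005, 0.008]]
```

View pics/w16.png

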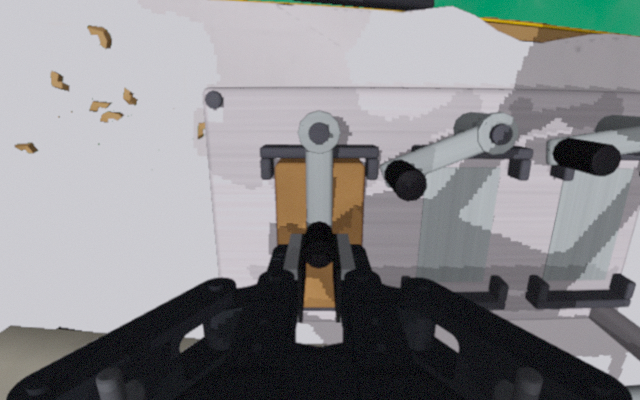

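>>> carry_out:
  deltas: [0,0.04,0,0,0,0,-1,0,0,0,0,0,0,-0.4,0,0,0,0,0,0,-0.4,-0.3,0,0,0,0,0,-0.2,-0.6,0,0,0,0,0,0.5,-0.6,0,0,0,0,0,1]

```text
clock: 21.52
position: [0.4771, -0.0703, 0.1493]
ee_rot: [0.707, -0.03, 0.706, 0.03]
contact_force: [0.5, -0.1, -0.7]
width: 0.0697
```

```bash
python3 - <<'E'
from h import *
st(); im=shot('wrist','w17'); blocks('w17',.025); knobs('w17')
plan([.439,-.385,.15],down(np.radians(85.4)),n=7)
E
```

```text
t 21.52 p [ 0.4771 -0.0703  0.1493] F [ 0.5 -0.1 -0.7] w 0.0697 q [-0.29  0.2   1.83  0.    1.11 -1.95]
[[0.001, -0.084, 0.996], [-0.0, 0.996, 0.084], [-1.0, -0.0, 0.001]]
[473 132  24  21 388] [484.4 142.1] [[0.4254 0.0361 0.071 ]] [0.4255 0.0368 0.0695]
[356 147  21  21 328] [366.4 157.3] [[ 0.4425 -0.0417  0.071 ]] [ 0.4427 -0.0416  0.0701]
[302 191  20  21 317] [311.4 201. ] [[ 0.4761 -0.076   0.071 ]] [ 0.4764 -0.076   0.0699]
total shift [ 0.07 -5.15 -1.12] turn [2.35 0.15 0.04] rows 7
per row shift (if no turn) [ 0.011 -0.736 -0.161] turn [0.336 0.021 0.006]
[0.011, -0.736, -0.161, 0.34, 0.02, 0.01]
[0.011, -0.74, -0.143, 0.34, 0.02, 0.01]
[0.01, -0.743, -0.126, 0.34, 0.02, 0.01]
[0.01, -0.746, -0.108, 0.34, 0.02, 0.01]
[0.01, -0.748, -0.091, 0.34, 0.02, 0.01]
[0.01, -0.75, -0.073, 0.34, 0.02, 0.01]
[0.01, -0.751, -0.056, 0.34, 0.02, 0.01]
```

View pics/w17.png

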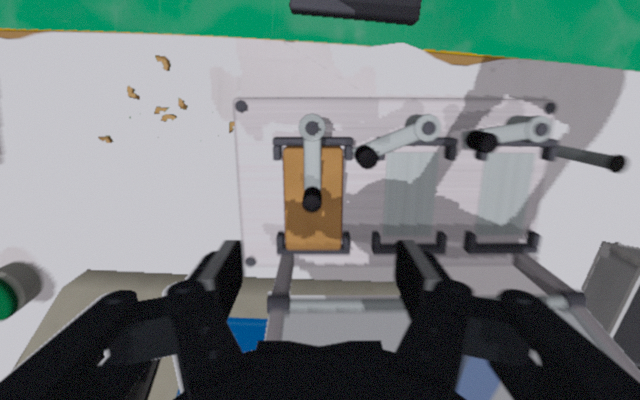

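>>> carry_out:
  deltas: [0.01,-0.74,-0.16,0.34,0.02,0,1,0.01,-0.74,-0.14,0.34,0.02,0,1,0.01,-0.74,-0.13,0.34,0.02,0,1,0.01,-0.75,-0.11,0.34,0.02,0,1,0.01,-0.75,-0.09,0.34,0.02,0,1,0.01,-0.75,-0.07,0.34,0.02,0,1,0.01,-0.75,-0.06,0.34,0.02,0,1,0,0,0,0,0,0,1]

```text
clock: 22.58
position: [0.4357, -0.388, 0.1443]
ee_rot: [0.704, 0.029, 0.709, -0.031]
contact_force: [1.3, 0.6, -0.2]
width: 0.0855
```

```bash
python3 - <<'E'
from h import *
st(); im=shot('wrist','w18'); r=blocks('w18',.025)
E
```

```text
t 22.57 p [ 0.4357 -0.388   0.1443] F [ 1.3  0.6 -0.2] w 0.0855 q [-0.84  0.35  1.62 -0.01  1.17 -2.32]
[[-0.007, 0.086, 0.996], [-0.002, 0.996, -0.086], [-1.0, -0.003, -0.007]]
[292 141  56  99] [319. 186.] [ 437.7 -388.4] [44.3 82.6] 85.3
```

View pics/w18.png

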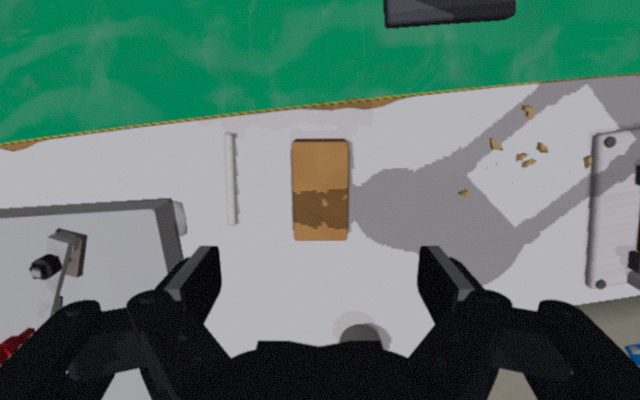

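```bash
python3 - <<'E'
from h import *
plan([.4382,-.387,.003],down(np.radians(85.4)),n=4)
E
```

```text
total shift [ 2.35 -0.01  0.06] turn [-0.06 -0.11  0.01] rows 4
per row shift (if no turn) [ 0.588 -0.003  0.016] turn [-0.015 -0.029  0.003]
[0.588, -0.003, 0.016, -0.02, -0.03, 0.0]
[0.588, -0.004, 0.015, -0.02, -0.03, 0.0]
[0.588, -0.004, 0.014, -0.02, -0.03, 0.0]
[0.588, -0.004, 0.013, -0.02, -0.03, 0.0]
```

>>> carry_out:
  deltas: [0.58,0,0.015,-0.02,-0.03,0,0.65,0.58,0,0.015,-0.02,-0.03,0,0.65,0.58,0,0.015,-0.02,-0.03,0,0.65,0.45,0,0.015,0,-0.02,0,0.65,0.15,0,0,0,0,0,0.65,0,0,0,0,0,0,0.65]

```text
clock: 23.38
position: [0.4388, -0.3847, 0.0039]
ee_rot: [0.706, 0.027, 0.707, -0.028]
contact_force: [0.7, 0.2, -0.4]
width: 0.07
```

```bash
python3 - <<'E'
from h import *
st(); im=shot('wrist','w19')
E
```

```text
t 23.38 p [ 0.4388 -0.3847  0.0039] F [ 0.7  0.2 -0.4] w 0.07 q [-0.84  0.5   1.79 -0.    0.86 -2.33]
[[-0.001, 0.077, 0.997], [-0.001, 0.997, -0.077], [-1.0, -0.001, -0.001]]
```

View pics/w19.png

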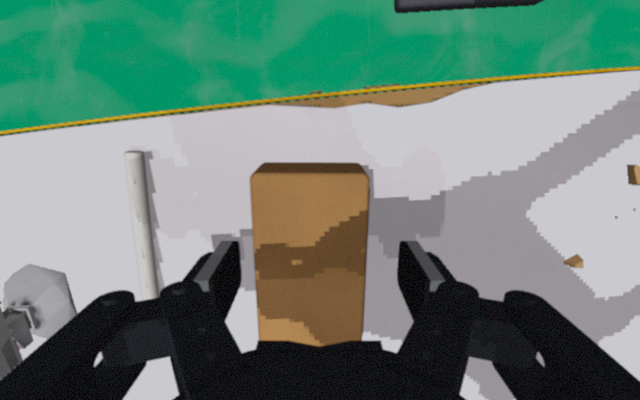

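>>> carry_out:
  deltas: [0.01,-0.05,0,0,0,0,0.6,0,0,0,0,0,0,-1,0,0,0,0,0,0,-1,0,0,0,0,0,0,-1,0,0,0,0,0,0,-1,-0.3,0,0,0,0,0,-1,-0.6,0,0,0,0,0,-1,-0.8,0,0,0,0,0,-1]
  newtons: 60

```text
clock: 24.42
position: [0.4375, -0.3875, 0.1049]
ee_rot: [0.705, 0.028, 0.708, -0.027]
contact_force: [-0.7, 0.2, -1.3]
width: 0.0449
```

```bash
python3 - <<'E'
from h import *
st(); im=shot('wrist','w20')
e=onplane(im,[(262.5,172),(376.5,172)],.085); 
plan([.478,.0075,.14],down(phi+np.pi/2),n=10)
E
```

```text
t 24.43 p [ 0.4375 -0.3875  0.1049] F [-0.7  0.2 -1.3] w 0.0449 q [-0.84  0.39  1.67 -0.    1.09 -2.33]
[[-0.003, 0.078, 0.997], [0.001, 0.997, -0.078], [-1.0, 0.001, -0.003]]
total shift [-0.52  6.66  0.1 ] turn [-2.31  0.08  0.13] rows 10
per row shift (if no turn) [-0.052  0.666  0.01 ] turn [-0.231  0.008  0.013]
[-0.052, 0.666, 0.01, -0.23, 0.01, 0.01]
[-0.051, 0.666, 0.021, -0.23, 0.01, 0.01]
[-0.051, 0.666, 0.032, -0.23, 0.01, 0.01]
[-0.05, 0.665, 0.043, -0.23, 0.01, 0.01]
[-0.049, 0.664, 0.053, -0.23, 0.01, 0.01]
[-0.049, 0.664, 0.064, -0.23, 0.01, 0.01]
[-0.048, 0.662, 0.075, -0.23, 0.01, 0.01]
[-0.048, 0.661, 0.085, -0.23, 0.01, 0.01]
[-0.047, 0.66, 0.096, -0.23, 0.01, 0.01]
[-0.047, 0.658, 0.106, -0.23, 0.01, 0.01]
```

View pics/w20.png

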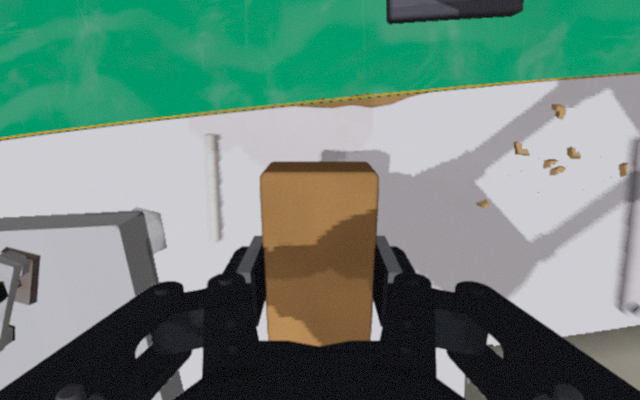

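>>> carry_out:
  deltas: [-0.05,0.66,0.01,-0.23,0.01,0.01,-1,-0.05,0.66,0.02,-0.23,0.01,0.01,-1,-0.05,0.66,0.03,-0.23,0.01,0.01,-1,-0.05,0.66,0.04,-0.23,0.01,0.01,-1,-0.05,0.66,0.05,-0.23,0.01,0.01,-1,-0.05,0.66,0.06,-0.23,0.01,0.01,-1,-0.05,0.66,0.07,-0.23,0.01,0.01,-1,-0.05,0.66,0.08,-0.23,0.01,0.01,-1,-0.05,0.66,0.1,-0.23,0.01,0.01,-1,-0.05,0.66,0.1,-0.23,0.01,0.01,-1]

```text
clock: 25.72
position: [0.4743, 0.009, 0.1356]
ee_rot: [0.704, -0.027, 0.709, 0.031]
contact_force: [0.7, -0.3, -0.3]
width: 0.045
```

```bash
python3 - <<'E'
from h import *
st(); plan([.479,.0087,.065],down(phi+np.pi/2),n=3)
E
```

```text
t 25.73 p [0.4743 0.009  0.1356] F [ 0.7 -0.3 -0.3] w 0.045 q [-0.13  0.21  1.86  0.    1.09 -1.79]
[[-0.008, -0.083, 0.997], [0.005, 0.997, 0.083], [-1.0, 0.006, -0.007]]
total shift [ 1.18 -0.02  0.09] turn [-0.   -0.1  -0.09] rows 3
per row shift (if no turn) [ 0.392 -0.006  0.029] turn [-0.001 -0.034 -0.028]
[0.392, -0.006, 0.029, -0.0, -0.03, -0.03]
[0.392, -0.005, 0.028, -0.0, -0.03, -0.03]
[0.392, -0.005, 0.027, -0.0, -0.03, -0.03]
```

>>> carry_out:
  deltas: [0.39,-0.005,0.03,0,-0.03,-0.03,-1,0.39,-0.005,0.03,0,-0.03,-0.03,-1,0.39,-0.005,0.03,0,-0.03,-0.03,-1,0,0,0,0,0,0,-1]

```text
clock: 26.22
position: [0.4778, 0.0078, 0.0639]
ee_rot: [0.705, -0.029, 0.708, 0.029]
contact_force: [-0.2, -0.1, -0.6]
width: 0.0446
```

```bash
python3 - <<'E'
from h import *
st(); im=shot('wrist','w21'); c=im['color'][:,:,::-1]
plan([.479,.0087,.033],down(phi+np.pi/2),n=1)
cv2.imwrite('pics/w21c.png',cv2.resize(c[90:260,200:440],None,fx=3.3,fy=3.3,interpolation=cv2.INTER_CUBIC))
E
```

```text
t 26.23 p [0.4778 0.0078 0.0639] F [-0.2 -0.1 -0.6] w 0.0446 q [-0.13  0.3   1.95 -0.    0.9  -1.78]
[[-0.005, -0.082, 0.997], [0.0, 0.997, 0.082], [-1.0, 0.001, -0.005]]
total shift [0.53 0.02 0.01] turn [-0.01 -0.04 -0.  ] rows 1
per row shift (if no turn) [0.533 0.018 0.005] turn [-0.009 -0.041 -0.001]
```

View pics/w21c.png

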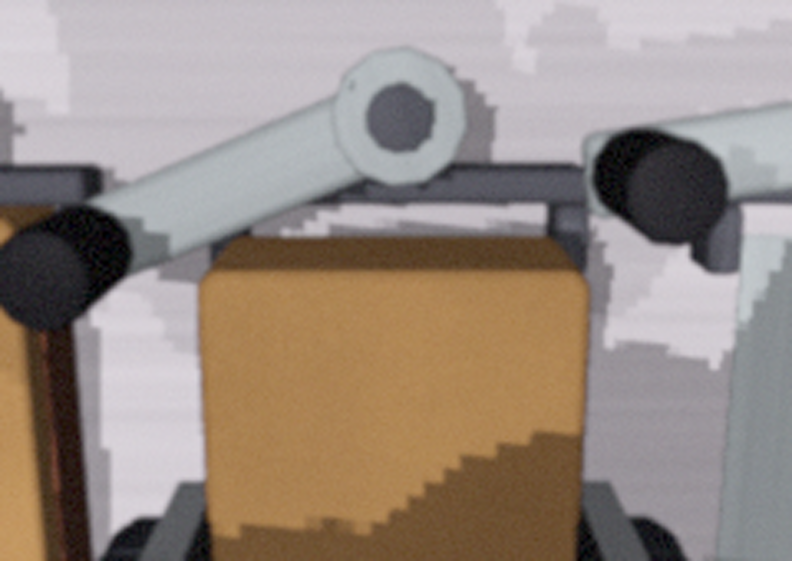

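>>> carry_out:
  deltas: [-0.5,0,0,0,0,0,-1,-0.4,0.2,0,0,0,0,-1,0,0.6,0,0,0,0,-1,0,0.6,0,0,-0.02,0,-1,0,0,0,0,0,0,-1]

```text
clock: 26.9
position: [0.4729, 0.093, 0.1207]
ee_rot: [0.707, -0.03, 0.706, 0.03]
contact_force: [-0.6, 0.1, -1.1]
width: 0.0447
```

```bash
python3 - <<'E'
from h import *
st(); im=shot('wrist','w22'); 
plan([.4722,.0922,.065],down(phi+np.pi/2),n=1)
e=onplane(im,[(550,121.5)],.049)
E
```

```text
t 26.9 p [0.4729 0.093  0.1207] F [-0.6  0.1 -1.1] w 0.0447 q [ 0.05  0.23  1.87  0.    1.04 -1.61]
[[0.003, -0.085, 0.996], [0.0, 0.996, 0.085], [-1.0, 0.0, 0.003]]
total shift [ 0.93  0.01 -0.02] turn [0.02 0.04 0.01] rows 1
per row shift (if no turn) [ 0.925  0.008 -0.016] turn [0.022 0.036 0.011]
```

View pics/w22.png

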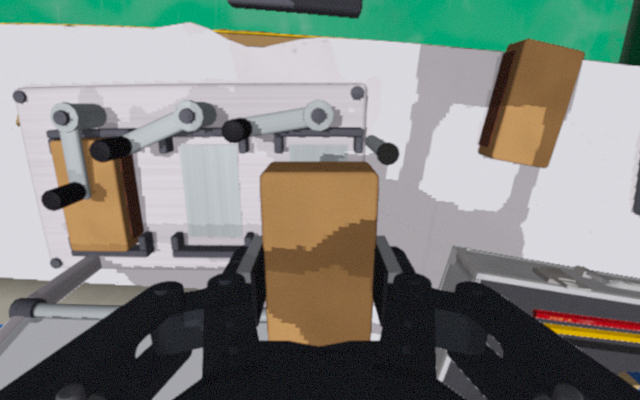

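>>> carry_out:
  deltas: [0.5,0,-0.01,0.02,0.03,0.01,-1,0.43,0,0,0,0,0,-1,0,0,0,0,0,0,-1]

```text
clock: 27.32
position: [0.4708, 0.0902, 0.0626]
ee_rot: [0.705, -0.028, 0.708, 0.028]
contact_force: [0.2, -0.1, 0.2]
width: 0.0445
```

```bash
python3 - <<'E'
from h import *
st(); im=shot('wrist','w23'); c=im['color'][:,:,::-1]
plan([.4722,.0922,.033],down(phi+np.pi/2),n=1)
cv2.imwrite('pics/w23c.png',cv2.resize(c[90:260,200:440],None,fx=3.3,fy=3.3,interpolation=cv2.INTER_CUBIC))
E
```

```text
t 27.32 p [0.4708 0.0902 0.0626] F [ 0.2 -0.1  0.2] w 0.0445 q [ 0.04  0.3   1.95 -0.    0.9  -1.61]
[[-0.005, -0.08, 0.997], [-0.0, 0.997, 0.08], [-1.0, 0.0, -0.005]]
total shift [0.51 0.03 0.01] turn [-0.04 -0.04 -0.  ] rows 1
per row shift (if no turn) [0.511 0.03  0.006] turn [-0.042 -0.037 -0.   ]
[0.511, 0.03, 0.006, -0.04, -0.04, -0.0]
```

View pics/w23c.png

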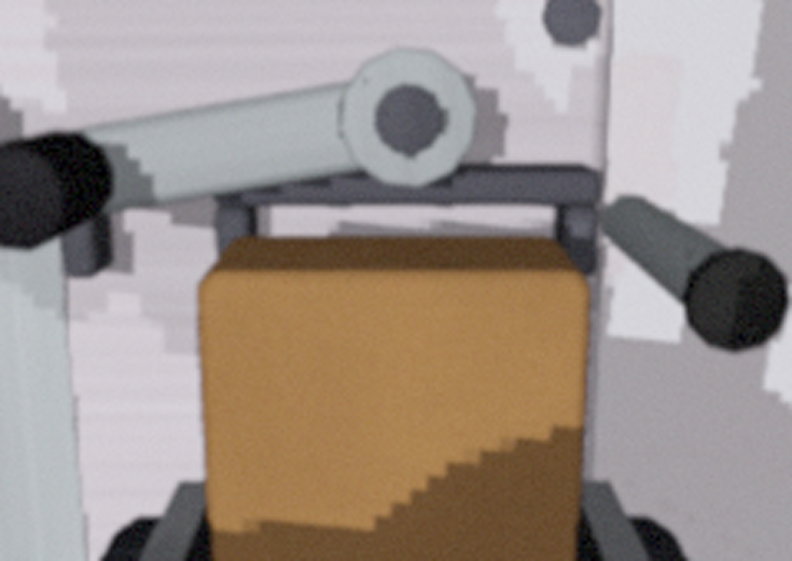

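>>> carry_out:
  deltas: [0.25,0.02,0.005,-0.04,-0.04,0,-1,0.25,0.01,0,0,0,0,-1,0,0,0,0,0,0,-1]

```text
clock: 27.75
position: [0.4726, 0.0927, 0.0341]
ee_rot: [0.707, -0.029, 0.706, 0.03]
contact_force: [-0.4, 0.3, -0.4]
width: 0.0444
```

```bash
python3 - <<'E'
from h import *
st(); im=shot('wrist','w24'); c=im['color'][:,:,::-1]
plan([.4722,.0922,.0155],down(phi+np.pi/2),n=1)
cv2.imwrite('pics/w24c.png',cv2.resize(c[90:260,200:440],None,fx=3.3,fy=3.3,interpolation=cv2.INTER_CUBIC))
E
```

```text
t 27.75 p [0.4726 0.0927 0.0341] F [-0.4  0.3 -0.4] w 0.0444 q [ 0.05  0.34  1.98  0.    0.82 -1.61]
[[0.001, -0.083, 0.997], [0.0, 0.997, 0.083], [-1.0, 0.0, 0.001]]
total shift [ 0.32 -0.01 -0.02] turn [ 0.01  0.04 -0.  ] rows 1
per row shift (if no turn) [ 0.318 -0.008 -0.015] turn [ 0.007  0.037 -0.001]
```

View pics/w24c.png

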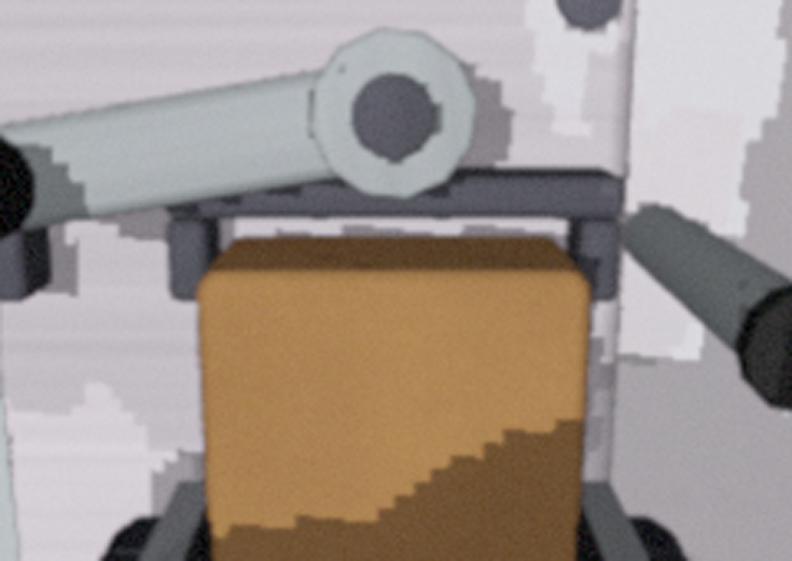

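>>> carry_out:
  deltas: [0.12,0,-0.015,0,0.02,0,-1,0.1,0,0,0,0,0,-1,0.09,0,0,0,0,0,-1,0,0,0,0,0,0,-1]

```text
clock: 28.3
position: [0.4714, 0.0929, 0.0163]
ee_rot: [0.707, -0.03, 0.706, 0.03]
contact_force: [-3.3, -0.2, 14.2]
width: 0.0446
```

```bash
python3 - <<'E'
from h import *
st(); im=shot('wrist','w25'); c=im['color'][:,:,::-1]
cv2.imwrite('pics/w25c.png',cv2.resize(c[90:260,200:440],None,fx=3.3,fy=3.3,interpolation=cv2.INTER_CUBIC))
E
```

```text
t 28.3 p [0.4714 0.0929 0.0163] F [-3.3 -0.2 14.2] w 0.0446 q [ 0.05  0.37  2.    0.    0.77 -1.61]
[[0.0, -0.084, 0.996], [0.0, 0.996, 0.084], [-1.0, 0.0, 0.0]]
```

View pics/w25c.png

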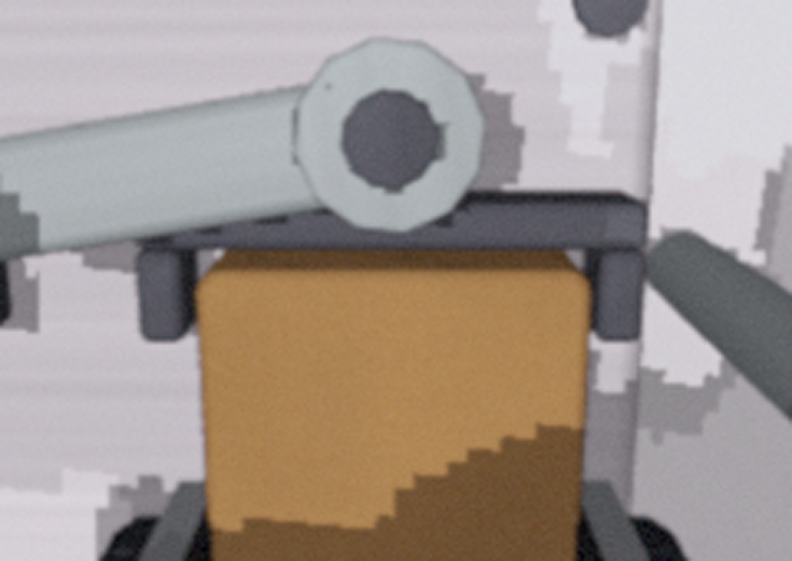

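>>> carry_out:
  deltas: [0,0,0,0,0,0,0.45,0,0,0,0,0,0,0.45,0,0,0,0,0,0,0.45,-0.2,0,0,0,0,0,0.45,-0.5,0,0,0,0,0,0.45,-0.6,0,0,0,0,0,0,-0.5,0,0,0,0,0,-0.2,0,0,0,0,0,0,-0.2]

```text
clock: 29.35
position: [0.4734, 0.0931, 0.1259]
ee_rot: [0.709, -0.03, 0.704, 0.03]
contact_force: [-0.1, 0.2, -0.7]
width: 0.0344
```

```bash
python3 - <<'E'
from h import *
st(); im=shot('wrist','w26'); knobs('w26'); blocks('w26',.037); blocks('w26',.025)
plan([.424,.036,.10],down(phi+np.pi/2),n=3)
E
```

```text
t 29.35 p [0.4734 0.0931 0.1259] F [-0.1  0.2 -0.7] w 0.0344 q [ 0.05  0.22  1.87  0.    1.05 -1.61]
[[0.006, -0.084, 0.996], [0.001, 0.996, 0.084], [-1.0, 0.0, 0.006]]
[224 117  25  22 437] [236.5 128. ] [[0.4247 0.0402 0.071 ]] [0.4248 0.04   0.07  ]
[ 96 136  27  22 453] [108.6 147.1] [[ 0.442  -0.0375  0.071 ]] [ 0.4423 -0.0386  0.0692]
[ 49 185  26  21 403] [ 61.6 195.2] [[ 0.4752 -0.0714  0.071 ]] [ 0.4759 -0.073   0.069 ]
[ 69 137  63 110] [102. 208.] [484.2 -73. ] [83.8 45.4] 4.8
[287 136  65 112] [319. 191.] [470.3  92.5] [83.3 45. ] 4.6
[ 55 138  19  46] [ 64. 160.] [460.7 -93.3] [32.9  8.6] 5.6
[489  39  90 125] [533. 101.] [393.1 240.8] [44.9 82.7] 84.8
total shift [ 0.4  -0.88 -0.88] turn [ 0.01  0.04 -0.  ] rows 3
per row shift (if no turn) [ 0.134 -0.293 -0.293] turn [ 0.004  0.013 -0.001]
```

View pics/w26.png

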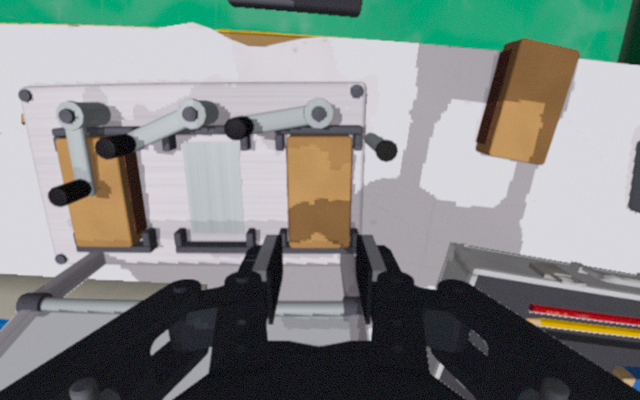

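>>> carry_out:
  deltas: [0.13,-0.28,-0.29,0,0.02,0,-0.2,0.13,-0.28,-0.29,0,0.02,0,-0.2,0.13,-0.28,-0.29,0,0,0,-0.2,0,0,0,0,0,0,-0.2]

```text
clock: 29.9
position: [0.4208, 0.0379, 0.0981]
ee_rot: [0.704, -0.029, 0.709, 0.029]
contact_force: [-0.2, 0.4, 0.8]
width: 0.0342
```

```bash
python3 - <<'E'
from h import *
st(); im=shot('wrist','w27'); knobs('w27'); plan([.424,.038,.057],down(phi+np.pi/2),n=2)
E
```

```text
t 29.9 p [0.4208 0.0379 0.0981] F [-0.2  0.4  0.8] w 0.0342 q [-0.07  0.18  2.01 -0.    0.96 -1.73]
[[-0.008, -0.082, 0.997], [0.0, 0.997, 0.082], [-1.0, 0.001, -0.008]]
[309 222  24  27 492] [320.1 235.7] [[0.4236 0.0385 0.071 ]] [0.4241 0.0386 0.0697]
[168 241  26  26 500] [180.9 254.1] [[ 0.4412 -0.0386  0.071 ]] [ 0.442  -0.0392  0.0694]
[114 287  26  26 428] [126.2 299.4] [[ 0.4738 -0.0727  0.071 ]] [ 0.4753 -0.074   0.0689]
total shift [ 0.7  -0.01  0.03] turn [-0.01 -0.07 -0.01] rows 2
per row shift (if no turn) [ 0.349 -0.004  0.013] turn [-0.005 -0.036 -0.007]
[0.349, -0.004, 0.013, -0.0, -0.04, -0.01]
[0.349, -0.004, 0.012, -0.0, -0.04, -0.01]
```

View pics/w27.png

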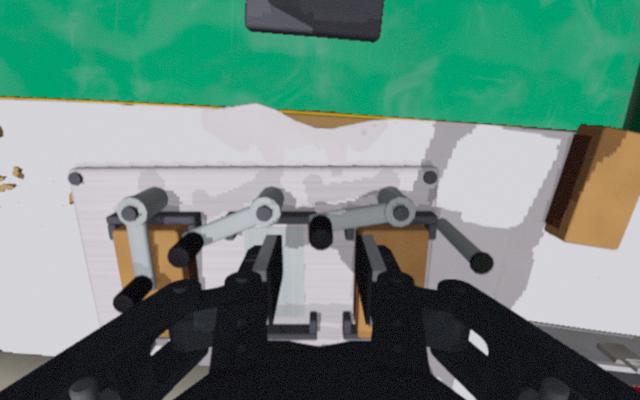

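>>> carry_out:
  deltas: [0.35,0,0.012,0,-0.03,-0.01,-0.2,0.33,0,0.012,0,-0.03,0,-0.2,0,0,0,0,0,0,-1,0,0,0,0,0,0,-1,0,0,0,0,0,0,-1]
  newtons: 25

```text
clock: 30.58
position: [0.4246, 0.039, 0.0586]
ee_rot: [0.707, -0.029, 0.706, 0.03]
contact_force: [0.5, 2.7, -10.5]
width: 0.0122
```

```bash
python3 - <<'E'
from h import *
st(); lever(1.43,9,.04)
E
```

```text
t 30.57 p [0.4246 0.039  0.0586] F [  0.5   2.7 -10.5] w 0.0122 q [-0.07  0.24  2.07  0.    0.84 -1.73]
[[0.0, -0.083, 0.997], [0.001, 0.997, 0.083], [-1.0, 0.0, 0.0]]
1.27 [0.0, 0.03, 0.133]
1.1 [0.0, 0.051, 0.126]
0.94 [0.0, 0.071, 0.116]
0.78 [0.0, 0.089, 0.103]
0.61 [0.0, 0.104, 0.087]
0.45 [0.0, 0.117, 0.069]
0.29 [0.0, 0.127, 0.049]
0.12 [0.0, 0.133, 0.028]
-0.04 [0.0, 0.136, 0.006]
```

>>> carry_out:
  deltas: [0,0.03,0.133,0,0,0,-1,0,0.051,0.126,0,0,0,-1,0,0.071,0.116,0,0,0,-1,0,0.089,0.103,0,0,0,-1,0,0.104,0.087,0,0,0,-1,0,0.117,0.069,0,0,0,-1,0,0.127,0.049,0,0,0,-1,0,0.133,0.028,0,0,0,-1,0,0.14,0.006,0,0,0,-1,0,0.02,0,0,0,0,-1]

```text
clock: 31.82
position: [0.4687, 0.0929, 0.06]
ee_rot: [0.71, -0.033, 0.703, 0.029]
contact_force: [5.8, -14.0, -10.4]
width: 0.0125
```

```bash
python3 - <<'E'
from h import *
st(); im=shot('wrist','w28')
E
```

```text
t 31.82 p [0.4687 0.0929 0.06  ] F [  5.8 -14.  -10.4] w 0.0125 q [ 0.05  0.29  1.97 -0.01  0.87 -1.6 ]
[[0.011, -0.088, 0.996], [-0.005, 0.996, 0.088], [-1.0, -0.006, 0.011]]
```

View pics/w28.png

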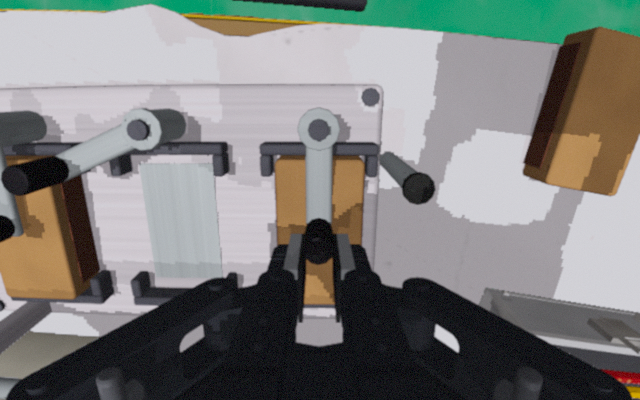

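>>> carry_out:
  deltas: [0,0,0,0,0,0,-0.4,0,0,0,0,0,0,-0.3,-0.3,0,0,0,0,0,-0.2,-0.5,0,0,0,0,0,-0.2,0,0,0,0,0,0,-0.2]

```text
clock: 32.5
position: [0.4658, 0.0956, 0.1095]
ee_rot: [0.709, -0.029, 0.704, 0.03]
contact_force: [-0.0, 0.4, -0.1]
width: 0.0339
```

```bash
python3 - <<'E'
from h import *
st(); im=shot('wrist','w29'); knobs('w29'); plan([.4415,-.0405,.1],down(phi+np.pi/2),n=3)
E
```

```text
t 32.5 p [0.4658 0.0956 0.1095] F [-0.   0.4 -0.1] w 0.0339 q [ 0.06  0.23  1.9   0.    1.   -1.6 ]
[[0.008, -0.084, 0.996], [0.001, 0.996, 0.084], [-1.0, 0.0, 0.008]]
[ 73 152  31  24 536] [ 88. 164.] [[ 0.4419 -0.0374  0.071 ]] [ 0.4423 -0.0386  0.0693]
[ 26 203  30  23 466] [ 39.6 214.3] [[ 0.475  -0.0712  0.071 ]] [ 0.4759 -0.0731  0.0689]
[302 203  23  25 441] [312.7 214.9] [[0.4613 0.0914 0.071 ]] [0.4617 0.0914 0.0697]
total shift [ 0.13 -2.23 -0.57] turn [ 0.01  0.07 -0.  ] rows 3
per row shift (if no turn) [ 0.044 -0.742 -0.19 ] turn [ 0.004  0.024 -0.001]
[0.044, -0.742, -0.19, 0.0, 0.02, -0.0]
[0.044, -0.742, -0.19, 0.0, 0.02, -0.0]
[0.045, -0.742, -0.19, 0.0, 0.02, -0.0]
```

>>> carry_out:
  deltas: [0.04,-0.74,-0.19,0,0.02,0,-0.2,0.04,-0.74,-0.19,0,0.02,0,-0.2,0.04,-0.74,-0.19,0,0.02,0,-0.2,0,0,0,0,0,0,-0.2]

```text
clock: 33.05
position: [0.4394, -0.0427, 0.0989]
ee_rot: [0.705, -0.028, 0.708, 0.028]
contact_force: [-0.6, 0.5, -0.3]
width: 0.0342
```

```bash
python3 - <<'E'
from h import *
st(); im=shot('wrist','w30'); knobs('w30'); plan([.4415,-.041,.057],down(phi+np.pi/2),n=2)
E
```

```text
t 33.05 p [ 0.4394 -0.0427  0.0989] F [-0.6  0.5 -0.3] w 0.0342 q [-0.25  0.2   1.98 -0.    0.97 -1.9 ]
[[-0.005, -0.079, 0.997], [-0.0, 0.997, 0.079], [-1.0, -0.0, -0.005]]
[311 221  24  26 474] [322.5 233.6] [[ 0.4413 -0.0409  0.071 ]] [ 0.4418 -0.0408  0.0697]
[523 268  29  24 493] [537.3 279.7] [[0.4608 0.0874 0.071 ]] [0.4618 0.0891 0.0689]
total shift [0.7  0.   0.03] turn [-0.04 -0.06 -0.01] rows 2
per row shift (if no turn) [0.35  0.001 0.017] turn [-0.019 -0.031 -0.006]
[0.35, 0.001, 0.017, -0.02, -0.03, -0.01]
[0.35, 0.001, 0.016, -0.02, -0.03, -0.01]
```

View pics/w30.png

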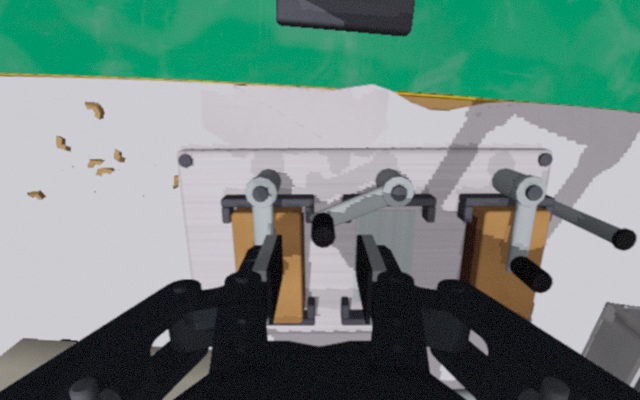

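>>> carry_out:
  deltas: [0.35,0.02,0.015,-0.02,-0.03,-0.01,-0.2,0.33,0.01,0.015,-0.02,-0.03,-0.01,-0.2,0,0,0,0,0,0,-1,0,0,0,0,0,0,-1,0,0,0,0,0,0,-1,0,-0.03,-0.08,0,0,0,-1,0,-0.02,-0.08,0,0,0,-1,0,-0.01,-0.09,0,0,0,-1,0,0,0,0,0,0,-0.2,0,0,0,0,0,0,-0.2]
  newtons: 25

```text
clock: 34.35
position: [0.4277, -0.0432, 0.0595]
ee_rot: [0.707, -0.031, 0.706, 0.03]
contact_force: [-0.1, 0.5, 0.1]
width: 0.034
```

>>> carry_out:
  deltas: [-0.5,0,0,0,0,0,-0.2,-0.7,0,0,0,0,0,0.2,-0.2,0,0,0,0,0,0.8]

```text
clock: 34.72
position: [0.429, -0.0436, 0.1457]
ee_rot: [0.709, -0.032, 0.704, 0.03]
contact_force: [0.1, -0.0, -0.2]
width: 0.0676
```

```bash
python3 - <<'E'
from h import *
st(); im=shot('wrist','w31'); knobs('w31'); blocks('w31')
plan([.393,.241,.16],down(np.radians(84.8)),n=6)
E
```

```text
t 34.73 p [ 0.429  -0.0436  0.1457] F [ 0.1 -0.  -0.2] w 0.0676 q [-0.26  0.13  1.93 -0.    1.07 -1.92]
[[0.007, -0.087, 0.996], [-0.003, 0.996, 0.087], [-1.0, -0.003, 0.007]]
[308 197  19  21 317] [317.1 206.6] [[ 0.4309 -0.0452  0.071 ]] [ 0.4313 -0.0452  0.0698]
[262 251  18  20 272] [270.3 260.5] [[ 0.4746 -0.0753  0.071 ]] [ 0.4754 -0.0755  0.0694]
[485 251  22  20 314] [496.  260.9] [[0.461  0.0883 0.071 ]] [0.4619 0.0896 0.069 ]
[616 157  24  64] [631. 197.] [410.2 219.7] [58.  21.5] 20.3
total shift [-0.25  4.78 -0.18] turn [2.55 0.1  0.04] rows 6
per row shift (if no turn) [-0.042  0.796 -0.03 ] turn [0.424 0.017 0.007]
[-0.042, 0.796, -0.03, 0.42, 0.02, 0.01]
[-0.042, 0.795, -0.054, 0.42, 0.02, 0.01]
[-0.041, 0.793, -0.078, 0.42, 0.02, 0.01]
[-0.041, 0.79, -0.101, 0.42, 0.02, 0.01]
[-0.04, 0.787, -0.125, 0.42, 0.02, 0.01]
[-0.04, 0.783, -0.148, 0.42, 0.02, 0.01]
```

View pics/w31.png

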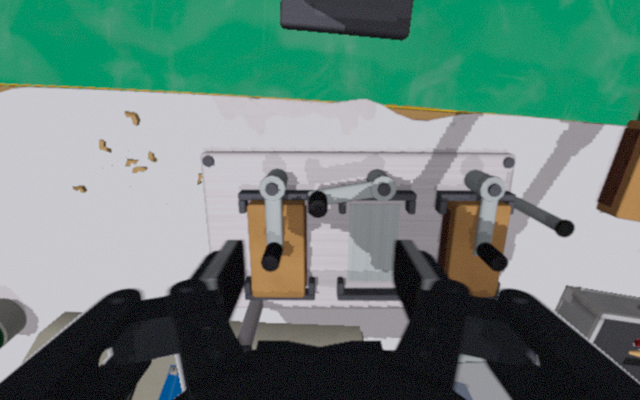

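Lever 1 is swung clear, and levers 0 and 2 lie shut. Next is the third block.

>>> carry_out:
  deltas: [-0.04,0.8,-0.03,0.42,0.02,0.01,1,-0.04,0.79,-0.05,0.42,0.02,0.01,1,-0.04,0.79,-0.08,0.42,0.02,0.01,1,-0.04,0.79,-0.1,0.42,0.02,0.01,1,-0.04,0.79,-0.13,0.42,0.02,0.01,1,-0.04,0.78,-0.15,0.42,0.02,0.01,1,0,0,0,0,0,0,1]

```text
clock: 35.65
position: [0.3898, 0.2434, 0.1566]
ee_rot: [0.703, 0.031, 0.71, -0.029]
contact_force: [0.7, -0.6, -1.1]
width: 0.0857
```

```bash
python3 - <<'E'
from h import *
st(); im=shot('wrist','w32'); r=blocks('w32')
E
```

```text
t 35.65 p [0.3898 0.2434 0.1566] F [ 0.7 -0.6 -1.1] w 0.0857 q [ 0.4   0.16  1.85  0.01  1.13 -1.09]
[[-0.008, 0.084, 0.996], [0.003, 0.996, -0.084], [-1.0, 0.002, -0.009]]
[291 140  55  95] [318. 186.] [391.9 242.8] [45.1 82.7] 85.5
```

View pics/w32.png

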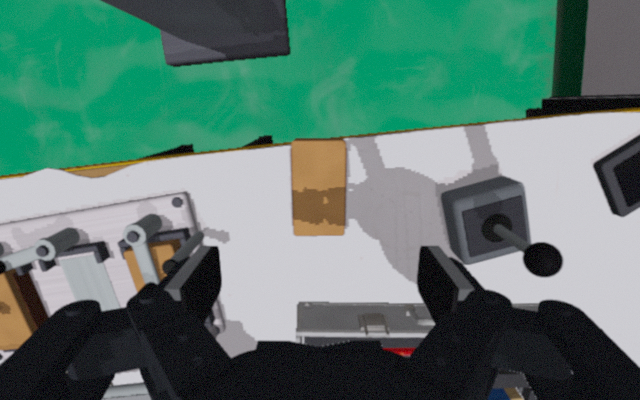

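```bash
python3 - <<'E'
from h import *
plan([.3925,.2428,.003],down(np.radians(85.4)),n=4)
E
```

```text
total shift [2.56 0.02 0.07] turn [-0.08 -0.13 -0.01] rows 4
per row shift (if no turn) [0.639 0.005 0.017] turn [-0.019 -0.033 -0.003]
[0.639, 0.005, 0.017, -0.02, -0.03, -0.0]
[0.639, 0.006, 0.015, -0.02, -0.03, -0.0]
[0.639, 0.006, 0.014, -0.02, -0.03, -0.0]
[0.639, 0.006, 0.012, -0.02, -0.03, -0.0]
```

>>> carry_out:
  deltas: [0.64,0,0.017,-0.02,-0.03,0,0.7,0.64,0,0.015,-0.02,-0.03,0,0.7,0.64,0,0.015,-0.02,-0.03,0,0.7,0.45,0,0.015,-0.02,-0.03,0,0.7,0.16,0,0,0,0,0,0.7,0,0,0,0,0,0,0.7]

```text
clock: 36.45
position: [0.3938, 0.2399, 0.0052]
ee_rot: [0.706, 0.03, 0.707, -0.03]
contact_force: [-0.7, 0.1, 0.9]
width: 0.0721
```

```bash
python3 - <<'E'
from h import *
st(); im=shot('wrist','w33')
E
```

```text
t 36.45 p [0.3938 0.2399 0.0052] F [-0.7  0.1  0.9] w 0.0721 q [ 0.4   0.36  2.06  0.    0.72 -1.09]
[[-0.0, 0.085, 0.996], [0.001, 0.996, -0.085], [-1.0, 0.001, -0.0]]
```

View pics/w33.png

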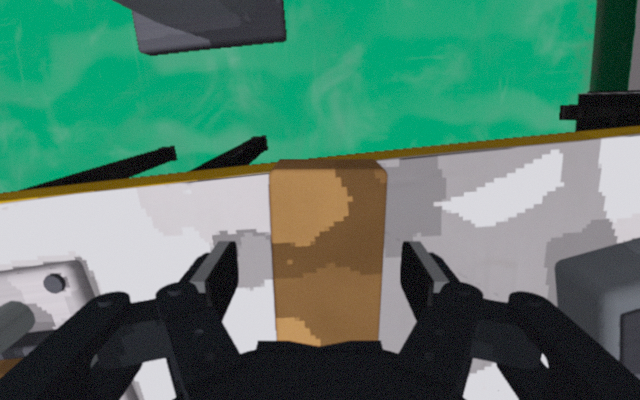

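>>> carry_out:
  deltas: [0.02,0.06,-0.01,0,0,0,0.6,0,0,0,0,0,0,-1,0,0,0,0,0,0,-1,0,0,0,0,0,0,-1,0,0,0,0,0,0,-1,-0.3,0,0,0,0,0,-1,-0.6,0,0,0,0,0,-1,-0.8,0,0,0,0,0,-1]
  newtons: 60

```text
clock: 37.5
position: [0.3926, 0.2439, 0.1069]
ee_rot: [0.706, 0.03, 0.707, -0.029]
contact_force: [0.8, 0.2, -1.8]
width: 0.0446
```

```bash
python3 - <<'E'
from h import *
st(); im=shot('wrist','w34')
plan([.479,.0087,.14],down(phi+np.pi/2),n=7)
E
```

```text
t 37.5 p [0.3926 0.2439 0.1069] F [ 0.8  0.2 -1.8] w 0.0446 q [ 0.4   0.22  1.93  0.    1.   -1.08]
[[-0.001, 0.083, 0.997], [0.001, 0.997, -0.083], [-1.0, 0.001, -0.001]]
total shift [-0.45 -3.82  1.7 ] turn [-2.38  0.16 -0.08] rows 7
per row shift (if no turn) [-0.065 -0.546  0.243] turn [-0.34   0.022 -0.012]
[-0.065, -0.546, 0.243, -0.34, 0.02, -0.01]
[-0.065, -0.552, 0.229, -0.34, 0.02, -0.01]
[-0.065, -0.557, 0.216, -0.34, 0.02, -0.01]
[-0.065, -0.562, 0.203, -0.34, 0.02, -0.01]
[-0.064, -0.567, 0.189, -0.34, 0.02, -0.01]
[-0.064, -0.571, 0.176, -0.34, 0.02, -0.01]
[-0.064, -0.575, 0.162, -0.34, 0.02, -0.01]
```

View pics/w34.png

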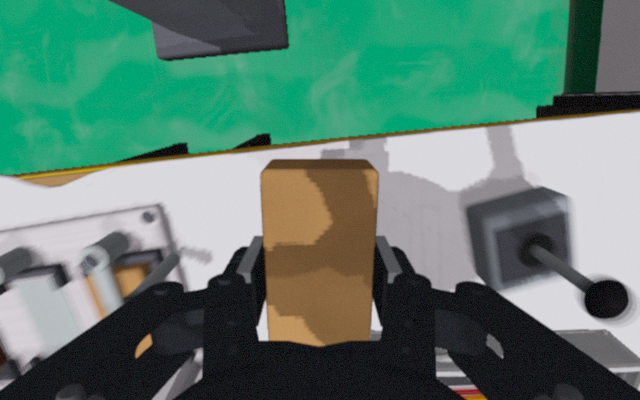

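>>> carry_out:
  deltas: [-0.07,-0.55,0.24,-0.34,0.02,-0.01,-1,-0.07,-0.55,0.23,-0.34,0.02,-0.01,-1,-0.07,-0.56,0.22,-0.34,0.02,-0.01,-1,-0.07,-0.56,0.2,-0.34,0.02,-0.01,-1,-0.06,-0.57,0.19,-0.34,0.02,-0.01,-1,-0.06,-0.57,0.18,-0.34,0.02,-0.01,-1,-0.06,-0.57,0.17,-0.34,0.02,-0.01,-1,0,0,0,0,0,0,-1]

```text
clock: 38.55
position: [0.4779, 0.0053, 0.1342]
ee_rot: [0.704, -0.029, 0.709, 0.027]
contact_force: [-0.1, 0.1, -0.7]
width: 0.0444
```

```bash
python3 - <<'E'
from h import *
st(); plan([.480,.0087,.062],down(phi+np.pi/2),n=3)
E
```

```text
t 38.55 p [0.4779 0.0053 0.1342] F [-0.1  0.1 -0.7] w 0.0444 q [-0.13  0.21  1.85 -0.01  1.08 -1.78]
[[-0.006, -0.079, 0.997], [-0.004, 0.997, 0.079], [-1.0, -0.003, -0.007]]
total shift [1.2  0.06 0.05] turn [-0.05 -0.1   0.05] rows 3
per row shift (if no turn) [0.401 0.019 0.016] turn [-0.017 -0.032  0.016]
[0.401, 0.019, 0.016, -0.02, -0.03, 0.02]
[0.401, 0.019, 0.015, -0.02, -0.03, 0.02]
[0.401, 0.018, 0.014, -0.02, -0.03, 0.02]
```

>>> carry_out:
  deltas: [0.4,0.02,0.015,-0.02,-0.03,0.02,-1,0.4,0.02,0.015,-0.02,-0.03,0.02,-1,0.4,0.02,0.015,-0.02,-0.03,0.02,-1,0,0,0,0,0,0,-1]

```text
clock: 39.05
position: [0.4763, 0.0119, 0.0604]
ee_rot: [0.704, -0.03, 0.709, 0.032]
contact_force: [-0.3, -0.1, 0.2]
width: 0.0444
```

```bash
python3 - <<'E'
from h import *
st(); im=shot('wrist','w35'); c=im['color'][:,:,::-1]
plan([.480,.0087,.033],down(phi+np.pi/2),n=1)
cv2.imwrite('pics/w35c.png',cv2.resize(c[90:260,200:440],None,fx=3.3,fy=3.3,interpolation=cv2.INTER_CUBIC))
E
```

```text
t 39.05 p [0.4763 0.0119 0.0604] F [-0.3 -0.1  0.2] w 0.0444 q [-0.12  0.3   1.96  0.    0.89 -1.78]
[[-0.007, -0.087, 0.996], [0.003, 0.996, 0.087], [-1.0, 0.003, -0.007]]
total shift [ 0.47 -0.05  0.04] turn [ 0.06 -0.06 -0.04] rows 1
per row shift (if no turn) [ 0.474 -0.054  0.039] turn [ 0.06  -0.063 -0.036]
[0.474, -0.054, 0.039, 0.06, -0.06, -0.04]
```

View pics/w35c.png

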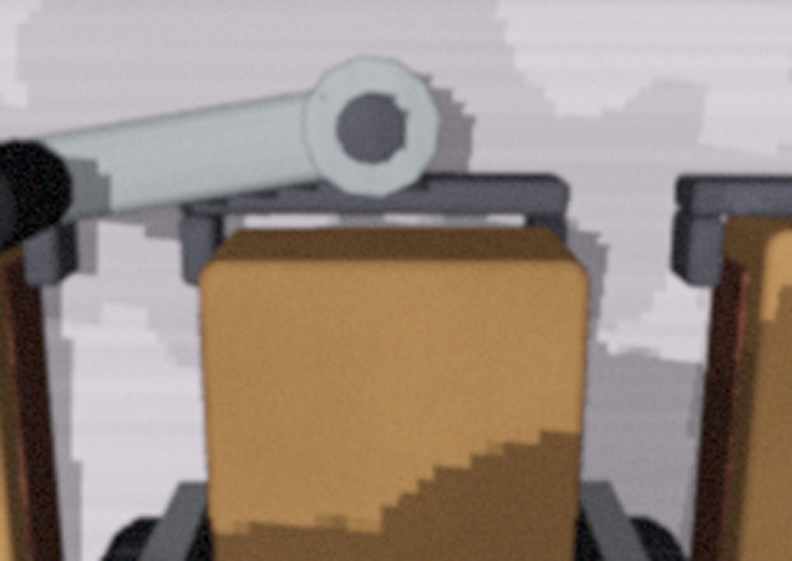

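>>> carry_out:
  deltas: [0.05,-0.05,0.035,0.06,-0.06,-0.03,-1,0.2,0,0,0,0,0,-1,0.2,0,0,0,0,0,-1,0,0,0,0,0,0,-1]

```text
clock: 39.6
position: [0.4798, 0.0081, 0.0336]
ee_rot: [0.706, -0.029, 0.707, 0.029]
contact_force: [-0.8, -0.1, -0.3]
width: 0.0446
```

```bash
python3 - <<'E'
from h import *
st(); im=shot('wrist','w36'); c=im['color'][:,:,::-1]
plan([.480,.0087,.017],down(phi+np.pi/2),n=1)
cv2.imwrite('pics/w36c.png',cv2.resize(c[90:260,200:440],None,fx=3.3,fy=3.3,interpolation=cv2.INTER_CUBIC))
E
```

```text
t 39.6 p [0.4798 0.0081 0.0336] F [-0.8 -0.1 -0.3] w 0.0446 q [-0.13  0.34  1.99  0.    0.82 -1.78]
[[-0.001, -0.082, 0.997], [0.0, 0.997, 0.082], [-1.0, 0.0, -0.001]]
total shift [ 0.28  0.01 -0.  ] turn [-0.01 -0.   -0.  ] rows 1
per row shift (if no turn) [ 0.284  0.01  -0.003] turn [-0.011 -0.    -0.002]
```

View pics/w36c.png

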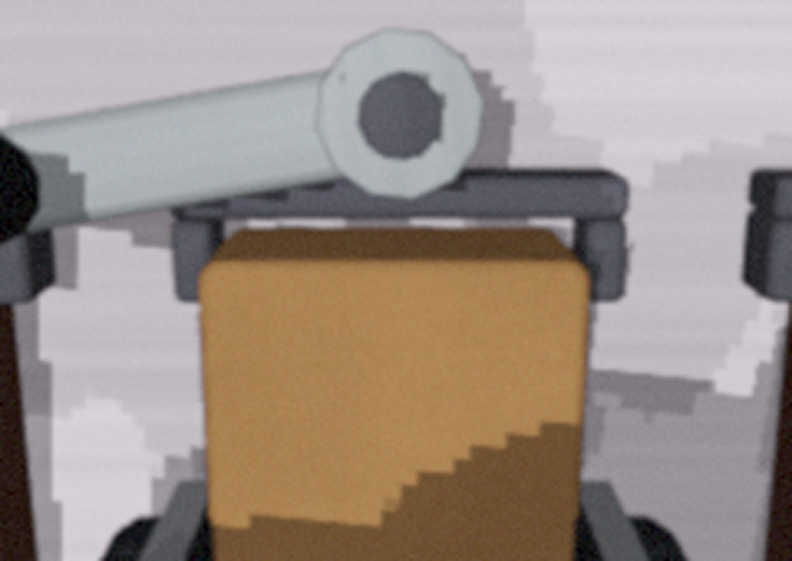

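>>> carry_out:
  deltas: [0.02,0.012,0.014,0,0,0,-1,0.1,0,0,0,0,0,-1,0.1,0,0,0,0,0,-1,0.06,0,0,0,0,0,-1,0,0,0,0,0,0,-1]

```text
clock: 40.28
position: [0.4816, 0.0088, 0.0177]
ee_rot: [0.707, -0.029, 0.706, 0.029]
contact_force: [-0.3, 0.5, -0.5]
width: 0.0446
```

```bash
python3 - <<'E'
from h import *
st(); im=shot('wrist','w37'); c=im['color'][:,:,::-1]
cv2.imwrite('pics/w37c.png',cv2.resize(c[90:260,200:440],None,fx=3.3,fy=3.3,interpolation=cv2.INTER_CUBIC))
E
```

```text
t 40.27 p [0.4816 0.0088 0.0177] F [-0.3  0.5 -0.5] w 0.0446 q [-0.13  0.36  2.    0.    0.77 -1.78]
[[0.001, -0.082, 0.997], [-0.0, 0.997, 0.082], [-1.0, -0.0, 0.001]]
```

View pics/w37c.png

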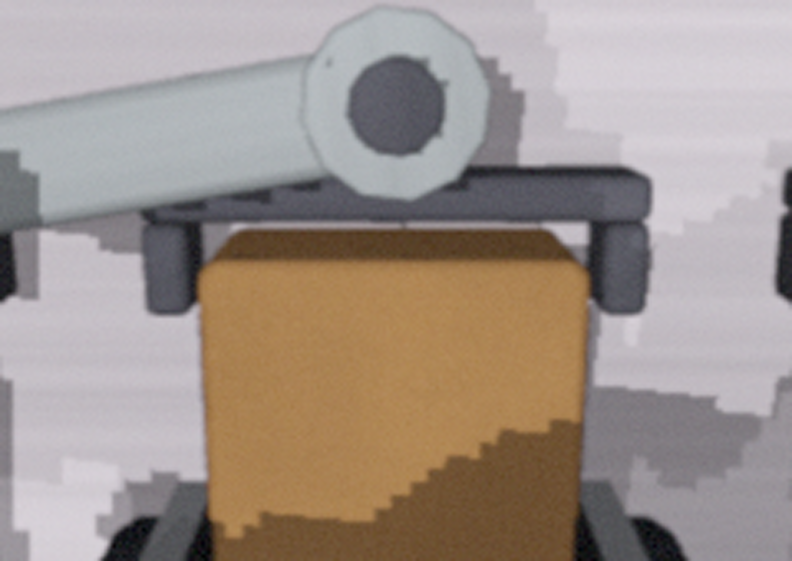

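>>> carry_out:
  deltas: [0.02,0,-0.018,0,0,0,-1,0.02,0,0,0,0,0,-1,0,0,0,0,0,0,0.45,0,0,0,0,0,0,0.45,0,0,0,0,0,0,0.45,-0.2,0,0,0,0,0,0.45,-0.5,0,0,0,0,0,0.45,-0.6,0,0,0,0,0,0,-0.5,0,0,0,0,0,-0.2,0,0,0,0,0,0,-0.2]

```text
clock: 41.58
position: [0.4824, 0.0085, 0.1264]
ee_rot: [0.709, -0.03, 0.704, 0.029]
contact_force: [-0.4, -1.1, 0.4]
width: 0.0342
```

```bash
python3 - <<'E'
from h import *
st(); im=shot('wrist','w38'); knobs('w38'); blocks('w38',.037)
plan([.431,-.0445,.10],down(phi+np.pi/2),n=3)
E
```

```text
t 41.58 p [0.4824 0.0085 0.1264] F [-0.4 -1.1  0.4] w 0.0342 q [-0.13  0.22  1.87  0.    1.05 -1.78]
[[0.008, -0.082, 0.997], [-0.001, 0.997, 0.082], [-1.0, -0.002, 0.008]]
[226 114  25  24 454] [238.2 125.3] [[ 0.4322 -0.0435  0.071 ]] [ 0.4323 -0.0437  0.07  ]
[178 181  23  22 375] [188.7 191.9] [[ 0.4754 -0.0737  0.071 ]] [ 0.4758 -0.0742  0.0695]
[440 181  24  22 386] [451.8 191.6] [[0.4617 0.0891 0.071 ]] [0.462  0.0897 0.0695]
[178 133  63 112] [215. 200.] [484.3 -73.8] [83.6 45.4] 4.7
[402 133  62 111] [426. 199.] [470.2  91.1] [83.3 44.5] 5.8
[170 134  21  55] [180. 158.] [463.8 -92.2] [38.8 12.1] 5.3
[450 134  22  56] [460. 158.] [447.7 105.4] [39.6 12.8] 3.9
[288 136  64 112] [319. 190.] [479.7   8.1] [83.5 45. ] 4.6
total shift [ 0.41 -0.81 -0.91] turn [-0.01  0.07  0.01] rows 3
per row shift (if no turn) [ 0.137 -0.271 -0.302] turn [-0.003  0.022  0.004]
[0.137, -0.271, -0.302, -0.0, 0.02, 0.0]
[0.137, -0.271, -0.302, -0.0, 0.02, 0.0]
[0.137, -0.271, -0.302, -0.0, 0.02, 0.0]
```

View pics/w38.png

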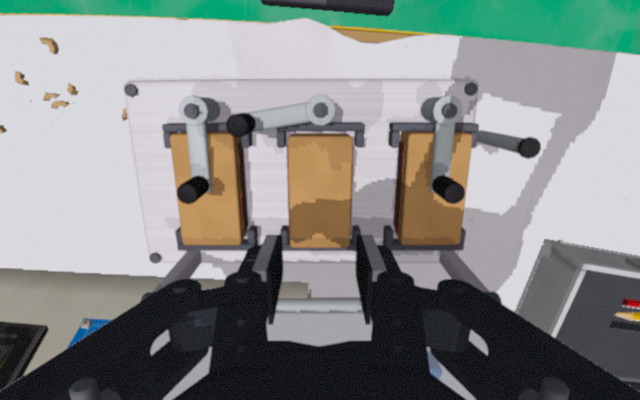

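>>> carry_out:
  deltas: [0.13,-0.27,-0.3,0,0.02,0,-0.2,0.13,-0.27,-0.3,0,0.02,0,-0.2,0.13,-0.27,-0.28,0,0.02,0,-0.2,0,0,0,0,0,0,-0.2]

```text
clock: 42.12
position: [0.4294, -0.0442, 0.0986]
ee_rot: [0.704, -0.028, 0.709, 0.029]
contact_force: [0.1, 0.1, -0.5]
width: 0.0341
```

```bash
python3 - <<'E'
from h import *
st(); im=shot('wrist','w39'); knobs('w39'); plan([.431,-.0445,.057],down(phi+np.pi/2),n=2)
E
```

```text
t 42.12 p [ 0.4294 -0.0442  0.0986] F [ 0.1  0.1 -0.5] w 0.0341 q [-0.26  0.19  1.99 -0.    0.96 -1.91]
[[-0.007, -0.08, 0.997], [0.001, 0.997, 0.08], [-1.0, 0.001, -0.007]]
[307 220  23  26 487] [317.7 232.7] [[ 0.4308 -0.045   0.071 ]] [ 0.4313 -0.045   0.0697]
[521 283  28  25 468] [534.9 295.3] [[0.4608 0.0872 0.071 ]] [0.462  0.0889 0.0689]
total shift [ 0.7  -0.01  0.  ] turn [-0.03 -0.06 -0.01] rows 2
per row shift (if no turn) [ 0.352 -0.005  0.002] turn [-0.016 -0.032 -0.006]
[0.352, -0.005, 0.002, -0.02, -0.03, -0.01]
[0.352, -0.005, 0.001, -0.02, -0.03, -0.01]
```

>>> carry_out:
  deltas: [0.35,0,0,0,-0.03,-0.01,-0.2,0.33,0,0,0,-0.03,0,-0.2,0,0,0,0,0,0,-1,0,0,0,0,0,0,-1,0,0,0,0,0,0,-1]
  newtons: 25

```text
clock: 42.8
position: [0.4319, -0.0443, 0.059]
ee_rot: [0.707, -0.03, 0.706, 0.029]
contact_force: [1.7, -3.8, -14.4]
width: 0.0124
```

>>> carry_out:
  deltas: [0,0.03,0.133,0,0,0,-1,0,0.051,0.126,0,0,0,-1,0,0.071,0.116,0,0,0,-1,0,0.089,0.103,0,0,0,-1,0,0.104,0.087,0,0,0,-1,0,0.117,0.069,0,0,0,-1,0,0.127,0.049,0,0,0,-1,0,0.133,0.028,0,0,0,-1,0,0.14,0.006,0,0,0,-1,0,0.02,0,0,0,0,-1]

```text
clock: 44.05
position: [0.474, 0.009, 0.0603]
ee_rot: [0.709, -0.034, 0.703, 0.028]
contact_force: [4.8, -14.9, -10.9]
width: 0.0124
```

```bash
python3 - <<'E'
from h import *
st(); im=shot('wrist','w40')
E
```

```text
t 44.05 p [0.474  0.009  0.0603] F [  4.8 -14.9 -10.9] w 0.0124 q [-0.12  0.29  1.97 -0.01  0.87 -1.77]
[[0.009, -0.086, 0.996], [-0.008, 0.996, 0.087], [-1.0, -0.009, 0.008]]
```

View pics/w40.png

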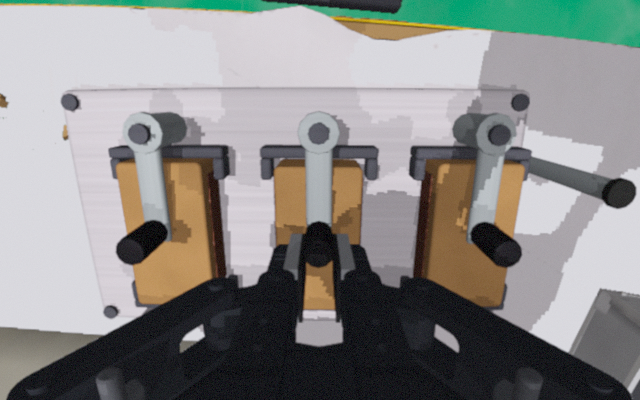

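>>> carry_out:
  deltas: [0,0,0,0,0,0,-0.4,0,0,0,0,0,0,-0.3,-0.4,0,0,0,0,0,-0.2,-0.8,0,0,0,0,0,-0.2,-0.9,0,-0.2,0,0,0,-0.2,-0.9,0,-0.3,0,0,0,-0.2,0,0,0,0,0,0,-0.2]

```text
clock: 44.98
position: [0.4416, 0.0102, 0.2442]
ee_rot: [0.711, -0.03, 0.702, 0.029]
contact_force: [0.1, -0.7, -0.0]
width: 0.0343
```

```bash
python3 - <<'E'
from h import *
st(); im=shot('wrist','w41'); shot('top','t2'); shot('scene','s4')
c=im['color'][:,:,::-1]; cv2.imwrite('pics/w41c.png',cv2.resize(c[100:340,190:460],None,fx=2.9,fy=2.5,interpolation=cv2.INTER_CUBIC))
knobs('w41')
P=cloud(im)
m=(P[...,2]>.15)&(P[...,2]<.23)&(P[...,0]>.5)&(P[...,0]<.66)&(P[...,1]>-.14)&(P[...,1]<.18)
print(m.sum())
im=load('t2');P=cloud(im); c=im['color'].astype(int)
m=(c.max(2)<110)&(P[...,2]>.15)&(P[...,2]<.23)&(P[...,0]>.5)&(P[...,0]<.66)&(P[...,1]>-.0)&(P[...,1]<.18)
print(m.sum(),P[m].mean(0),P[m].min(0),P[m].max(0))
cv2.imwrite('pics/t2c.png',cv2.resize(load('t2')['color'][150:270,250:400,::-1],None,fx=4,fy=4,interpolation=cv2.INTER_CUBIC))
E
```

```text
t 44.98 p [0.4416 0.0102 0.2442] F [ 0.1 -0.7 -0. ] w 0.0343 q [-0.13  0.06  1.75  0.    1.32 -1.79]
[[0.012, -0.082, 0.997], [-0.001, 0.997, 0.082], [-1.0, -0.002, 0.012]]
[226 192  14  14 137] [232.3 198.7] [[ 0.4749 -0.0742  0.071 ]] [ 0.4753 -0.0745  0.0698]
[310 192  12  14 128] [315.1 198.6] [[0.468  0.0079 0.071 ]] [0.4684 0.0079 0.0697]
[391 193  15  13 149] [398.  198.9] [[0.4614 0.0898 0.071 ]] [0.4618 0.0902 0.0696]
2574
323 [0.5734826  0.06848144 0.18102928] [5.45752374e-01 3.93504202e-04 1.50404796e-01] [0.64175048 0.13055953 0.20239348]
```

View pics/w41c.png

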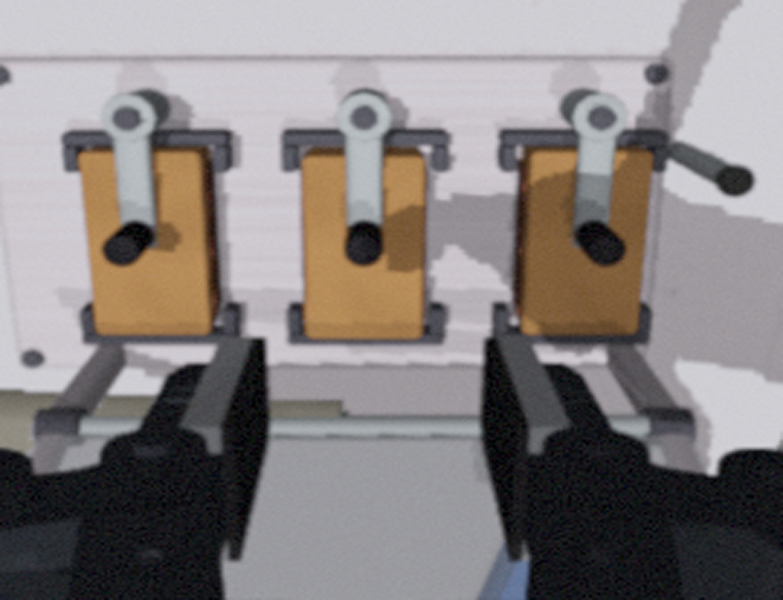

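View pics/t2c.png

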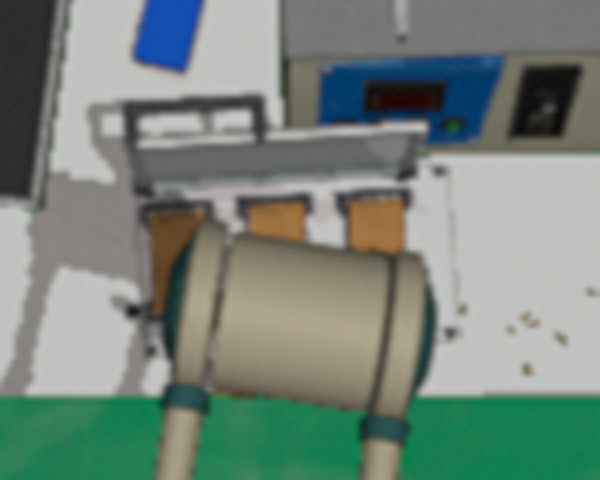

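```bash
python3 - <<'E'
from h import *
im=load('t2')
f=lambda p:(250+p[0]/4-.4,150+p[1]/4-.4)
H=np.array([.4215,.0648,.107])-bar(0); print('H',H)
for t in (1.7,1.8): print(t,H+bar(t))
z=(H+bar(1.8))[2]
print(onplane(im,[f((132,105)),f((262,98)),f((197,102))],z))
a=.7
Rm=R.from_rotvec(FY*a)*down(phi); b=H+bar(1.8)
pt=b+.012*Rm.apply([1,0,0]); pa=pt-.075*Rm.apply([1,0,0]); print('target',pt,'approach',pa)
plan(pa,Rm,n=24)
E
```

```text
H [0.53809722 0.07449985 0.082     ]
1.7 [0.57782641 0.07780497 0.19480367]
1.8 [0.58885074 0.0787221  0.19026012]
[[0.58605864 0.1259753  0.19026012]
 [0.59362279 0.0287678  0.19026012]
 [0.58946432 0.0773925  0.19026012]]
target [0.58114674 0.07808119 0.18108201] approach [0.62929673 0.08208684 0.23844518]
total shift [0.01 0.93 3.25] turn [21.48  7.86 -7.85] rows 24
per row shift (if no turn) [0.    0.039 0.136] turn [ 0.895  0.327 -0.327]
[0.0, 0.039, 0.136, 0.9, 0.33, -0.33]
[-0.004, 0.047, 0.133, 0.9, 0.33, -0.33]
[-0.008, 0.055, 0.129, 0.9, 0.33, -0.33]
[-0.012, 0.063, 0.126, 0.9, 0.33, -0.33]
[-0.016, 0.07, 0.121, 0.9, 0.33, -0.33]
[-0.021, 0.077, 0.116, 0.9, 0.33, -0.33]
[-0.025, 0.084, 0.11, 0.9, 0.33, -0.33]
[-0.03, 0.09, 0.104, 0.9, 0.33, -0.33]
[-0.034, 0.096, 0.098, 0.9, 0.33, -0.33]
[-0.039, 0.101, 0.091, 0.9, 0.33, -0.33]
[-0.043, 0.105, 0.084, 0.9, 0.33, -0.33]
[-0.047, 0.109, 0.076, 0.9, 0.33, -0.33]
[-0.051, 0.112, 0.068, 0.9, 0.33, -0.33]
[-0.055, 0.115, 0.059, 0.9, 0.33, -0.33]
[-0.059, 0.117, 0.051, 0.9, 0.33, -0.33]
[-0.063, 0.119, 0.042, 0.9, 0.33, -0.33]
[-0.067, 0.12, 0.033, 0.9, 0.33, -0.33]
[-0.07, 0.12, 0.024, 0.9, 0.33, -0.33]
[-0.073, 0.12, 0.015, 0.9, 0.33, -0.33]
[-0.076, 0.118, 0.006, 0.9, 0.33, -0.33]
[-0.079, 0.117, -0.003, 0.9, 0.33, -0.33]
[-0.081, 0.114, -0.012, 0.9, 0.33, -0.33]
[-0.084, 0.111, -0.021, 0.9, 0.33, -0.33]
[-0.086, 0.108, -0.03, 0.9, 0.33, -0.33]
```

```bash
python3 - <<'E'
from h import *
Rm=R.from_rotvec(FY*.7)*down(phi)
plan([.62,.0815,.30],Rm,n=23)
E
```

```text
total shift [-1.02  0.93  3.1 ] turn [21.48  7.86 -7.85] rows 23
per row shift (if no turn) [-0.044  0.041  0.135] turn [ 0.934  0.342 -0.342]
[-0.044, 0.041, 0.135, 0.93, 0.34, -0.34]
[-0.048, 0.048, 0.131, 0.93, 0.34, -0.34]
[-0.053, 0.055, 0.126, 0.93, 0.34, -0.34]
[-0.057, 0.062, 0.121, 0.93, 0.34, -0.34]
[-0.061, 0.068, 0.115, 0.93, 0.34, -0.34]
[-0.066, 0.074, 0.109, 0.93, 0.34, -0.34]
[-0.07, 0.079, 0.103, 0.93, 0.34, -0.34]
[-0.075, 0.084, 0.095, 0.93, 0.34, -0.34]
[-0.079, 0.088, 0.088, 0.93, 0.34, -0.34]
[-0.083, 0.092, 0.08, 0.93, 0.34, -0.34]
[-0.087, 0.095, 0.072, 0.93, 0.34, -0.34]
[-0.091, 0.097, 0.064, 0.93, 0.34, -0.34]
[-0.095, 0.099, 0.055, 0.93, 0.34, -0.34]
[-0.098, 0.1, 0.046, 0.93, 0.34, -0.34]
[-0.102, 0.1, 0.037, 0.93, 0.34, -0.34]
[-0.105, 0.1, 0.028, 0.93, 0.34, -0.34]
[-0.108, 0.099, 0.019, 0.93, 0.34, -0.34]
[-0.11, 0.097, 0.01, 0.93, 0.34, -0.34]
[-0.113, 0.095, 0.001, 0.93, 0.34, -0.34]
[-0.115, 0.092, -0.007, 0.93, 0.34, -0.34]
[-0.117, 0.089, -0.016, 0.93, 0.34, -0.34]
[-0.118, 0.084, -0.024, 0.93, 0.34, -0.34]
[-0.12, 0.08, -0.033, 0.93, 0.34, -0.34]
```

>>> carry_out:
  deltas: [-0.05,0.04,0.13,0.93,0.34,-0.34,-0.5,-0.05,0.05,0.13,0.93,0.34,-0.34,-0.5,-0.05,0.055,0.13,0.93,0.34,-0.34,-0.5,-0.06,0.06,0.12,0.93,0.34,-0.34,-0.5,-0.06,0.07,0.115,0.93,0.34,-0.34,-0.5,-0.065,0.075,0.11,0.93,0.34,-0.34,-0.5,-0.07,0.08,0.1,0.93,0.34,-0.34,-0.5,-0.075,0.085,0.095,0.93,0.34,-0.34,-0.5,-0.08,0.09,0.09,0.93,0.34,-0.34,-0.5,-0.08,0.09,0.08,0.93,0.34,-0.34,-0.5]

```text
clock: 46.38
position: [0.5181, 0.0415, 0.2639]
ee_rot: [0.589, 0.111, 0.748, -0.284]
contact_force: [-0.4, 0.1, -0.8]
width: 0.0215
```

>>> carry_out:
  deltas: [-0.09,0.095,0.07,0.93,0.34,-0.34,-0.5,-0.09,0.1,0.065,0.93,0.34,-0.34,-0.5,-0.095,0.1,0.055,0.93,0.34,-0.34,-0.5,-0.1,0.1,0.045,0.93,0.34,-0.34,-0.5,-0.1,0.1,0.04,0.93,0.34,-0.34,-0.5,-0.105,0.1,0.03,0.93,0.34,-0.34,-0.5,-0.11,0.1,0.02,0.93,0.34,-0.34,-0.5,-0.11,0.1,0.01,0.93,0.34,-0.34,-0.5,-0.11,0.095,0,0.93,0.34,-0.34,-0.5,-0.115,0.09,-0.01,0.93,0.34,-0.34,-0.5]

```text
clock: 47.62
position: [0.5971, 0.0731, 0.2904]
ee_rot: [0.395, 0.237, 0.69, -0.558]
contact_force: [-0.6, 0.5, -0.1]
width: 0.0214
```

>>> carry_out:
  deltas: [-0.12,0.09,-0.015,0.93,0.34,-0.34,-0.5,-0.12,0.085,-0.025,0.93,0.34,-0.34,-0.5,-0.12,0.08,-0.03,0.93,0.34,-0.34,-0.5,0,0,0,0,0,0,-0.5]

```text
clock: 48.12
position: [0.6214, 0.0818, 0.2977]
ee_rot: [0.326, 0.269, 0.655, -0.627]
contact_force: [-0.7, -0.1, -0.1]
width: 0.0217
```

```bash
python3 - <<'E'
from h import *
st(); im=shot('wrist','w42')
Rm=R.from_rotvec(FY*.7)*down(phi); b=np.array([.589,.078,.190])
plan(b-.045*Rm.apply([1,0,0]),Rm,n=3)
E
```

```text
t 48.12 p [0.6214 0.0818 0.2977] F [-0.7 -0.1 -0.1] w 0.0217 q [ 0.04  0.76  0.71 -0.05  2.37 -0.07]
[[-0.643, 0.761, 0.09], [-0.056, 0.07, -0.996], [-0.764, -0.645, -0.003]]
total shift [0.98 0.76 0.02] turn [0.1  0.04 0.01] rows 3
per row shift (if no turn) [0.326 0.252 0.008] turn [0.035 0.013 0.003]
[0.326, 0.252, 0.008, 0.03, 0.01, 0.0]
[0.326, 0.252, 0.007, 0.03, 0.01, 0.0]
[0.326, 0.252, 0.007, 0.03, 0.01, 0.0]
```

View pics/w42.png

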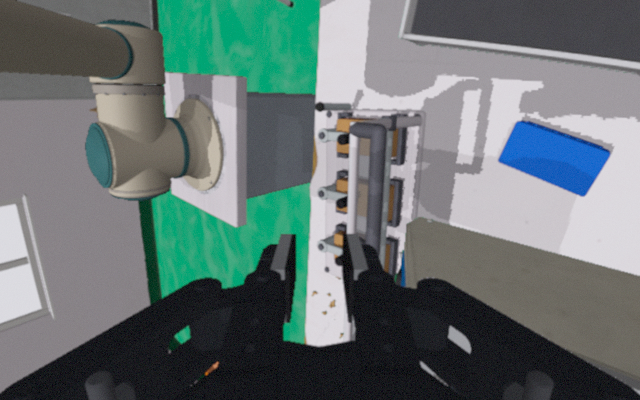

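>>> carry_out:
  deltas: [0.33,0.25,0.01,0.03,0.01,0,-0.4,0.33,0.25,0.01,0.03,0.01,0,-0.4,0.33,0.25,0.01,0.03,0.01,0,-0.4,0,0,0,0,0,0,-0.4]

```text
clock: 48.68
position: [0.6159, 0.08, 0.225]
ee_rot: [0.324, 0.27, 0.653, -0.628]
contact_force: [-0.5, 0.4, 0.6]
width: 0.0255
```

```bash
python3 - <<'E'
from h import *
st(); im=shot('wrist','w43')
Rm=R.from_rotvec(FY*.7)*down(phi); b=np.array([.589,.078,.190])
plan(b+.012*Rm.apply([1,0,0]),Rm,n=3)
E
```

```text
t 48.67 p [0.6159 0.08   0.225 ] F [-0.5  0.4  0.6] w 0.0255 q [ 0.04  0.77  0.87 -0.04  2.21 -0.06]
[[-0.643, 0.761, 0.084], [-0.055, 0.064, -0.996], [-0.764, -0.646, 0.0]]
total shift [ 0.96  0.04 -0.01] turn [ 0.01  0.01 -0.01] rows 3
per row shift (if no turn) [ 0.32   0.014 -0.002] turn [ 0.003  0.005 -0.003]
```

View pics/w43.png

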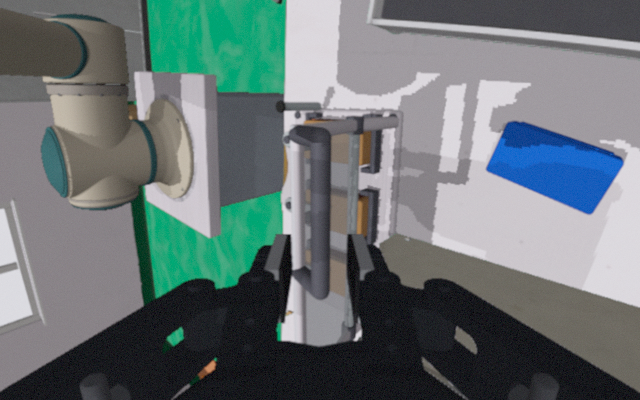

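>>> carry_out:
  deltas: [0.31,0.02,0,0,0,0,-0.4,0.31,0.02,0,0,0,0,-0.4,0.31,0.02,0,0,0,0,-0.4,0,0,0,0,0,0,-0.4]

```text
clock: 49.22
position: [0.5837, 0.0772, 0.1825]
ee_rot: [0.326, 0.272, 0.652, -0.628]
contact_force: [-0.1, -0.1, 0.8]
width: 0.0255
```

```bash
python3 - <<'E'
from h import *
st(); im=shot('wrist','w44')
E
```

```text
t 49.23 p [0.5837 0.0772 0.1825] F [-0.1 -0.1  0.8] w 0.0255 q [ 0.03  0.73  1.05 -0.04  2.06 -0.06]
[[-0.64, 0.764, 0.084], [-0.054, 0.064, -0.996], [-0.767, -0.642, 0.001]]
```

View pics/w44.png

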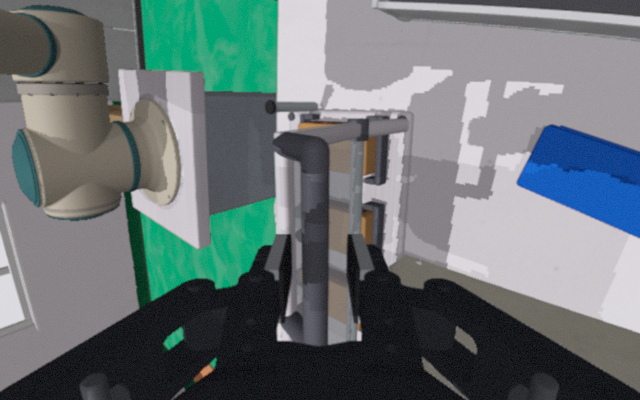

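Bar (px 314, 250) lies between the fingers. Close on it and work out the reverse arc.

>>> carry_out:
  deltas: [0.02,0,0,0,0,0,-1,0,0,0,0,0,0,-1,0,0,0,0,0,0,-1,0,0,0,0,0,0,-1]
  newtons: 40

```text
clock: 49.78
position: [0.5827, 0.077, 0.1841]
ee_rot: [0.325, 0.272, 0.653, -0.628]
contact_force: [-1.9, -0.4, 7.8]
width: 0.0102
```

```bash
python3 - <<'E'
from h import *
st(); arc(1.79,-0.02,22,.7,0,L=.011)
E
```

```text
t 49.77 p [0.5827 0.077  0.1841] F [-1.9 -0.4  7.8] w 0.0102 q [ 0.03  0.73  1.05 -0.04  2.07 -0.06]
[[-0.641, 0.763, 0.083], [-0.054, 0.063, -0.997], [-0.766, -0.643, 0.001]]
[0.05, -0.15, 0.0, -0.0, -0.0, 0.46]
[0.06, -0.15, 0.0, 0.0, 0.0, 0.46]
[0.07, -0.14, 0.0, -0.0, 0.0, 0.46]
[0.07, -0.14, 0.0, -0.0, -0.0, 0.46]
[0.08, -0.14, -0.0, 0.0, 0.0, 0.46]
[0.09, -0.13, 0.0, -0.0, 0.0, 0.46]
[0.09, -0.13, 0.0, 0.0, 0.0, 0.46]
[0.1, -0.12, 0.0, 0.0, -0.0, 0.46]
[0.11, -0.12, -0.0, 0.0, 0.0, 0.46]
[0.11, -0.11, 0.0, -0.0, 0.0, 0.46]
[0.12, -0.11, 0.0, 0.0, -0.0, 0.46]
[0.12, -0.1, 0.0, -0.0, 0.0, 0.46]
[0.13, -0.09, -0.0, 0.0, 0.0, 0.46]
[0.13, -0.09, 0.0, 0.0, -0.0, 0.46]
[0.14, -0.08, -0.0, -0.0, 0.0, 0.46]
[0.14, -0.07, 0.0, -0.0, 0.0, 0.46]
[0.15, -0.07, 0.0, 0.0, -0.0, 0.46]
[0.15, -0.06, -0.0, 0.0, 0.0, 0.46]
[0.15, -0.05, -0.0, -0.0, 0.0, 0.46]
[0.16, -0.04, 0.0, -0.0, 0.0, 0.46]
[0.16, -0.03, 0.0, 0.0, 0.0, 0.46]
[0.16, -0.03, 0.0, 0.0, 0.0, 0.46]
```

>>> carry_out:
  deltas: [0.04,-0.15,0,0,0,0.46,-1,0.06,-0.15,0,0,0,0.46,-1,0.07,-0.14,0,0,0,0.46,-1,0.07,-0.14,0,0,0,0.46,-1]

```text
clock: 50.28
position: [0.5496, 0.0742, 0.1932]
ee_rot: [0.368, 0.316, 0.632, -0.604]
contact_force: [3.9, 0.7, 7.7]
width: 0.0101
```

>>> carry_out:
  deltas: [0.08,-0.14,0,0,0,0.46,-1,0.09,-0.13,0,0,0,0.46,-1,0.09,-0.13,0,0,0,0.46,-1,0.1,-0.12,0,0,0,0.46,-1]

```text
clock: 50.78
position: [0.5106, 0.0709, 0.1905]
ee_rot: [0.405, 0.355, 0.611, -0.58]
contact_force: [-0.9, -0.6, 10.7]
width: 0.01
```

```bash
python3 - <<'E'
from h import *
st(); im=shot('wrist','w45')
H=np.array([.538,.0745,.082]); p,r=pose(); b=p-r.apply([.011,0,0])-H
print(b,np.hypot(b@FX,b[2]), np.arctan2(b[2],-b@FX)-np.arctan2(.025,.117))
E
```

```text
t 50.77 p [0.5106 0.0709 0.1905] F [-0.9 -0.6 10.7] w 0.01 q [ 0.02  0.46  1.4  -0.03  1.71 -0.06]
[[-0.42, 0.904, 0.083], [-0.036, 0.075, -0.997], [-0.907, -0.421, 0.001]]
[-0.02443714 -0.00329428  0.11846381] 0.12099636362099031 1.1553269579015317
```

View pics/w45.png

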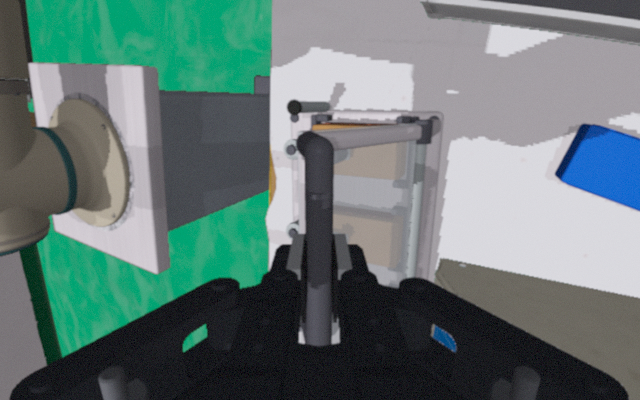

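Guard follows the grip, at about 1.15 rad. Continue.

>>> carry_out:
  deltas: [0.11,-0.12,0,0,0,0.46,-1,0.11,-0.11,0,0,0,0.46,-1,0.12,-0.11,0,0,0,0.46,-1,0.12,-0.1,0,0,0,0.46,-1,0.13,-0.09,0,0,0,0.46,-1,0.13,-0.09,0,0,0,0.46,-1,0.14,-0.08,0,0,0,0.46,-1]

```text
clock: 51.7
position: [0.4501, 0.0658, 0.155]
ee_rot: [0.465, 0.418, 0.57, -0.533]
contact_force: [-8.3, -1.2, 11.0]
width: 0.01
```

>>> carry_out:
  deltas: [0.14,-0.07,0,0,0,0.46,-1,0.15,-0.07,0,0,0,0.46,-1,0.15,-0.06,0,0,0,0.46,-1]

```text
clock: 52.08
position: [0.4327, 0.0644, 0.1299]
ee_rot: [0.489, 0.444, 0.55, -0.511]
contact_force: [-8.8, -0.8, 5.8]
width: 0.0101
```

```bash
python3 - <<'E'
from h import *
st()
H=np.array([.538,.0745,.082]); p,r=pose(); b=p-r.apply([.011,0,0])-H
th=np.arctan2(b[2],-b@FX)-np.arctan2(.025,.117); a=np.arcsin(-r.apply([1,0,0])@FX)
print(b,np.hypot(b@FX,b[2]), th,a)
arc(th,-.01,4,a,0,.011)
E
```

```text
t 52.08 p [0.4327 0.0644 0.1299] F [-8.8 -0.8  5.8] w 0.0101 q [-0.    0.23  1.86 -0.01  1.18 -0.08]
[[-0.126, 0.988, 0.084], [-0.012, 0.083, -0.996], [-0.992, -0.127, 0.001]]
[-0.10395611 -0.00994909  0.05879223] 0.1198361519902223 0.3022744628537838 0.12697451634718454
[0.15, -0.05, 0.0, 0.0, -0.0, 0.45]
[0.15, -0.04, -0.0, -0.0, 0.0, 0.45]
[0.15, -0.03, 0.0, 0.0, -0.0, 0.45]
[0.15, -0.03, 0.0, -0.0, 0.0, 0.45]
```

>>> carry_out:
  deltas: [0.15,-0.04,0,0,0,0.45,-1,0.15,-0.03,0,0,0,0.45,-1,0.15,-0.025,0,0,0,0.45,-1,0.15,-0.02,0,0,0,0.45,-1,0,0,0,0,0,0,-1]

```text
clock: 52.7
position: [0.4205, 0.0634, 0.0931]
ee_rot: [0.519, 0.476, 0.522, -0.481]
contact_force: [-12.5, -2.4, 4.4]
width: 0.0101
```

```bash
python3 - <<'E'
from h import *
st(); shot('wrist','w46')
H=np.array([.538,.0745,.082]); p,r=pose(); b=p-r.apply([.011,0,0])-H
th=np.arctan2(b[2],-b@FX)-np.arctan2(.025,.117); print(th,b)
E
```

```text
t 52.7 p [0.4205 0.0634 0.0931] F [-12.5  -2.4   4.4] w 0.0101 q [-0.01  0.19  2.01 -0.    0.95 -0.1 ]
[[-0.007, 0.996, 0.084], [-0.002, 0.084, -0.996], [-1.0, -0.008, 0.001]]
-0.02576638355598526 [-0.11743863 -0.01106742  0.02204215]
```

View pics/w46.png

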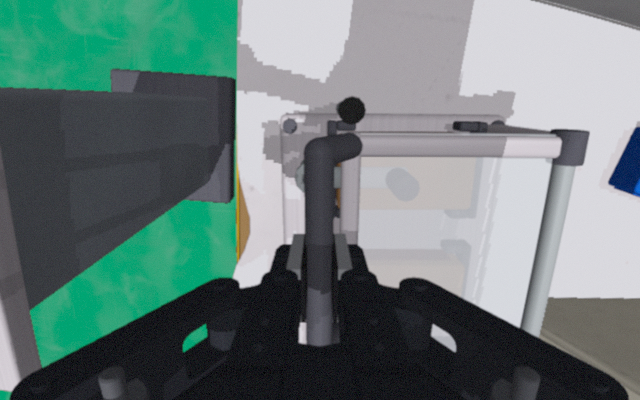

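>>> carry_out:
  deltas: [0.03,0,0,0,0,0,-1,0,0,0,0,0,0,-0.4,0,0,0,0,0,0,-0.4,-0.3,0,0,0,0,0,-0.4,-0.6,0,0,0,0,0,-0.4,-0.8,0,0,0,0,0,-1,-0.6,0,0,0,0,0,-1,0,0,0,0,0,0,-1]

```text
clock: 53.75
position: [0.4301, 0.064, 0.2334]
ee_rot: [0.525, 0.483, 0.516, -0.475]
contact_force: [0.2, -1.1, -0.8]
width: 0.0002
```

```bash
python3 - <<'E'
from h import *
st(); im=shot('wrist','w47'); shot('scene','s5'); shot('top','t3')
P=cloud(im); c=im['color'].astype(int)
m=(c.max(2)<110)&(P[...,2]>.09)&(P[...,2]<.14)&(P[...,0]>.38)&(P[...,0]<.46)&(P[...,1]>0)&(P[...,1]<.14)
print(m.sum(),P[m].mean(0),np.percentile(P[m][:,2],[5,95]))
cv2.imwrite('pics/s5c.png',cv2.resize(load('s5')['color'][140:350,240:440,::-1],None,fx=2.8,fy=2.8,interpolation=cv2.INTER_CUBIC))
im=load('t3'); P=cloud(im)
hsv=im['color'].astype(int)
# jog ball
for v in range(212,236,3): print([P[v,u].round(3).tolist() for u in (198,202,206,210)])
cv2.imwrite('pics/t3c.png',cv2.resize(im['color'][195:255,170:270,::-1],None,fx=7,fy=7,interpolation=cv2.INTER_CUBIC))
E
```

```text
t 53.75 p [0.4301 0.064  0.2334] F [ 0.2 -1.1 -0.8] w 0.0002 q [-0.01  0.05  1.78 -0.    1.29 -0.1 ]
[[0.016, 0.996, 0.083], [-0.0, 0.083, -0.997], [-1.0, 0.016, 0.002]]
1700 [0.42141171 0.07256201 0.10934864] [0.09468005 0.1131801 ]
[[0.475, 0.426, -0.001], [0.475, 0.412, 0.002], [0.475, 0.399, -0.001], [0.476, 0.386, -0.003]]
[[0.464, 0.426, 0.0], [0.465, 0.412, -0.001], [0.465, 0.39, 0.031], [0.465, 0.376, 0.036]]
[[0.454, 0.417, 0.029], [0.455, 0.403, 0.033], [0.455, 0.388, 0.039], [0.455, 0.375, 0.037]]
[[0.445, 0.397, 0.101], [0.445, 0.4, 0.043], [0.445, 0.39, 0.031], [0.445, 0.373, 0.042]]
[[0.436, 0.393, 0.116], [0.436, 0.383, 0.105], [0.435, 0.388, 0.037], [0.435, 0.374, 0.037]]
[[0.426, 0.395, 0.106], [0.425, 0.399, 0.042], [0.425, 0.387, 0.04], [0.425, 0.374, 0.038]]
[[0.414, 0.414, 0.035], [0.415, 0.401, 0.034], [0.415, 0.386, 0.041], [0.415, 0.374, 0.036]]
[[0.404, 0.413, 0.037], [0.405, 0.399, 0.04], [0.405, 0.387, 0.035], [0.405, 0.374, 0.035]]
```

View pics/w47.png

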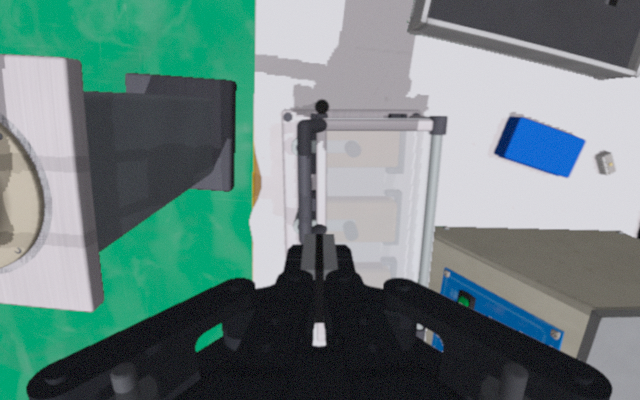

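View pics/s5c.png

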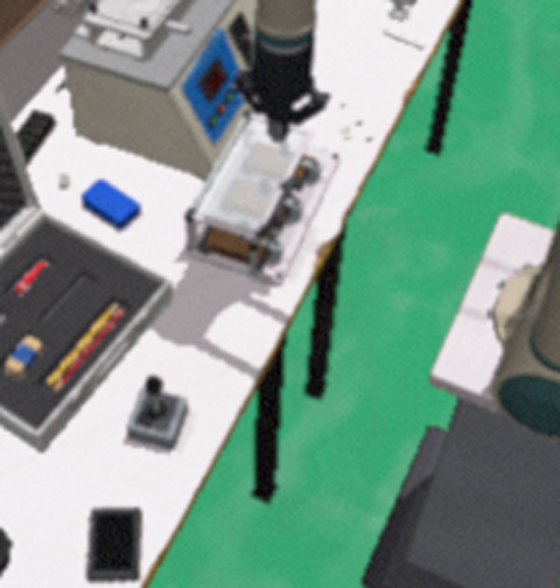

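View pics/t3c.png

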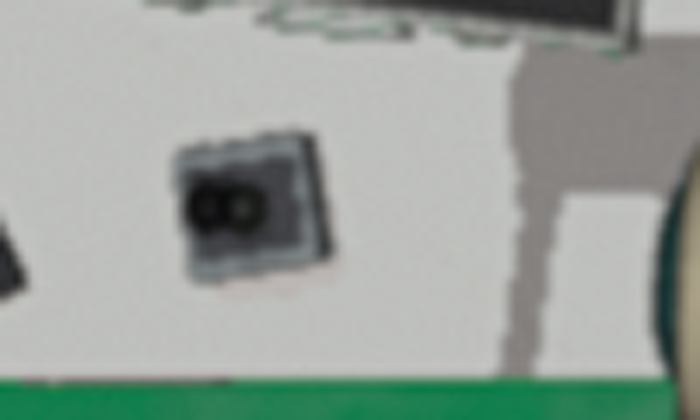

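```bash
python3 - <<'E'
from h import *
im=load('t3')
f=lambda p:(170+p[0]/7-.4,195+p[1]/7-.4)
b=onplane(im,[f((207,205))],.100)[0]; print('ball',b)
c=onplane(im,[f((178,152)),f((305,135))],.040); print(c, np.arctan2(-(c[0]-c[1])[0],(c[0]-c[1])[1]))
print('base of stick', onplane(im,[f((245,208))],.045))
im=load('w34'); print('w34 ball',onplane(im,[(606,299)],.1)); im=load('w32'); print('w32 ball',onplane(im,[(543,260)],.1), 'base',onplane(im,[(497,227)],.04))
plan([.435,.33,.22],n=5)
E
```

```text
ball [0.43578348 0.39319761 0.1       ]
[[0.45961331 0.42423676 0.04      ]
 [0.46899931 0.36450222 0.04      ]] 0.15585409675756384
base of stick [[0.43383807 0.39020475 0.045     ]]
w34 ball [[0.43777086 0.39470368 0.1       ]]
w32 ball [[0.43559722 0.39113467 0.1       ]] base [[0.43411013 0.39040532 0.04      ]]
total shift [ 0.15  0.51 -4.41] turn [0. 0. 0.] rows 5
per row shift (if no turn) [ 0.031  0.102 -0.881] turn [0. 0. 0.]
```

```bash
python3 - <<'E'
from h import *
plan([.4275,.445,.2],down(.13),n=7)
E
```

```text
total shift [ 0.49  0.54 -6.33] turn [-0.67  0.01 -0.09] rows 7
per row shift (if no turn) [ 0.07   0.077 -0.904] turn [-0.096  0.002 -0.013]
[0.07, 0.077, -0.904, -0.1, 0.0, -0.01]
[0.07, 0.083, -0.903, -0.1, 0.0, -0.01]
[0.07, 0.089, -0.903, -0.1, 0.0, -0.01]
[0.07, 0.096, -0.902, -0.1, 0.0, -0.01]
[0.07, 0.102, -0.901, -0.1, 0.0, -0.01]
[0.07, 0.108, -0.901, -0.1, 0.0, -0.01]
[0.07, 0.114, -0.9, -0.1, 0.0, -0.01]
```

>>> carry_out:
  deltas: [0.07,0.08,-0.9,-0.1,0,-0.01,-1,0.07,0.08,-0.9,-0.1,0,-0.01,-1,0.07,0.09,-0.9,-0.1,0,-0.01,-1,0.07,0.1,-0.9,-0.1,0,-0.01,-1,0.07,0.1,-0.9,-0.1,0,-0.01,-1,0.07,0.11,-0.9,-0.1,0,-0.01,-1,0.07,0.11,-0.9,-0.1,0,-0.01,-1,0,0,0,0,0,0,-1]

```text
clock: 54.9
position: [0.4264, 0.4472, 0.1973]
ee_rot: [0.533, 0.464, 0.533, -0.466]
contact_force: [-0.7, -0.3, -0.5]
width: -0.0
```

```bash
python3 - <<'E'
from h import *
st(); im=shot('wrist','w48'); plan([.4275,.443,.085],down(.13),n=3)
E
```

```text
t 54.9 p [0.4264 0.4472 0.1973] F [-0.7 -0.3 -0.5] w -0.0 q [ 0.7   0.36  1.46 -0.    1.32  0.56]
[[-0.001, 0.991, 0.136], [-0.002, 0.136, -0.991], [-1.0, -0.001, 0.002]]
total shift [1.88 0.02 0.03] turn [0.07 0.05 0.02] rows 3
per row shift (if no turn) [0.626 0.005 0.009] turn [0.023 0.018 0.007]
[0.626, 0.005, 0.009, 0.02, 0.02, 0.01]
[0.626, 0.005, 0.01, 0.02, 0.02, 0.01]
[0.626, 0.005, 0.011, 0.02, 0.02, 0.01]
```

View pics/w48.png

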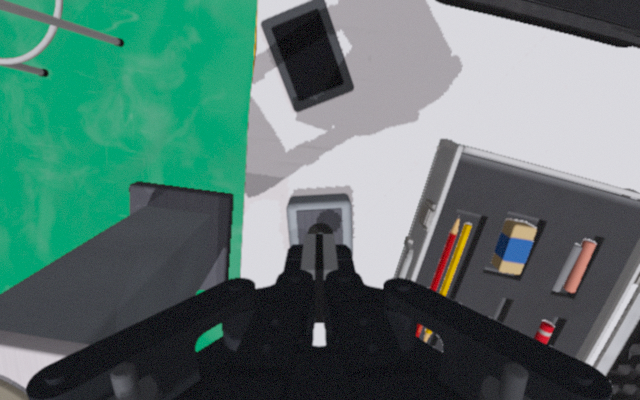

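```bash
python3 - <<'E'
from h import *
im=load('w48'); print(proj(im,[[.4355,.392,.1],[.4264,.4472,.1973],[.4275,.443,.085],[.434,.390,.04]]))
P=cloud(im); print(P[228,320],P[160,440],P[230,405],P[300,400])
E
```

```text
[[320.81219021 262.88802221]
 [318.41816567 251.5731756 ]
 [319.57737237 195.37710126]
 [318.7923348  235.76074772]]
[0.43411389 0.39777366 0.03905123] [0.54102455 0.47663598 0.02159436] [ 0.52929799  0.3926363  -0.0008455 ] [0.44853645 0.46228606 0.25521875]
```

>>> carry_out:
  deltas: [0.62,0,0.01,0.02,0.02,0.01,-1,0.62,0,0.01,0.02,0.02,0.01,-1,0.6,0,0.01,0.02,0.02,0.01,-1,0,0,0,0,0,0,-1]

```text
clock: 55.45
position: [0.4259, 0.439, 0.0868]
ee_rot: [0.53, 0.466, 0.531, -0.469]
contact_force: [0.9, -0.4, 0.2]
width: 0.0
```

```bash
python3 - <<'E'
from h import *
st(); im=shot('scene','s6'); cv2.imwrite('pics/s6c.png',cv2.resize(im['color'][220:340,230:360,::-1],None,fx=4.6,fy=4.6,interpolation=cv2.INTER_CUBIC))
E
```

```text
t 55.45 p [0.4259 0.439  0.0868] F [ 0.9 -0.4  0.2] w 0.0 q [ 0.69  0.44  1.63 -0.    1.07  0.56]
[[-0.003, 0.992, 0.126], [-0.002, 0.126, -0.992], [-1.0, -0.003, 0.002]]
```

View pics/s6c.png

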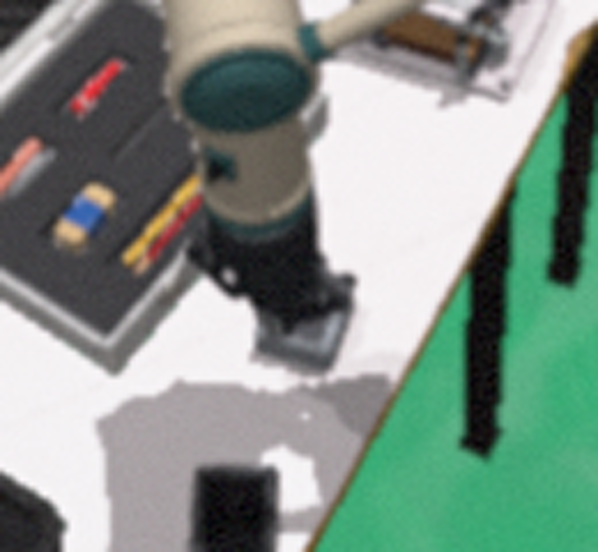

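>>> carry_out:
  deltas: [0,0,0.2,0,0,0,-1,0,0,0.2,0,0,0,-1,0,0,0.2,0,0,0,-1,0,0,0.15,0,0,0,-1,0,0,0,0,0,0,-1]

```text
clock: 56.12
position: [0.4346, 0.3979, 0.0908]
ee_rot: [0.531, 0.47, 0.531, -0.465]
contact_force: [0.3, 2.8, 1.9]
width: -0.0
```

```bash
python3 - <<'E'
from h import *
st(); im=shot('scene','s7'); cv2.imwrite('pics/s7c.png',cv2.resize(im['color'][220:340,230:360,::-1],None,fx=4.6,fy=4.6,interpolation=cv2.INTER_CUBIC)); shot('top','t4'); shot('wrist','w49')
E
```

```text
t 56.12 p [0.4346 0.3979 0.0908] F [0.3 2.8 1.9] w -0.0 q [0.62 0.4  1.69 0.   1.04 0.49]
[[0.006, 0.992, 0.126], [0.006, 0.126, -0.992], [-1.0, 0.006, -0.005]]
```

View pics/w49.png

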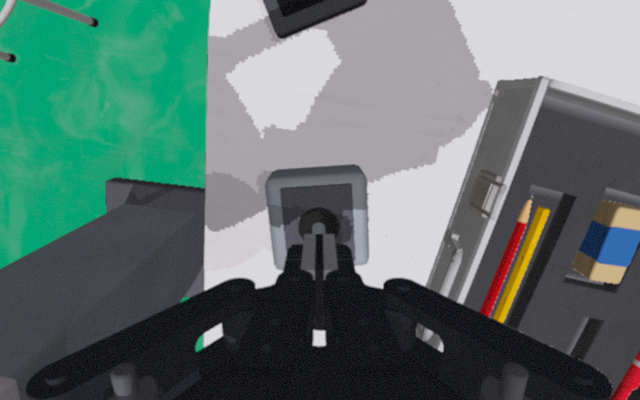

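View pics/s7c.png

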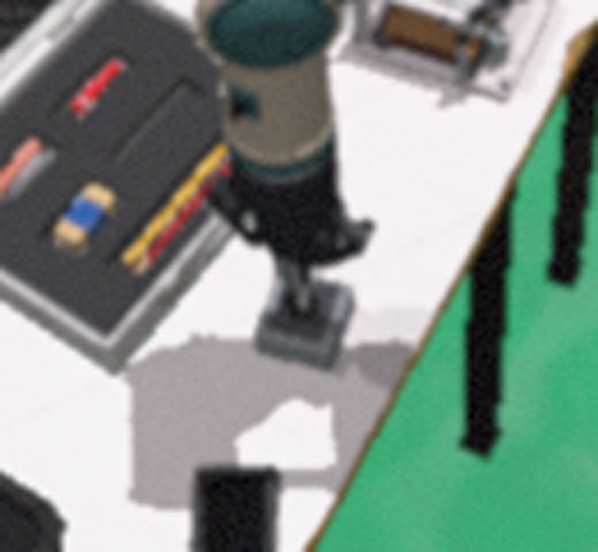

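>>> carry_out:
  deltas: [0.06,0,0.1,0,0,0,-1,0.04,0,0.1,0,0,0,-1,0,0,0,0,0,0,-1]

```text
clock: 56.65
position: [0.4354, 0.386, 0.0837]
ee_rot: [0.531, 0.469, 0.531, -0.465]
contact_force: [-0.1, 4.6, 1.8]
width: -0.0006
```

```bash
python3 - <<'E'
from h import *
st(); im=shot('top','t5'); cv2.imwrite('pics/t5c.png',cv2.resize(im['color'][195:255,170:270,::-1],None,fx=7,fy=7,interpolation=cv2.INTER_CUBIC))
E
```

```text
t 56.65 p [0.4354 0.386  0.0837] F [-0.1  4.6  1.8] w -0.0006 q [0.6  0.4  1.71 0.   1.02 0.48]
[[0.004, 0.992, 0.127], [0.004, 0.127, -0.992], [-1.0, 0.004, -0.004]]
```

View pics/t5c.png

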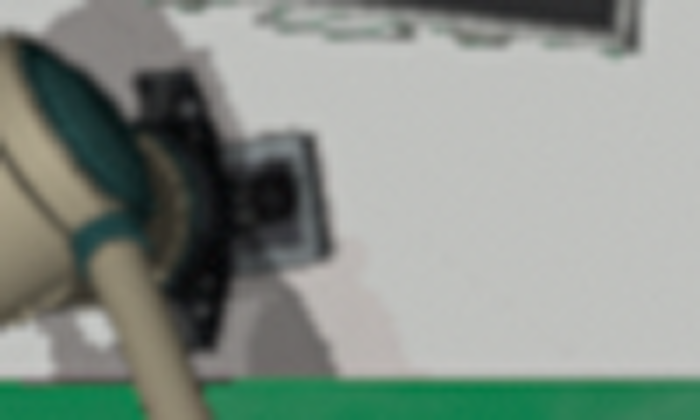

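>>> carry_out:
  deltas: [0,0,0,0,0,0,-1,0,0,0,0,0,0,-1,0,0,0,0,0,0,-1,0,0,0,0,0,0,-1,0,0,0,0,0,0,-1,0,0,0,0,0,0,-1,0,0,0,0,0,0,-1,0,0,0,0,0,0,-1,0,0,0,0,0,0,-1]

```text
clock: 57.82
position: [0.4354, 0.3864, 0.0839]
ee_rot: [0.531, 0.469, 0.531, -0.465]
contact_force: [0.5, 4.3, 1.0]
width: 0.0001
```

>>> carry_out:
  deltas: [0,0,0,0,0,0,-1,0,0,0,0,0,0,-1,0,0,0,0,0,0,-1,0,0,0,0,0,0,-1,0,0,0,0,0,0,-1,0,0,0,0,0,0,-1,0,0,0,0,0,0,-1]

```text
clock: 58.7
position: [0.4354, 0.3864, 0.0839]
ee_rot: [0.531, 0.469, 0.531, -0.465]
contact_force: [0.3, 5.2, 1.4]
width: -0.0001
```

>>> carry_out:
  deltas: [0,0,-0.4,0,0,0,-1,0,0,-0.6,0,0,0,-1,0,0,-0.3,0,0,0,-1,-0.5,0,0,0,0,0,-1,-0.9,0,0,0,0,0,-1,-0.9,0,0,0,0,0,-1]

```text
clock: 59.45
position: [0.4239, 0.462, 0.2224]
ee_rot: [0.531, 0.467, 0.531, -0.467]
contact_force: [0.9, 0.9, -0.0]
width: -0.0001
```

```bash
python3 - <<'E'
from h import *
st(); plan([.36,.15,.33],n=6)
E
```

```text
t 59.45 p [0.4239 0.462  0.2224] F [ 0.9  0.9 -0. ] w -0.0001 q [ 0.72  0.36  1.4  -0.    1.38  0.59]
[[0.001, 0.992, 0.128], [-0.0, 0.128, -0.992], [-1.0, 0.001, 0.0]]
total shift [-1.79 -1.72  5.02] turn [0. 0. 0.] rows 6
per row shift (if no turn) [-0.299 -0.287  0.837] turn [0. 0. 0.]
```

Held for over 2 s. Back off and check everything.

>>> carry_out:
  deltas: [-0.3,-0.28,0.82,0,0,0,-1,-0.3,-0.28,0.82,0,0,0,-1,-0.3,-0.28,0.82,0,0,0,-1,-0.3,-0.28,0.82,0,0,0,-1,-0.3,-0.28,0.82,0,0,0,-1,-0.3,-0.28,0.82,0,0,0,-1,0,0,0,0,0,0,-1]

```text
clock: 60.32
position: [0.3614, 0.154, 0.33]
ee_rot: [0.531, 0.47, 0.529, -0.467]
contact_force: [0.4, 0.3, -0.3]
width: -0.0
```

```bash
python3 - <<'E'
from h import *
st(); im=shot('wrist','w50'); s=shot('scene','s8'); t=shot('top','t6')
cv2.imwrite('pics/s8c.png',cv2.resize(s['color'][150:350,220:400,::-1],None,fx=3,fy=3,interpolation=cv2.INTER_CUBIC))
a=load('top0')['color'].astype(int); 
cv2.imwrite('pics/t6c.png',cv2.resize(t['color'][160:260,130:470,::-1],None,fx=2.3,fy=2.3,interpolation=cv2.INTER_CUBIC))
f=proj(t,[[.4355,.392,.1]]); print(f)
P=cloud(t); m=(P[...,2]>.085)&(P[...,2]<.125)&(P[...,0]>.40)&(P[...,0]<.47)&(P[...,1]>.34)&(P[...,1]<.43); print(m.sum(),P[m].mean(0))
E
```

```text
t 60.33 p [0.3614 0.154  0.33  ] F [ 0.4  0.3 -0.3] w -0.0 q [ 0.22 -0.06  1.65  0.    1.54  0.1 ]
[[0.005, 0.992, 0.123], [0.002, 0.123, -0.992], [-1.0, 0.005, -0.001]]
[[199.54647428 223.98314351]]
46 [0.4335499  0.39218578 0.10834874]
```

View pics/w50.png

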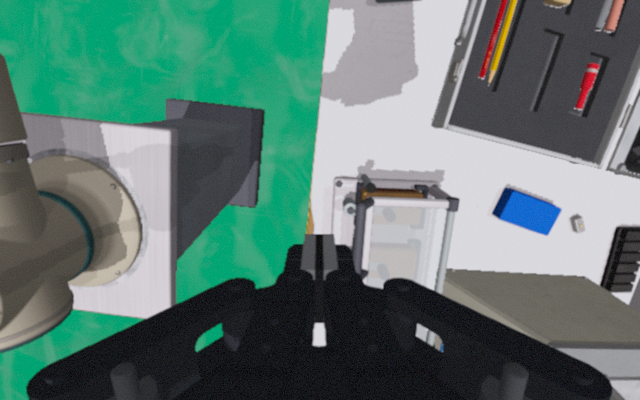

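View pics/s8c.png

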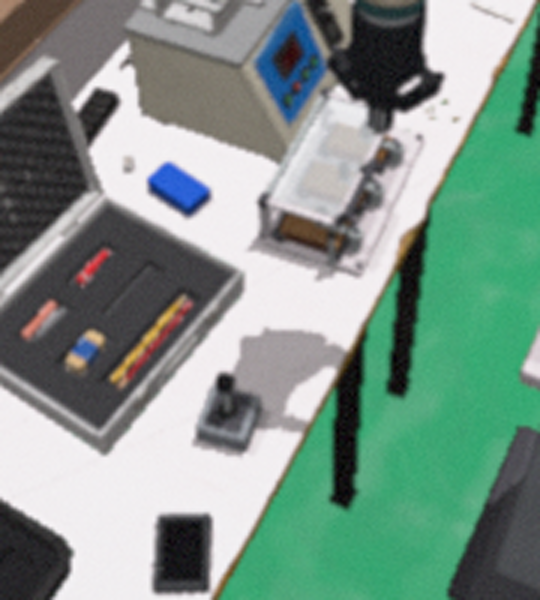

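View pics/t6c.png

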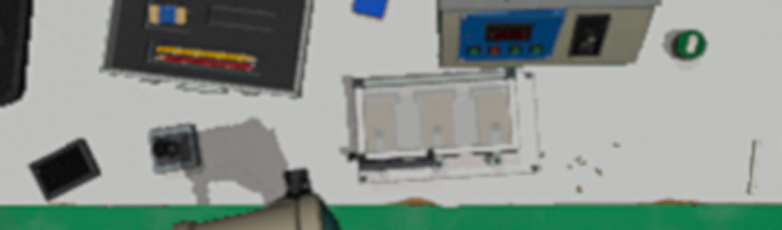

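```bash
python3 -c "
from rig import job; print(job.sign_off())"
```

```text
the job is handed in; nothing more can be done
None
```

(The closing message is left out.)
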